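# Lock the modelling turntable and build the clay box totem

### The job

Lock the modelling turntable first: take the drop pin from the tool block, put it through the hole near the rim of the top and feel round for the hidden hole in the index ring underneath, until the pin drops fully home with its collar down on the top. Then build the totem at the middle of the turntable: stack all the closed clay boxes lying on the bench in one column, largest at the bottom and each next smaller one squarely on the one below, long sides parallel, and set the cap on top, its long side the same way. Leave the pin home, and the sponge, paper roll and water bowl alone.

Things in the scene. Friction and masses are not known exactly. Their poses are not given: they have to be found in the camera images.
- top_centre (a point): centre of the upper face of the turntable's round aluminium top (250 mm across, 12 mm thick, upper face 75 mm above the bench). z up; x, y turn with the top. The top turns freely either way about this point on a slightly stiff bearing (1.2 to 2 N at the rim hole); the foot and the index ring under it are fixed to the bench.
- top_hole (a point): mouth of the one through hole near the rim of the top, 18 mm wide, 100 mm from top_centre; turns with the top. 16 mm below the upper face lies the flat fixed steel index ring, hidden, with holes 17 mm wide, 22 mm deep, open below, every 30 degrees at the same 100 mm radius; where is not given: carry the pin, tip resting on the ring, and the top with it round the centre until the tip drops.
- pin: the drop pin, 95 mm long, 0.16 kg: steel shank 14 mm wide, 50 mm long, tip chamfered 4 mm; above it a steel collar 30 mm wide, 4 mm thick; above that a square black grip 24 x 24 mm, 41 mm tall. Origin at the tip, z along the pin to the grip, x and y square to the grip's faces. It starts standing in the tool block, collar on the block.
- pin_collar (a point): underside of the pin's collar, 50 mm above its tip. When the pin is home in the turntable this lies on the upper face of the top; with the tip merely resting on the index ring it stands 34 mm above it.
- block: wooden tool block 90 x 70 x 62 mm tall, fixed to the bench, with the pin standing in its central hole (18 mm wide, 56 mm deep). Origin at the centre of its underside.
- box1: the largest closed clay box, 114 mm long (its x), 68 mm wide (its y), 40 mm tall, rigid, grey clay with a dark lid seam; origin at the centre of its underside, z up. May be absent. 0.2 to 0.5 kg.
- box2: the second largest closed clay box, 102 mm long (its x), 64 mm wide (its y), 40 mm tall, rigid, grey clay with a dark lid seam; origin at the centre of its underside, z up. May be absent. 0.2 to 0.5 kg.
- box3: the middle closed clay box, 90 mm long (its x), 60 mm wide (its y), 40 mm tall, rigid, grey clay with a dark lid seam; origin at the centre of its underside, z up. May be absent. 0.2 to 0.5 kg.
- box4: the second smallest closed clay box, 78 mm long (its x), 56 mm wide (its y), 40 mm tall, rigid, grey clay with a dark lid seam; origin at the centre of its underside, z up. May be absent. 0.2 to 0.5 kg.
- box5: the smallest closed clay box, 66 mm long (its x), 52 mm wide (its y), 40 mm tall, rigid, grey clay with a dark lid seam; origin at the centre of its underside, z up. May be absent. 0.2 to 0.5 kg.
- cap: the clay cap of the totem, always there: a block 62 mm long (its x), 46 mm wide (its y), 26 mm tall, on it a step 46 x 30 x 8 mm and a ball 24 mm across, 56 mm tall in all, 0.17 kg; origin at the centre of its underside, z up.
- sponge: yellow round sponge 100 mm across, 44 mm tall, on the bench beyond the work: leave it alone. Origin under its centre.
- paper_roll: standing paper roll 104 mm across, 100 mm tall: leave it alone. Origin under its centre.
- water_bowl: white bowl 120 mm across, 50 mm tall: leave it alone. Origin under its centre.
Mind the look-alikes: they are no part of the job. What is shaped like the box3 but blue, pink or red is not meant.

How it is judged:
On the way:
1. the pin is fully home in the index ring, its collar down on the top, while the boxes and cap are still off the turntable (z of pin_collar in the frame of top_hole below 0.006 m and horizontal distance between pin_collar and top_hole below 0.006 m and angle between pin's own z axis and vertical below 0.12 rad and horizontal distance between each of box1, box2, box3, box4, box5, cap and top_centre above 0.14 m), for 0.2 s.
At the end, for the whole second after the job is handed in: Pin home and upright, collar within 6 mm of the top's face and of the rim hole's centre. All boxes present, cap on top, upright in one column within 15 mm of the turntable's centre, smaller always above larger, centres within 12 mm of one another, long sides parallel within 8 degrees, at rest (z of pin_collar in the frame of top_hole below 0.006 m and horizontal distance between pin_collar and top_hole below 0.006 m and angle between pin's own z axis and vertical below 0.12 rad and horizontal distance between each of box1, box2, box3, box4, box5, cap and top_centre below 0.015 m and angle between each of box1, box2, box3, box4, box5, cap's own z axis and vertical below 0.1 rad and linear speed of each of box1, box2, box3, box4, box5, cap below 0.03 m/s and z of each of box2, box3, box4, box5, cap in the frame of box1 above 0.03 m and horizontal distance between each of box2, box3, box4, box5, cap and box1 below 0.012 m and angle between the x axis of each of box2, box3, box4, box5, cap and the x axis of box1, either way round below 0.14 rad and z of each of box3, box4, box5, cap in the frame of box2 above 0.03 m and horizontal distance between each of box3, box4, box5, cap and box2 below 0.012 m and angle between the x axis of each of box3, box4, box5, cap and the x axis of box2, either way round below 0.14 rad and z of each of box4, box5, cap in the frame of box3 above 0.03 m and horizontal distance between each of box4, box5, cap and box3 below 0.012 m and angle between the x axis of each of box4, box5, cap and the x axis of box3, either way round below 0.14 rad and z of each of box5, cap in the frame of box4 above 0.03 m and horizontal distance between each of box5, cap and box4 below 0.012 m and angle between the x axis of each of box5, cap and the x axis of box4, either way round below 0.14 rad and z of cap in the frame of box5 above 0.03 m and horizontal distance between cap and box5 below 0.012 m and angle between the x axis of cap and the x axis of box5, either way round below 0.14 rad); the robot touches nothing.
It fails at once if the sponge is pushed more than 4 cm (distance of sponge from where it was at the start of the episode above 0.04 m).
It fails at once if the paper roll is pushed more than 4 cm (distance of paper_roll from where it was at the start of the episode above 0.04 m).
It fails at once if the water bowl is pushed more than 4 cm (distance of water_bowl from where it was at the start of the episode above 0.04 m).
Of box1, box2, box3, box4, box5 only 3 to 5 are there at a start; the rules pass over those that are not, and their reading is None.
At some moment in a run one of cap may be knocked a few centimetres aside while the robot is not near it.
Once in a run the grip may slacken for a moment while it holds something.
It also fails if it takes over 208 s, if anything falls off the work surface, if the arm or the gripper's body presses on something with over 40 N, if the wrist force passes 120 N, or if a joint passes its speed limit or range.

### The arm

A 6-joint arm with a two-finger parallel gripper is mounted at the origin on the work surface. World frame = base frame: x ahead of the robot, y to its left, z up, the work surface at z = 0. Lengths are in m, angles in rad, forces in N, time in s.
With the tool pointing down it reaches from about 0.375 to 0.9 m from the base axis. Payload 3.1 kg.
Tool frame: the origin (TCP) lies midway between the tips of the shut fingers; the grasp point (between the pads) lies 19 mm behind it; x points along the fingers, y is the direction in which the jaws open and shut, and the axes are right-handed (so a half turn about x gives the same grasp; the last joint's range is limited). The gripper opens to 85 mm and grips with 20 to 120 N. Pads are 22 mm wide; open, the fingers measure 114 mm over their backs; the gripper's body (76 mm by 85 mm) begins 54 mm behind the grasp point. The pads swing forward as they close: fully open they stand 13 mm farther back than shut.
Start: joints at [0.941, 0.527, 1.433, -0, 1.181, -0.178], TCP at [0.273, 0.562, 0.231] pointing down, gripper open.
Joint ranges: [-3.08, 3.08], [-0.75, 2.2], [0.22, 2.44], [-1.43, 4.57], [0, 2.65], [-2.85, 2.85]. Speed limits (rad/s): [2.79, 2.79, 3.14, 3.14, 3.14, 3.14].

### API

Orientations are given as a unit quaternion [x, y, z, w].
In Python, from station import manip gives the robot as it stands.
- The arm moves only by the tool carry_out, never from a script. Its argument "commands" is a list that holds one entry, the list of rows, each a list of 7 numbers: the shift along the tool's x, y, z in units of 25 mm (1.0 is 25 mm), then the turn, a rotation vector about the tool's x, y, z in units of 5 degrees (1.0 is 5 degrees), then the finger opening in mm, from 0 to 85.4. A call has exactly 5 rows; each row is the pose to reach, as a shift and turn from the pose commanded when the call began, along the tool's axes at that moment; what a row does not reach only later rows make up. A row lasts 1/10 s, in which the tool goes at most 50 mm and 8.59 degrees, less where a joint would pass 70% of its speed; a pose out of reach is approached as far as the arm can. A call with a gripper value outside its range is refused whole. The fingers move at their own pace and stop on an object; "force" is the grip in N (left out, the last holds). Time passes only in rows, so rows that repeat a pose let the fingers close, or fill a call up. It gives the time, the measured TCP pose, the force and the opening at its end, in the units of the state.
- manip.sense(): the state, without advancing time (a new reading comes with each control period).
- manip.snapshot(name): name is "scene" or "top" or "wrist"; returns a dict with "image" (384x512x3 uint8, red, green, blue), "fx", "fy", "cx", "cy" (pixels), "rvec" (rotation vector, rad) and "tvec" (3), from world to camera coordinates, as OpenCV has them. Camera axes: x right, y down, z forward; pixel columns grow to the right and rows downward; lengths in m; the calibration is good to about 2 mm. A picture is of the moment at which its call begins. There is no depth.
- manip.sign_off(): hands the job in, once; it reports no verdict.
The state is a dict: "t": time; "q": joint angles; "qd": joint speeds; "tau": joint torques, N m; "tcp_pos": TCP position; "tool_rot": TCP orientation; "force": force on the tool from outside, world axes, zero at the start; "ft_torque": the same for the moment, N m; "finger_gap": opening from 0.0 (shut) to 1.0 (fully open).
Only numpy, scipy, OpenCV 4.12 (cv2) and the standard library are available. Lean on these libraries where they do the work, as an engineer would, in place of code of your own. Each camera call takes 0.05 s, during which the arm holds its last target.

## Working session

There is one attempt and no reset: what is moved stays moved. The work goes in short steps, Python scripts to look and compute and a tool call to move; the robot and the scene stay as the last step left them, time stands still between calls to the robot, and variables do not carry over. Pictures are saved under pics/ and viewed, and the job is handed in when it is done.

Besides the shell and the picture viewer there is one more tool, called after "Request:" as a command line: name --argument value ..., lists and objects as JSON in quotes. carry_out: Moves the arm, as the interface text tells. Its arguments: {"type":"object","properties":{"commands":{"type":"array"},"force":{"type":"number"}},"required":["commands"]}

```bash
ls; mkdir -p pics; python3 - <<'E'
from station import manip
import cv2
print(manip.sense())
for n in ["scene","top","wrist"]:
    s=manip.snapshot(n); cv2.imwrite(f"pics/{n}0.png",s["image"][:,:,::-1])
    print(n,{k:v for k,v in s.items() if k!="image"})
E
```

```text
pics
{'t': 0.0, 'q': array([ 9.40513081e-01,  5.28472180e-01,  1.43388351e+00, -8.98698830e-06,
        1.18139797e+00, -1.78470954e-01]), 'qd': array([-0.00123621,  0.00010999,  0.00098667,  0.00138097,  0.00081899,
       -0.00036267]), 'tau': array([ 8.85192958e-05, -4.42354774e+01, -1.78020144e+01, -2.82708716e-04,
        8.45799863e-03,  8.53621430e-06]), 'tcp_pos': array([0.27240948, 0.56172591, 0.2303359 ]), 'tool_rot': array([ 0.15767971,  0.68943806, -0.15908684,  0.68884225]), 'force': array([ 0.18184249, -0.13299171, -0.0564249 ]), 'ft_torque': array([-0.01483335,  0.02334582,  0.03757203]), 'finger_gap': 1.0007532905613334}
scene {'fx': 393.6338337456796, 'fy': 393.6338337456796, 'cx': 252.43542944076904, 'cy': 185.51701360863694, 'rvec': array([ 2.1785444 ,  0.55387031, -0.25902582]), 'tvec': array([-0.51859081, -0.03747158,  1.31879592])}
top {'fx': 355.6327966953806, 'fy': 355.6327966953806, 'cx': 259.86905151975753, 'cy': 201.76282036708832, 'rvec': array([ 2.176725  , -2.04733176,  0.20944345]), 'tvec': array([0.05530466, 0.55817909, 1.27364363])}
wrist {'fx': 275.55985654239606, 'fy': 275.55985654239606, 'cx': 251.54010871620895, 'cy': 195.54371357651698, 'rvec': array([-2.41363274, -1.51086674, -0.25334747]), 'tvec': array([-0.62408625, -0.04071271,  0.38049987])}
```

View pics/scene0.png

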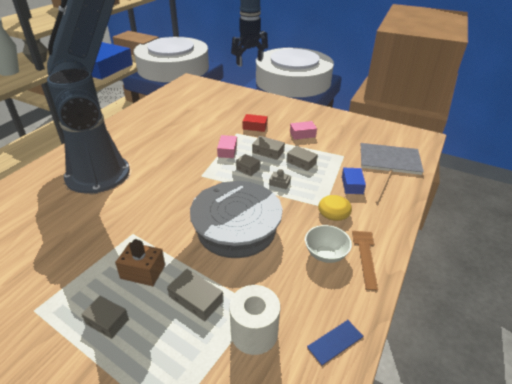

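View pics/top0.png

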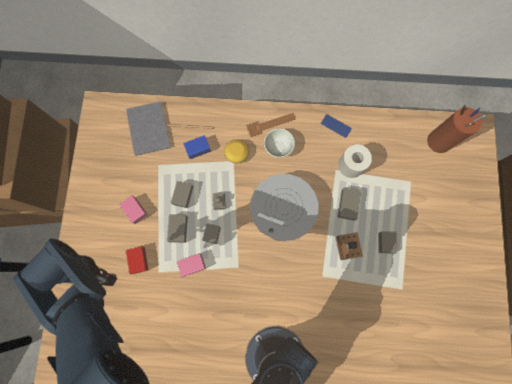

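View pics/wrist0.png

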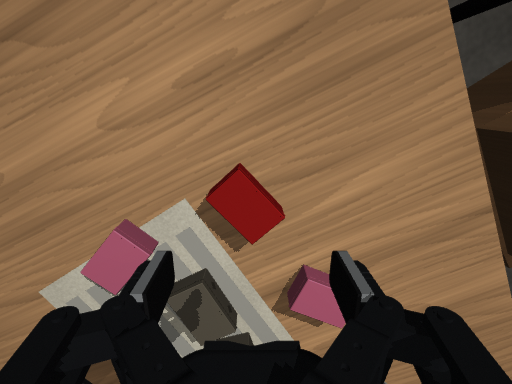

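The scene view gives the layout. In the top view the turntable is at about (285,207). Boxes are at (183,194), (178,228), (212,233), (348,204) and (388,243), the cap is at (219,200), and the block and pin are at (349,246). I'll enlarge the top view to measure them.

```bash
cat > h.py <<'E'
from station import manip
import cv2, numpy as np
from scipy.spatial.transform import Rotation as R
def snap(n): return manip.snapshot(n)
def ray(s,uv,z):
    Rm=cv2.Rodrigues(s["rvec"])[0]; C=-Rm.T@s["tvec"]
    uv=np.atleast_2d(np.array(uv,float))
    d=np.c_[(uv[:,0]-s["cx"])/s["fx"],(uv[:,1]-s["cy"])/s["fy"],np.ones(len(uv))]@Rm
    return C+d*((z-C[2])/d[:,2])[:,None]
def proj(s,P):
    K=np.array([[s["fx"],0,s["cx"]],[0,s["fy"],s["cy"]],[0,0,1]])
    return cv2.projectPoints(np.atleast_2d(np.array(P,float)),s["rvec"],s["tvec"],K,None)[0].reshape(-1,2)
def save(s,name,crop=None,k=1):
    im=s["image"][:,:,::-1]
    if crop: x0,y0,x1,y1=crop; im=im[y0:y1,x0:x1]
    if k!=1: im=cv2.resize(im,None,fx=k,fy=k,interpolation=cv2.INTER_CUBIC)
    cv2.imwrite("pics/"+name+".png",im)
E
python3 - <<'E'
from h import *
s=snap("top"); np.save("top0.npy",s,allow_pickle=True)
save(s,"topL",(150,150,250,280),4); save(s,"topR",(240,140,420,290),4)
s=snap("scene"); np.save("scene0.npy",s,allow_pickle=True)
save(s,"scL",(180,120,350,260),4); save(s,"scR",(40,170,290,360),3)
E
```

```text
(no output)
```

View pics/topL.png

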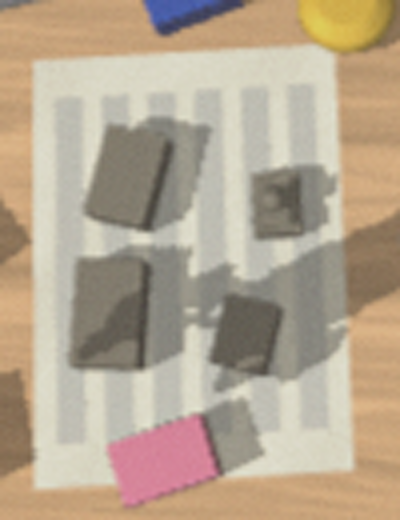

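View pics/topR.png

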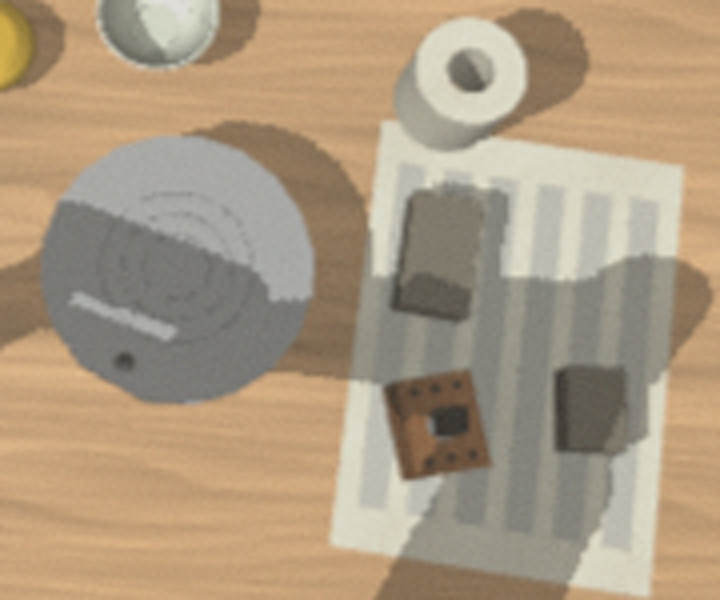

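View pics/scL.png

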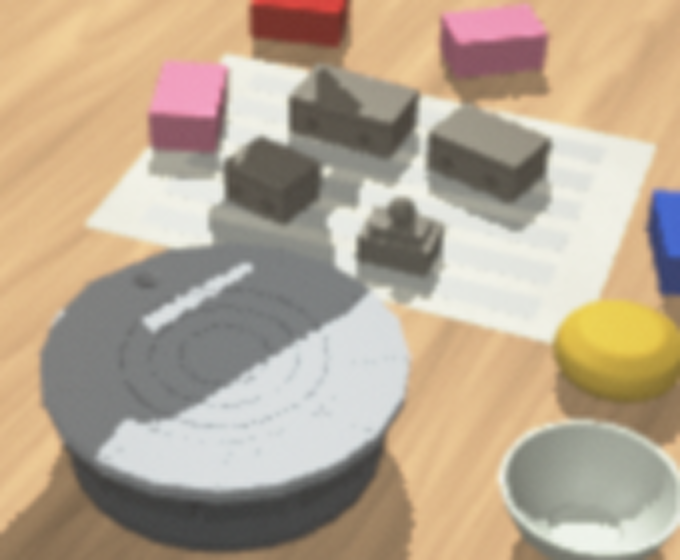

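View pics/scR.png

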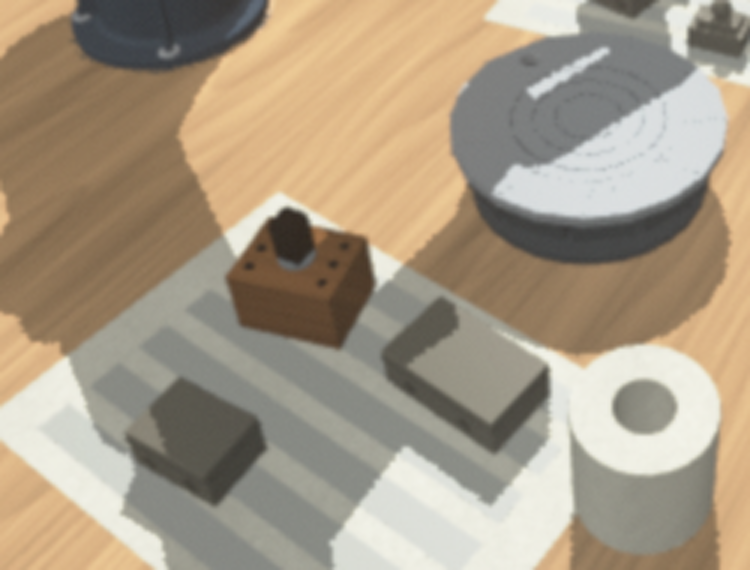

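```bash
python3 - <<'E'
from h import *
s=np.load("top0.npy",allow_pickle=True).item()
def f(name,off,pts,z):
    p=(np.array(pts)+.5)/4-.5+np.array(off)
    P=ray(s,p,z)[:,:2]
    c=P.mean(0); e=[np.linalg.norm(P[i]-P[(i+1)%4])*1e3 for i in range(4)]
    d=P[3]-P[0]+P[2]-P[1]; d2=P[1]-P[0]+P[2]-P[3]
    print(name,c.round(4),np.round(e),"ang03",np.degrees(np.arctan2(d[1],d[0])).round(1),"ang01",np.degrees(np.arctan2(d2[1],d2[0])).round(1))
L=(150,150);Rr=(240,140)
f("A",L,[(107,124),(168,137),(148,227),(86,213)],.04)
f("B",L,[(78,258),(144,258),(140,367),(72,366)],.04)
f("D",L,[(226,294),(278,300),(264,374),(212,359)],.04)
f("cap",L,[(252,172),(300,172),(302,236),(256,240)],.026)
f("C",Rr,[(415,188),(480,197),(468,320),(403,305)],.04)
f("E",Rr,[(566,366),(627,368),(624,452),(568,450)],.04)
f("block",Rr,[(387,384),(470,370),(491,463),(409,478)],.062)
print("pin top",ray(s,[240+449/4,140+420/4],.107))
g=lambda a,b:((a+.5)/4-.5+240,(b+.5)/4-.5+140)
print("hole",ray(s,g(124,361),.075), "bnd",ray(s,[g(42,268),g(314,268),g(178,137),g(178,403)],.075))
print("sponge",ray(s,(236,152),.03),"bowl",ray(s,(279,143),.05),"roll",ray(s,(357,158),.1))
for n,p in dict(red=(137,260),pink1=(133,209),pink2=(190,265)).items(): print(n,ray(s,p,.04))
E
```

```text
A [0.5714 0.3894] [60. 89. 61. 88.] ang03 173.4 ang01 -99.0
B [0.44   0.3931] [ 62. 102.  63. 101.] ang03 -176.4 ang01 -86.9
D [0.4293 0.2644] [49. 70. 50. 62.] ang03 173.7 ang01 -97.8
cap [0.554  0.2461] [46. 63. 44. 67.] ang03 -172.6 ang01 -84.0
C [ 0.5748 -0.2514] [ 62. 120.  62. 114.] ang03 175.0 ang01 -97.2
E [ 0.4353 -0.396 ] [57. 78. 51. 78.] ang03 179.0 ang01 -88.4
block [ 0.4107 -0.2455] [78. 86. 76. 86.] ang03 -166.3 ang01 -76.7
pin top [[ 0.40871009 -0.24425753  0.107     ]]
hole [[0.44842814 0.04385011 0.075     ]] bnd [[ 0.52955949  0.12381273  0.075     ]
 [ 0.54490436 -0.12582168  0.075     ]
 [ 0.66205605  0.00493471  0.075     ]
 [ 0.41341695 -0.00685587  0.075     ]]
sponge [[0.75263265 0.19543905 0.03      ]] bowl [[0.79264632 0.02938008 0.05      ]] roll [[ 0.73245241 -0.26076245  0.1       ]]
red [[0.31217001 0.52546271 0.04      ]]
pink1 [[0.4999825  0.56523763 0.04      ]]
pink2 [[0.30606407 0.32994189 0.04      ]]
```

Sizes from the top view: A = box3, B = box2, C = box1, D = box5, E = box4, so all five are present. The turntable centre is about (0.537, -0.001) and the rim hole about (0.448, 0.044). Next I'll write a move planner and go over the pin.

```bash
cat >> h.py <<'E'
def yaw_now(st): 
    y=R.from_quat(st["tool_rot"]).as_matrix()[:,1]; return np.degrees(np.arctan2(y[1],y[0]))
def plan(x,y,z,yaw=None,mod=True):
    st=manip.sense(); Rm=R.from_quat(st["tool_rot"])
    a=yaw_now(st)
    if yaw is None: yaw=a
    if mod: yaw=a+(yaw-a+90)%180-90
    c,s=np.cos(np.radians(yaw)),np.sin(np.radians(yaw))
    T=R.from_matrix(np.array([[0,c,s],[0,s,-c],[-1,0,0]]))
    d=Rm.inv().apply(np.array([x,y,z])-st["tcp_pos"])/.025
    r=np.degrees((Rm.inv()*T).as_rotvec())/5
    print("t",round(st["t"],2),"yaw",a.round(1),"->",round(yaw,1),"q6",st["q"][5].round(2),"shift",d.round(2),"rot",r.round(2),"|mm|",(np.linalg.norm(d)*25).round())
def stat():
    st=manip.sense(); print("t",round(st["t"],2),"p",st["tcp_pos"].round(4),"yaw",yaw_now(st).round(1),"q",st["q"].round(2),"F",st["force"].round(1),"gap",(st["finger_gap"]*85.4).round(1))
E
python3 -c "
from h import *
stat(); plan(.42,.2,.3); plan(.38,-.245,.3,-76)"
```

```text
Traceback (most recent call last):
  File "h.py", line 31, in stat
    st=manip.sense(); print("t",round(st["t"],2),"p",st["tcp_pos"].round(4),"yaw",yaw_now(st).round(1),"q",st["q"].round(2),"F",st["force"].round(1),"gap",(st["finger_gap"]*85.4).round(1))
                                                                                                                                                           ^^^^^^^^^^^^^^^^^^^^^^^^^^^^^
AttributeError: 'float' object has no attribute 'round'
```

```bash
sed -i 's/(st\["finger_gap"\]\*85.4).round(1)/round(st["finger_gap"]*85.4,1)/' h.py
python3 -c "
from h import *
stat(); plan(.42,.2,.26); plan(.40,-.245,.26,-76)"
```

```text
t 0.25 p [0.2726 0.562  0.2308] yaw 64.1 q [ 0.94  0.53  1.43  0.    1.18 -0.18] F [ 0.7 -0.1  0.4] gap 85.2
t 0.25 yaw 64.1 -> 64.1 q6 -0.18 shift [ -1.16 -10.46  11.62] rot [-0.   -0.    0.01] |mm| 392.0
t 0.25 yaw 64.1 -> 104.0 q6 -0.18 shift [ -1.14 -26.82  18.68] rot [-7.98 -0.01  0.01] |mm| 818.0
```

Request:
carry_out --commands '[[[-0.5,-2,2,0,0,0,85],[-1,-4,4,0,0,0,85],[-1,-5.5,6,2,0,0,85],[-1,-7,8,3,0,0,85],[-1,-8,9,4,0,0,85]]]'

```text
t: 0.75
tcp_pos: [0.3675, 0.3312, 0.2555]
tool_rot: [0.277, 0.65, -0.276, 0.651]
force: [1.2, -0.5, 0.3]
finger_gap: 0.993
```

```bash
python3 -c "
from h import *
stat(); plan(.43,.0,.26,14); plan(.39,-.245,.26,14)"
```

```text
t 0.75 p [0.3675 0.3312 0.2555] yaw 43.9 q [ 0.51  0.32  1.72 -0.    1.1  -0.26] F [ 1.2 -0.5  0.3] gap 84.8
t 0.75 yaw 43.9 -> 14.0 q6 -0.26 shift [-0.18 -7.39 11.28] rot [ 5.99  0.   -0.02] |mm| 337.0
t 0.75 yaw 43.9 -> 14.0 q6 -0.26 shift [ -0.19 -15.34  17.22] rot [ 5.99  0.   -0.02] |mm| 577.0
```

Request:
carry_out --commands '[[[0,-1.2,1.6,1.4,0,0,85],[0,-2.4,3.2,2.8,0,0,85],[0,-3.6,4.8,4.2,0,0,85],[0,-4.8,6.4,5.6,0,0,85],[0,-6,8,6,0,0,85]]]'

```text
t: 1.25
tcp_pos: [0.3983, 0.0829, 0.2554]
tool_rot: [0.436, 0.557, -0.435, 0.557]
force: [0.1, 0.2, 0.0]
finger_gap: 0.994
```

```bash
python3 -c "
from h import *
stat(); plan(.38,-.245,.26,14)"
```

```text
t 1.25 p [0.3983 0.0829 0.2554] yaw 14.0 q [-0.07  0.19  1.92  0.    1.03 -0.31] F [0.1 0.2 0. ] gap 84.9
t 1.25 yaw 14.0 -> 14.0 q6 -0.31 shift [-0.18 -3.88 12.55] rot [-0.01  0.   -0.01] |mm| 328.0
```

Request:
carry_out --commands '[[[0,-0.4,2,0,0,0,85],[0,-0.8,4,0,0,0,85],[0,-1.4,6,0,0,0,85],[0,-2,8,0,0,0,85],[0,-2.7,9.8,0,0,0,85]]]'

```text
t: 1.75
tcp_pos: [0.3931, -0.167, 0.2554]
tool_rot: [0.435, 0.557, -0.435, 0.558]
force: [0.8, 0.1, 0.0]
finger_gap: 0.999
```

Request:
carry_out --commands '[[[0,-0.4,1.2,0,0,0,60],[0,-0.8,2,0,0,0,60],[0,-1.2,2.7,0,0,0,60],[0,-1.2,2.7,0,0,0,60],[0,-1.2,2.7,0,0,0,60]]]'

```text
t: 2.25
tcp_pos: [0.3803, -0.2372, 0.255]
tool_rot: [0.435, 0.558, -0.435, 0.557]
force: [0.3, -0.9, -0.3]
finger_gap: 0.706
```

```bash
python3 -c "
from h import *
stat(); s=snap('wrist'); save(s,'w1'); np.save('w1.npy',s,allow_pickle=True)
print(proj(s,[[.409,-.244,.107],[.537,0,.075],[.448,.044,.075]]))
st=manip.sense();Rm=cv2.Rodrigues(s['rvec'])[0]; print('cam',-Rm.T@s['tvec'],'fwd',Rm[2])
"
```

```text
t 2.25 p [ 0.3803 -0.2372  0.255 ] yaw 14.0 q [-0.81  0.26  1.83  0.    1.06 -1.05] F [ 0.3 -0.9 -0.3] gap 60.3
[[ 275.83164156  194.26676971]
 [ 466.54990145  -15.49376194]
 [ 400.75914227 -100.64537242]]
cam [ 0.3588363  -0.15492316  0.39697426] fwd [ 0.07931539 -0.31643232 -0.94529342]
```

View pics/w1.png

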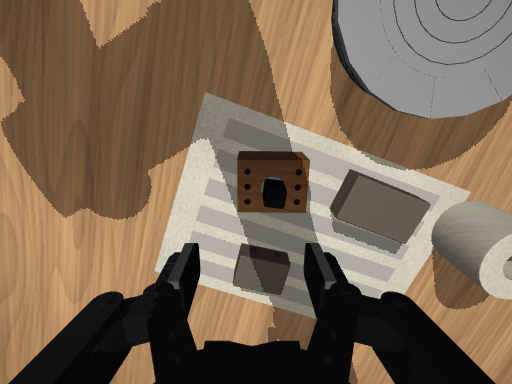

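```bash
python3 -c "
from h import *
s=np.load('w1.npy',allow_pickle=True).item(); save(s,'w1z',(220,140,450,300),3)
"
```

```text
(no output)
```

View pics/w1z.png

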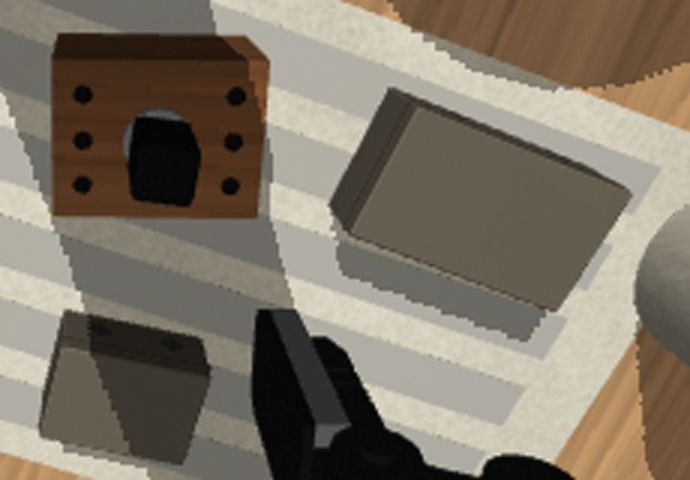

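```bash
python3 -c "
from h import *
s=np.load('w1.npy',allow_pickle=True).item()
im=s['image'][165:220,240:310,::-1].astype(float)
im=np.clip((im/255)**.45*255,0,255)
im=np.clip((im-20)*2,0,255)
cv2.imwrite('pics/w1y.png',cv2.resize(im.astype(np.uint8),None,fx=10,fy=10,interpolation=cv2.INTER_CUBIC))
"
```

```text
(no output)
```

View pics/w1y.png

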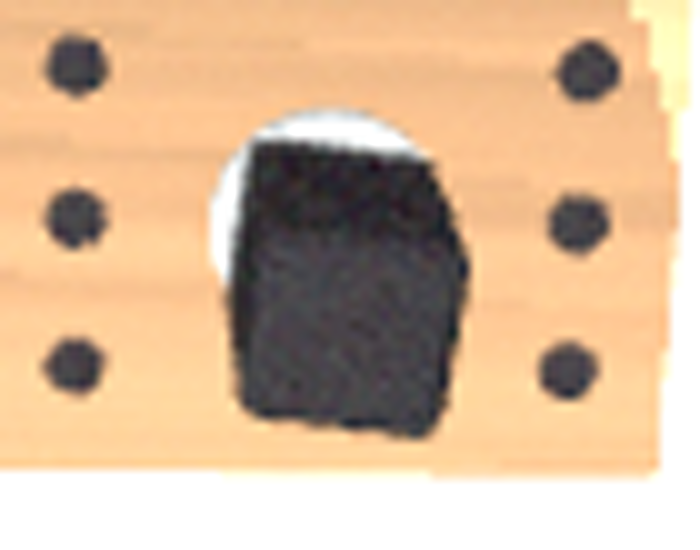

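```bash
python3 -c "
from h import *
s=np.load('w1.npy',allow_pickle=True).item()
def f(name,pts,k,off,z):
    p=(np.array(pts)+.5)/k-.5+np.array(off)
    P=ray(s,p,z)[:,:2]
    c=P.mean(0); e=[np.linalg.norm(P[i]-P[(i+1)%4])*1e3 for i in range(4)]
    d=P[3]-P[0]+P[2]-P[1]; d2=P[1]-P[0]+P[2]-P[3]
    print(name,c.round(4),np.round(e),'ang03',np.degrees(np.arctan2(d[1],d[0])).round(1),'ang01',np.degrees(np.arctan2(d2[1],d2[0])).round(1))
f('grip',[(262,232),(466,262),(428,432),(244,412)],10,(240,165),.107)
f('C',[(412,108),(629,190),(556,310),(350,232)],3,(220,140),.04)
f('E',[(64,345),(208,378),(184,464),(40,436)],3,(220,140),.04)
f('block',[(53,60),(269,60),(258,217),(53,216)],3,(220,140),.062)
plan(.408,-.245,.17,12);plan(.408,-.245,.073,12)
"
```

```text
grip [ 0.4088 -0.2487] [23. 21. 21. 21.] ang03 -83.1 ang01 6.3
C [ 0.5712 -0.2516] [112.  66. 112.  64.] ang03 -95.8 ang01 -7.0
E [ 0.434  -0.3955] [74. 53. 77. 55.] ang03 -88.4 ang01 0.1
block [ 0.4098 -0.249 ] [89. 70. 90. 69.] ang03 -76.5 ang01 13.9
t 2.3 yaw 14.1 -> 12.0 q6 -1.05 shift [3.4  0.99 0.6 ] rot [ 0.42 -0.01  0.  ] |mm| 90.0
t 2.3 yaw 14.1 -> 12.0 q6 -1.05 shift [7.28 0.99 0.6 ] rot [ 0.42 -0.01  0.  ] |mm| 184.0
```

```bash
python3 -c "
from h import *
plan(.409,-.249,.073,6.5)"
```

```text
t 2.3 yaw 14.1 -> 6.5 q6 -1.05 shift [7.28 0.99 0.77] rot [ 1.52 -0.01  0.  ] |mm| 185.0
```

Request:
carry_out --commands '[[[1,0.5,0.4,0.8,0,0,60],[2,1,0.77,1.5,0,0,60],[3,1,0.77,1.5,0,0,60],[3.5,1,0.77,1.5,0,0,60],[4,1,0.77,1.5,0,0,60]]]'

```text
t: 2.8
tcp_pos: [0.4096, -0.2483, 0.1542]
tool_rot: [0.47, 0.529, -0.47, 0.528]
force: [-0.1, 0.2, 0.1]
finger_gap: 0.701
```

Request:
carry_out --commands '[[[1,0,0,0,0,0,60],[2,0,0,0,0,0,60],[2.8,0,0,0,0,0,60],[3.2,0,0,0,0,0,60],[3.2,0,0,0,0,0,60]]]'

```text
t: 3.3
tcp_pos: [0.4092, -0.2486, 0.0742]
tool_rot: [0.47, 0.529, -0.47, 0.527]
force: [-1.2, -0.0, 0.7]
finger_gap: 0.701
```

```bash
python3 -c "
from h import *
stat();plan(.409,-.249,.073,6.5); s=snap('wrist'); save(s,'w2')"
```

```text
t 3.3 p [ 0.4092 -0.2486  0.0742] yaw 6.7 q [-0.78  0.61  1.92  0.    0.61 -0.9 ] F [-1.2 -0.   0.7] gap 59.9
t 3.3 yaw 6.7 -> 6.5 q6 -0.9 shift [ 0.05 -0.01  0.01] rot [ 0.04 -0.03  0.02] |mm| 1.0
```

View pics/w2.png

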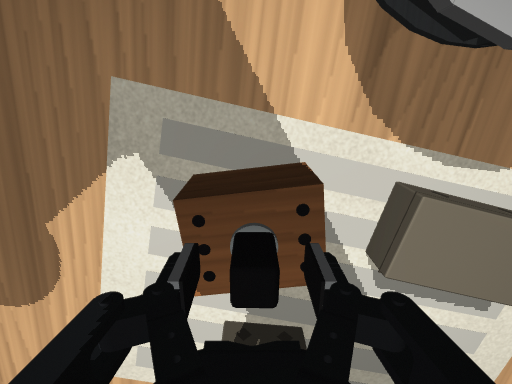

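Picture: the grip at (254,270) stands square between the open fingers, so I'll close on it.

Request:
carry_out --commands '[[[0,0,0,0,0,0,10],[0,0,0,0,0,0,10],[0,0,0,0,0,0,10],[0,0,0,0,0,0,10],[0,0,0,0,0,0,10]]]' --force 60

```text
t: 3.85
tcp_pos: [0.41, -0.2505, 0.0762]
tool_rot: [0.47, 0.527, -0.47, 0.529]
force: [0.1, 0.9, 5.7]
finger_gap: 0.276
```

```bash
python3 -c "
from h import *
stat()"
```

```text
t 3.85 p [ 0.41   -0.2505  0.0762] yaw 6.6 q [-0.78  0.6   1.92  0.    0.61 -0.9 ] F [0.1 0.9 5.7] gap 23.6
```

Request:
carry_out --commands '[[[-0.5,0,0,0,0,0,10],[-1.5,0,0,0,0,0,10],[-2.7,0,0,0,0,0,10],[-3.8,0,0,0,0,0,10],[-4.4,0,0,0,0,0,10]]]'

```text
t: 4.35
tcp_pos: [0.4099, -0.2506, 0.1873]
tool_rot: [0.47, 0.527, -0.47, 0.529]
force: [-0.1, 0.7, -2.0]
finger_gap: 0.271
```

```bash
python3 -c "
from h import *
stat()
for n,c,k in (('top',(255,215,290,245),16),('scene',(205,180,240,200),16)):
    s=np.load(n+'0.npy',allow_pickle=True).item(); save(s,'hole_'+n,c,k)
    g=cv2.cvtColor(s['image'],cv2.COLOR_RGB2GRAY).astype(float)
    x0,y0,x1,y1=c; 
    if n=='scene': x0,y0,x1,y1=210,184,224,195
    else: x0,y0,x1,y1=265,224,277,236
    sub=g[y0:y1,x0:x1]; w=np.clip(np.median(sub)-12-sub,0,None)
    yy,xx=np.mgrid[y0:y1,x0:x1]
    u=(w*xx).sum()/w.sum(),(w*yy).sum()/w.sum(); print(n,u,np.round(sub.min()),np.median(sub),ray(s,u,.075))
"
```

```text
t 4.35 p [ 0.4099 -0.2506  0.1873] yaw 6.6 q [-0.78  0.4   1.84 -0.    0.9  -0.9 ] F [-0.1  0.7 -2. ] gap 23.1
top (np.float64(270.7767441860465), np.float64(229.74651162790698)) 70.0 120.0 [[0.44892958 0.04332617 0.075     ]]
scene (np.float64(215.64423076923077), np.float64(190.30769230769232)) 100.0 127.0 [[0.4453945  0.04135216 0.075     ]]
```

View pics/hole_top.png

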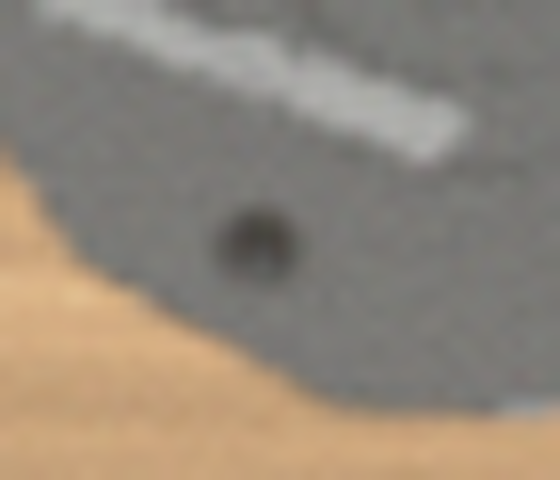

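View pics/hole_scene.png

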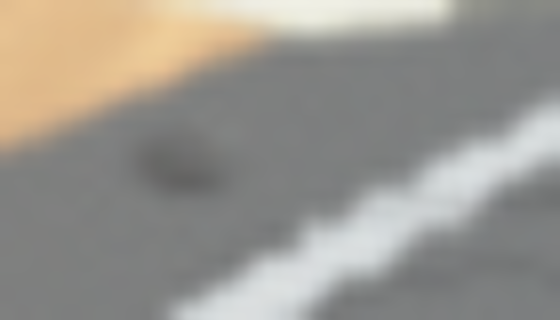

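```bash
python3 -c "
from h import *
plan(.449,-.02,.19,6.5)"
```

```text
t 4.35 yaw 6.6 -> 6.5 q6 -0.9 shift [-0.13  2.61 -8.98] rot [ 0.02  0.03 -0.02] |mm| 234.0
```

Request:
carry_out --commands '[[[0,0.4,-1.4,0,0,0,10],[0,0.9,-3.2,0,0,0,10],[0,1.5,-5,0,0,0,10],[0,2.1,-7,0,0,0,10],[0,2.6,-9,0,0,0,10]]]'

```text
t: 4.85
tcp_pos: [0.4478, -0.0212, 0.1853]
tool_rot: [0.471, 0.527, -0.471, 0.528]
force: [1.5, 0.4, -0.2]
finger_gap: 0.272
```

Request:
carry_out --commands '[[[0,0,0,0,0,0,10],[0,0,0,0,0,0,10],[0,0,0,0,0,0,10],[0,0,0,0,0,0,10],[0,0,0,0,0,0,10]]]'

```text
t: 5.35
tcp_pos: [0.4477, -0.0242, 0.1851]
tool_rot: [0.471, 0.527, -0.471, 0.527]
force: [0.4, -0.5, -2.0]
finger_gap: 0.271
```

```bash
python3 -c "
from h import *
stat(); s=snap('wrist'); save(s,'w3'); np.save('w3.npy',s,allow_pickle=True)
print(proj(s,[[.449,.0435,.075],[.537,0,.075]]))"
```

```text
t 5.35 p [ 0.4477 -0.0242  0.1851] yaw 6.5 q [-0.3   0.37  1.91 -0.    0.86 -0.42] F [ 0.4 -0.5 -2. ] gap 23.1
[[262.57491948 121.62571896]
 [348.89943423 179.40512105]]
```

View pics/w3.png

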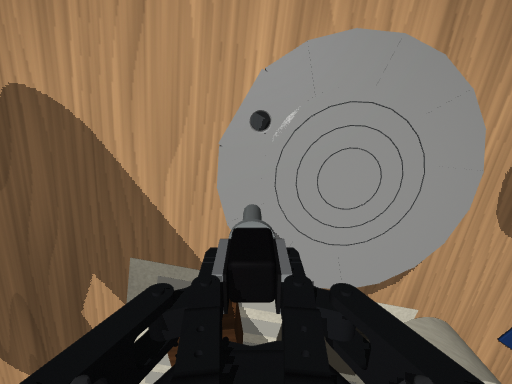

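```bash
python3 -c "
from h import *
s=np.load('w3.npy',allow_pickle=True).item(); save(s,'w3a',(225,190,285,245),12); save(s,'w3b',(240,100,280,140),14)
g=cv2.cvtColor(s['image'],cv2.COLOR_RGB2GRAY).astype(float)
x0,y0,x1,y1=246,107,274,135
sub=g[y0:y1,x0:x1]; m=(sub<95); yy,xx=np.mgrid[y0:y1,x0:x1]; u=(xx[m].mean(),yy[m].mean()); print(u,m.sum(),ray(s,u,.075))
hsv=g
# rings: canny ellipse
print(ray(s,(349,178.5),.075))
"
```

```text
(np.float64(259.85714285714283), np.float64(120.22285714285714)) 350 [[0.4464624  0.04442284 0.075     ]]
[[0.53689299 0.0008831  0.075     ]]
```

View pics/w3a.png

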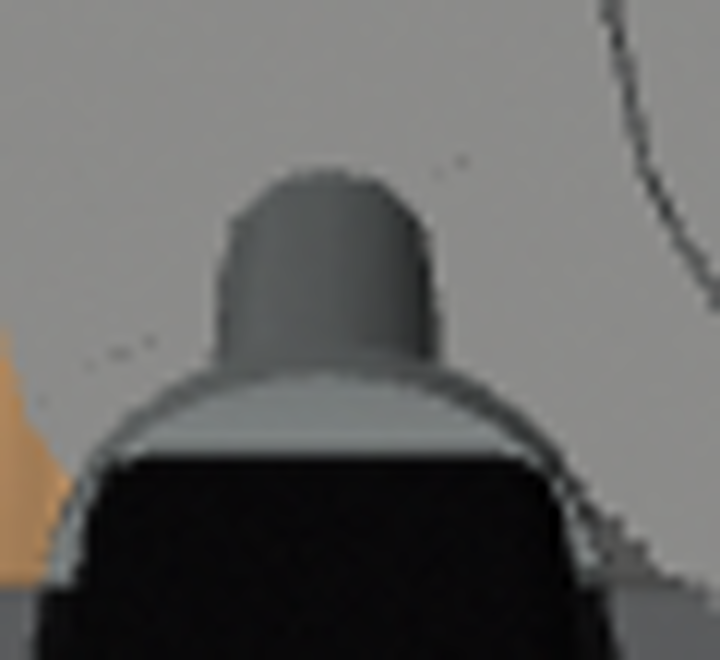

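View pics/w3b.png

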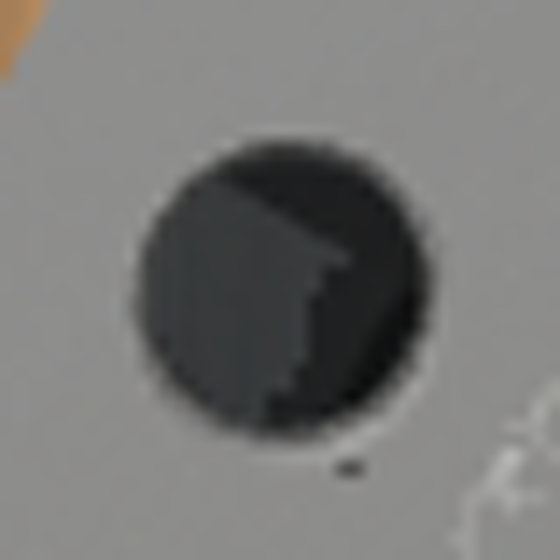

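```bash
python3 -c "
from h import *
s=np.load('w3.npy',allow_pickle=True).item()
for z in (.118,.121,.124): print(z,ray(s,(252,203.8),z))
# collar: left-most/right-most & far edge of collar underside z=tip+.05 radius 15
print('collar far',ray(s,(225+327/12-.5,190+372/12-.5),.175), ray(s,(225+327/12-.5,190+362/12-.5),.171))
st=manip.sense(); print(st['tcp_pos'])
"
```

```text
0.118 [[ 0.44652645 -0.01862901  0.118     ]]
0.121 [[ 0.44639279 -0.01749644  0.121     ]]
0.124 [[ 0.44625913 -0.01636387  0.124     ]]
collar far [[ 0.44504697 -0.00781952  0.175     ]] [[ 0.44519002 -0.00905259  0.171     ]]
[ 0.44763118 -0.02404722  0.1850928 ]
```

```bash
python3 -c "
from h import *
plan(.4473,.0436,.155,6.5)"
```

```text
t 5.4 yaw 6.5 -> 6.5 q6 -0.42 shift [ 1.2   0.29 -2.69] rot [-0.01  0.    0.  ] |mm| 74.0
```

Request:
carry_out --commands '[[[0,0.1,-0.9,0,0,0,10],[0,0.2,-1.8,0,0,0,10],[0.5,0.29,-2.69,0,0,0,10],[1.2,0.29,-2.69,0,0,0,10],[1.2,0.29,-2.69,0,0,0,10]]]'

```text
t: 5.9
tcp_pos: [0.4457, 0.0449, 0.1537]
tool_rot: [0.47, 0.529, -0.471, 0.527]
force: [0.0, 0.4, -1.4]
finger_gap: 0.269
```

```bash
python3 -c "
from h import *
stat();plan(.4473,.0436,.12,6.5); s=snap('wrist'); save(s,'w4',(200,130,310,250),6); np.save('w4.npy',s,allow_pickle=True)"
```

```text
t 5.9 p [0.4457 0.0449 0.1537] yaw 6.6 q [-0.15  0.42  1.94 -0.    0.78 -0.27] F [ 0.   0.4 -1.4] gap 23.0
t 5.9 yaw 6.6 -> 6.5 q6 -0.27 shift [1.35 0.06 0.06] rot [ 0.02 -0.01  0.05] |mm| 34.0
```

View pics/w4.png

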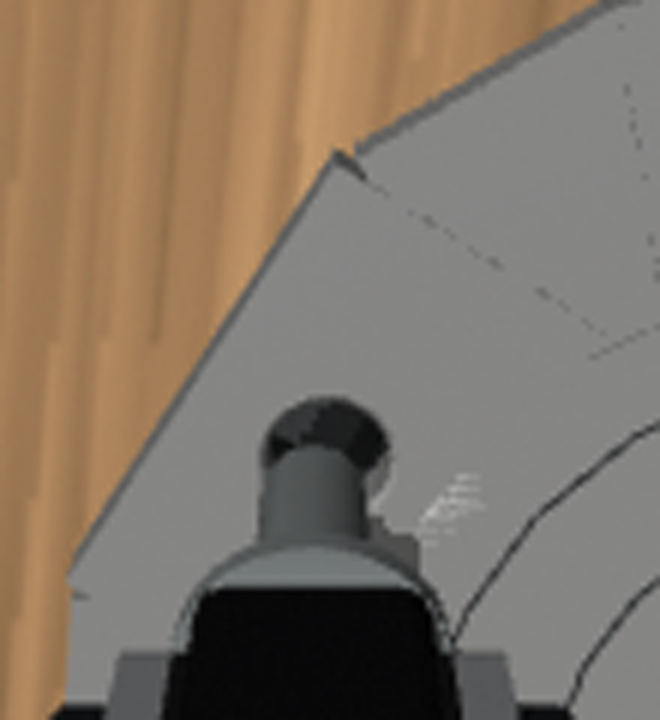

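Request:
carry_out --commands '[[[0,0.07,0.06,0,0,0,10],[0.4,0.07,0.06,0,0,0,10],[0.8,0.07,0.06,0,0,0,10],[1.1,0.07,0.06,0,0,0,10],[1.3,0.07,0.06,0,0,0,10]]]'

```text
t: 6.45
tcp_pos: [0.4487, 0.0434, 0.1222]
tool_rot: [0.47, 0.528, -0.471, 0.528]
force: [-5.4, -1.5, 40.0]
finger_gap: 0.268
```

```bash
python3 -c "
from h import *
stat();plan(.4473,.0436,.12,6.5); s=snap('wrist'); save(s,'w5',(200,130,310,250),6)"
```

```text
t 6.45 p [0.4487 0.0434 0.1222] yaw 6.6 q [-0.15  0.49  1.96 -0.    0.69 -0.27] F [-5.4 -1.5 40. ] gap 22.9
t 6.45 yaw 6.6 -> 6.5 q6 -0.27 shift [ 0.09 -0.05 -0.01] rot [ 0.02 -0.    0.01] |mm| 3.0
```

View pics/w5.png

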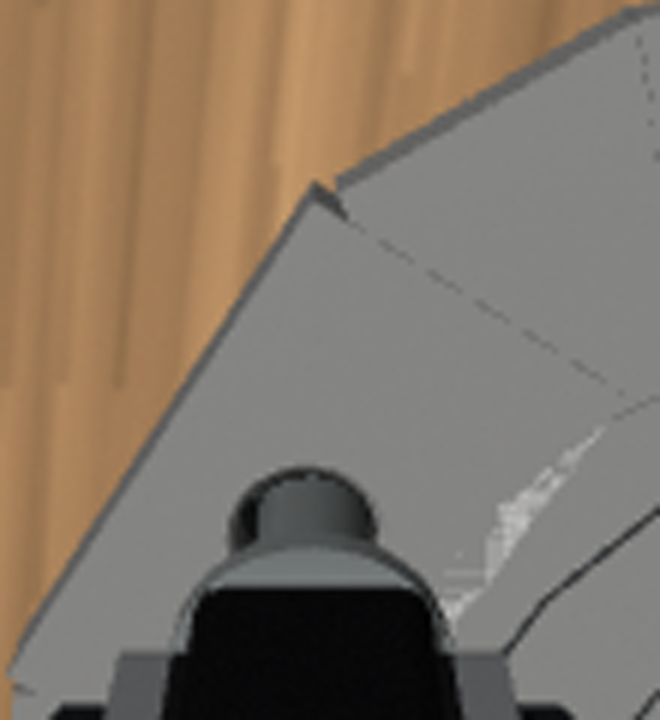

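The pin is in the rim hole with its tip on the ring (TCP z 0.122, 40 N). I'll ease the pressure and search along the arc.

```bash
cat >> h.py <<'E'
C0=np.array([.537,.001])
def arc(dth,n=5,down=0.):
    st=manip.sense(); Rm=R.from_quat(st["tool_rot"]); p=st["tcp_pos"]
    v=p[:2]-C0+np.array([-.0008,.0008]); th=np.arctan2(v[1],v[0])
    print("theta",np.degrees(th).round(2),"r",np.linalg.norm(v).round(4),"F",st["force"].round(1),"z",p[2].round(4))
    for i in range(1,n+1):
        t=th+np.radians(dth*i/n); w=np.r_[.1*np.array([np.cos(t),np.sin(t)])-v,0]
        print((Rm.inv().apply(w)/.025).round(2))
E
python3 -c "
from h import *
arc(3)"
```

```text
theta 154.11 r 0.0991 F [-1.1 -0.8  5.3] z 0.1223
[ 0.   -0.05  0.02]
[ 0.   -0.07  0.05]
[ 0.   -0.1   0.09]
[ 0.   -0.12  0.12]
[ 0.   -0.14  0.16]
```

Request:
carry_out --commands '[[[-0.04,0,0,0,0,0,10],[-0.04,0,0,0,0,0,10],[-0.04,0,0,0,0,0,10],[-0.04,0,0,0,0,0,10],[-0.04,0,0,0,0,0,10]]]'

```text
t: 7.0
tcp_pos: [0.449, 0.0436, 0.1236]
tool_rot: [0.47, 0.528, -0.47, 0.528]
force: [0.2, -0.2, -2.1]
finger_gap: 0.271
```

```bash
python3 -c "
from h import *
arc(3)"
```

```text
theta 153.95 r 0.0988 F [ 0.2 -0.2 -2.1] z 0.1236
[ 0.   -0.06  0.01]
[ 0.   -0.08  0.05]
[ 0.   -0.11  0.08]
[ 0.   -0.13  0.12]
[ 0.   -0.15  0.15]
```

Request:
carry_out --commands '[[[0.04,-0.03,0.02,0,0,0,10],[0.08,-0.07,0.05,0,0,0,10],[0.08,-0.1,0.08,0,0,0,10],[0.08,-0.13,0.12,0,0,0,10],[0.08,-0.15,0.15,0,0,0,10]]]'

```text
t: 7.5
tcp_pos: [0.4459, 0.0393, 0.1216]
tool_rot: [0.47, 0.528, -0.47, 0.528]
force: [1.2, 0.5, -0.5]
finger_gap: 0.27
```

```bash
python3 -c "
from h import *
arc(3)"
```

```text
theta 156.92 r 0.0999 F [ 1.2  0.5 -0.5] z 0.1216
[-0.   -0.03  0.03]
[-0.   -0.05  0.07]
[-0.   -0.07  0.11]
[-0.   -0.09  0.14]
[-0.   -0.1   0.18]
```

Request:
carry_out --commands '[[[0.03,-0.03,0.03,0,0,0,10],[0.05,-0.05,0.07,0,0,0,10],[0.05,-0.07,0.11,0,0,0,10],[0.05,-0.09,0.14,0,0,0,10],[0.05,-0.1,0.18,0,0,0,10]]]'

```text
t: 8.0
tcp_pos: [0.4441, 0.0351, 0.1203]
tool_rot: [0.471, 0.528, -0.47, 0.528]
force: [2.6, 5.8, -1.9]
finger_gap: 0.274
```

```bash
python3 -c "
from h import *
arc(3)"
```

```text
theta 159.57 r 0.0999 F [ 2.6  5.8 -1.9] z 0.1203
[-0.   -0.02  0.04]
[-0.   -0.04  0.07]
[-0.   -0.06  0.11]
[-0.   -0.07  0.15]
[-0.   -0.09  0.19]
```

Vertical force gone with z 2 mm lower: likely at a ring hole. Pressing down gently.

Request:
carry_out --commands '[[[0.04,0,0,0,0,0,10],[0.08,0,0,0,0,0,10],[0.12,0,0,0,0,0,10],[0.12,0,0,0,0,0,10],[0.12,0,0,0,0,0,10]]]'

```text
t: 8.5
tcp_pos: [0.4449, 0.0356, 0.1176]
tool_rot: [0.472, 0.527, -0.47, 0.528]
force: [4.2, 6.2, -1.7]
finger_gap: 0.273
```

```bash
python3 -c "
from h import *
arc(1)"
```

```text
theta 159.14 r 0.0994 F [ 4.2  6.2 -1.7] z 0.1176
[-0.   -0.03  0.  ]
[-0.   -0.03  0.01]
[-0.   -0.04  0.03]
[-0.   -0.05  0.04]
[-0.   -0.05  0.05]
```

Request:
carry_out --commands '[[[0,0.03,-0.05,0,0,0,10],[0.1,0.04,-0.07,0,0,0,10],[0.2,0.04,-0.07,0,0,0,10],[0.3,0.04,-0.07,0,0,0,10],[0.3,0.04,-0.07,0,0,0,10]]]'

```text
t: 9.0
tcp_pos: [0.4444, 0.0367, 0.1095]
tool_rot: [0.47, 0.528, -0.47, 0.528]
force: [2.6, 4.6, -3.0]
finger_gap: 0.269
```

```bash
python3 -c "
from h import *
arc(1)"
```

```text
theta 158.64 r 0.1003 F [ 2.6  4.6 -3. ] z 0.1095
[-0.    0.    0.02]
[-0.   -0.    0.03]
[-0.   -0.01  0.04]
[-0.   -0.02  0.05]
[-0.   -0.02  0.07]
```

Request:
carry_out --commands '[[[0.1,0.03,-0.04,0,0,0,10],[0.3,0.03,-0.04,0,0,0,10],[0.5,0.03,-0.04,0,0,0,10],[0.7,0.03,-0.04,0,0,0,10],[0.7,0.03,-0.04,0,0,0,10]]]'

```text
t: 9.5
tcp_pos: [0.4443, 0.0375, 0.0915]
tool_rot: [0.47, 0.529, -0.471, 0.527]
force: [0.2, 0.3, -1.6]
finger_gap: 0.271
```

Request:
carry_out --commands '[[[0.08,0,0,0,0,0,10],[0.12,0,0,0,0,0,10],[0.15,0,0,0,0,0,10],[0.15,0,0,0,0,0,10],[0.15,0,0,0,0,0,10]]]'

```text
t: 10.0
tcp_pos: [0.4452, 0.0376, 0.0892]
tool_rot: [0.47, 0.528, -0.47, 0.528]
force: [-1.1, 0.5, 4.8]
finger_gap: 0.264
```

```bash
python3 -c "
from h import *
arc(1)
s=snap('wrist'); save(s,'w6',(200,130,310,250),5)"
```

```text
theta 158.04 r 0.0999 F [-1.1  0.5  4.8] z 0.0892
[-0.   -0.01  0.01]
[ 0.   -0.02  0.02]
[ 0.   -0.02  0.03]
[ 0.   -0.03  0.05]
[ 0.   -0.04  0.06]
```

View pics/w6.png

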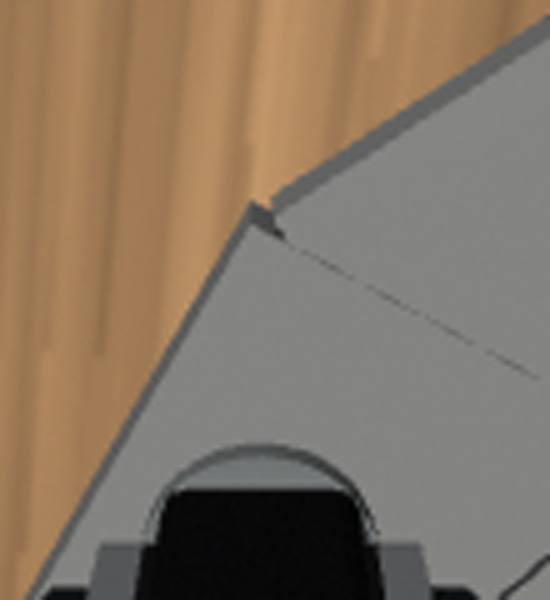

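Request:
carry_out --commands '[[[0,0,0,0,0,0,45],[0,0,0,0,0,0,45],[0,0,0,0,0,0,45],[0,0,0,0,0,0,45],[0,0,0,0,0,0,45]]]'

```text
t: 10.55
tcp_pos: [0.4452, 0.0376, 0.0885]
tool_rot: [0.47, 0.528, -0.47, 0.528]
force: [-0.1, -0.1, -1.2]
finger_gap: 0.525
```

Request:
carry_out --commands '[[[-1,0,0,0,0,0,45],[-2,0,0,0,0,0,45],[-4,0,0,0,0,0,60],[-5,0,0,0,0,0,85],[-5.5,0,0,0,0,0,85]]]'

```text
t: 11.05
tcp_pos: [0.4464, 0.0375, 0.2288]
tool_rot: [0.471, 0.526, -0.469, 0.53]
force: [-0.2, 0.5, -0.1]
finger_gap: 0.991
```

```bash
python3 -c "
from h import *
stat(); s=snap('wrist'); save(s,'w7'); 
s=snap('top'); save(s,'t7',(240,140,420,290),4); np.save('t7.npy',s,allow_pickle=True)
plan(.5712,-.251,.2,83.5); plan(.5712,-.251,.2,-96.5)"
```

```text
t 11.05 p [0.4464 0.0375 0.2288] yaw 6.6 q [-0.17  0.29  1.87  0.    0.98 -0.28] F [-0.2  0.5 -0.1] gap 84.6
t 11.15 yaw 6.6 -> 83.5 q6 -0.28 shift [ 1.16  3.62 12.03] rot [-15.38   0.05  -0.04] |mm| 316.0
t 11.15 yaw 6.6 -> 83.5 q6 -0.28 shift [ 1.16  3.62 12.03] rot [-15.38   0.05  -0.04] |mm| 316.0
```

View pics/w7.png

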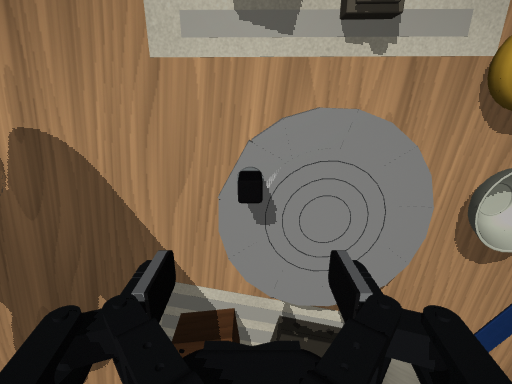

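View pics/t7.png

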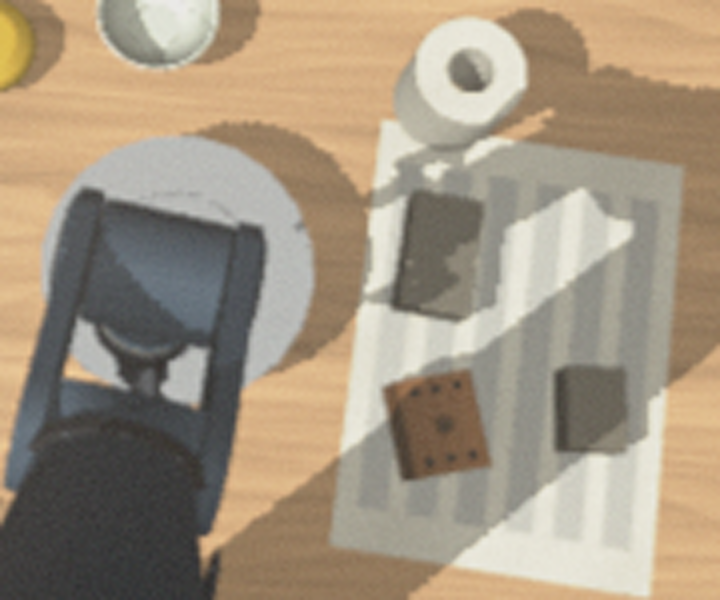

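The pin grip at (250,187) in the wrist view stands upright over the rim hole, with the collar down. Next is box1.

Request:
carry_out --commands '[[[0,0.4,1.5,-1.7,0,0,85],[0,0.9,3,-3.4,0,0,85],[0,1.4,4.5,-5.1,0,0,85],[0,1.9,6,-6.8,0,0,85],[0,2.4,7.6,-8,0,0,85]]]'

```text
t: 11.65
tcp_pos: [0.5262, -0.1451, 0.2244]
tool_rot: [0.26, 0.659, -0.26, 0.657]
force: [0.9, 0.7, 0.1]
finger_gap: 0.995
```

```bash
python3 -c "
from h import *
plan(.5712,-.2516,.2,83.5)"
```

```text
t 11.65 yaw 46.9 -> 83.5 q6 -1.29 shift [ 0.96 -1.88  4.23] rot [-7.32 -0.04 -0.  ] |mm| 118.0
```

Request:
carry_out --commands '[[[0.2,-0.5,1.2,-1.7,0,0,85],[0.4,-1,2.4,-3.4,0,0,85],[0.7,-1.5,3.4,-5.1,0,0,85],[0.9,-1.9,4.2,-6.8,0,0,85],[0.9,-1.9,4.2,-7.3,0,0,85]]]'

```text
t: 12.15
tcp_pos: [0.5703, -0.2537, 0.2006]
tool_rot: [0.042, 0.707, -0.042, 0.705]
force: [-0.5, 0.1, -1.3]
finger_gap: 0.994
```

```bash
python3 -c "
from h import *
stat(); s=snap('wrist'); save(s,'w8'); np.save('w8.npy',s,allow_pickle=True)
plan(.5712,-.2516,.2,83.5)"
```

```text
t 12.15 p [ 0.5703 -0.2537  0.2006] yaw 83.2 q [-0.6   0.56  1.46 -0.    1.12 -2.05] F [-0.5  0.1 -1.3] gap 84.9
t 12.2 yaw 83.2 -> 83.5 q6 -2.05 shift [0.03 0.03 0.06] rot [-0.07 -0.04 -0.02] |mm| 2.0
```

View pics/w8.png

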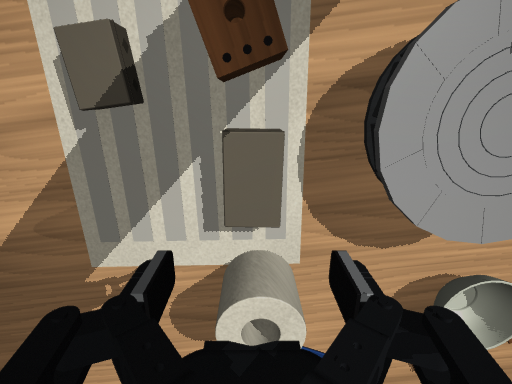

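```bash
cat >> h.py <<'E'
def quad(s,name,pts,k,off,z):
    p=(np.array(pts)+.5)/k-.5+np.array(off)
    P=ray(s,p,z)[:,:2]
    c=P.mean(0); e=[np.linalg.norm(P[i]-P[(i+1)%4])*1e3 for i in range(4)]
    d=P[3]-P[0]+P[2]-P[1]; d2=P[1]-P[0]+P[2]-P[3]
    print(name,c.round(4),np.round(e),'ang03',np.degrees(np.arctan2(d[1],d[0])).round(1),'ang01',np.degrees(np.arctan2(d2[1],d2[0])).round(1))
E
python3 -c "
from h import *
s=np.load('w8.npy',allow_pickle=True).item(); save(s,'w8z',(210,115,300,240),5)
"
```

```text
(no output)
```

View pics/w8z.png

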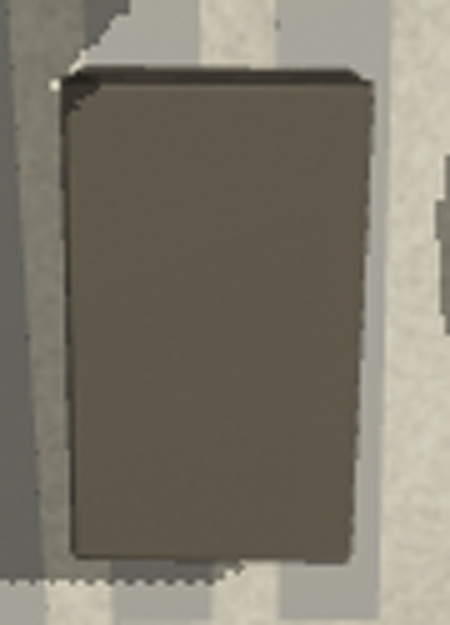

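```bash
python3 -c "
from h import *
s=np.load('w8.npy',allow_pickle=True).item()
quad(s,'box1',[(65,83),(373,82),(352,562),(75,556)],5,(210,115),.04)
plan(.571,-.2515,.1,83.5);plan(.571,-.2515,.004,83.5)
"
```

```text
box1 [ 0.5726 -0.252 ] [ 66. 114.  67. 112.] ang03 -7.4 ang01 82.5
t 12.2 yaw 83.2 -> 83.5 q6 -2.05 shift [4.03 0.02 0.06] rot [-0.07 -0.04 -0.02] |mm| 101.0
t 12.2 yaw 83.2 -> 83.5 q6 -2.05 shift [7.87 0.02 0.08] rot [-0.07 -0.04 -0.02] |mm| 197.0
```

Request:
carry_out --commands '[[[1.2,0.02,0.12,0.1,0,0,85],[2.8,0.02,0.12,0.1,0,0,85],[4.4,0.02,0.12,0.1,0,0,85],[5.6,0.02,0.12,0.1,0,0,85],[6,0.02,0.12,0.1,0,0,85]]]'

```text
t: 12.7
tcp_pos: [0.5702, -0.2484, 0.049]
tool_rot: [0.047, 0.708, -0.044, 0.703]
force: [0.9, -0.0, -0.5]
finger_gap: 0.998
```

```bash
python3 -c "
from h import *
stat(); plan(.5725,-.252,.004,82.8)
s=snap('wrist'); save(s,'w9')"
```

```text
t 12.7 p [ 0.5702 -0.2484  0.049 ] yaw 82.6 q [-0.59  0.77  1.56  0.    0.82 -2.03] F [ 0.9 -0.  -0.5] gap 85.2
t 12.7 yaw 82.6 -> 82.8 q6 -2.03 shift [ 1.8  -0.14  0.12] rot [-0.04 -0.1  -0.05] |mm| 45.0
```

View pics/w9.png

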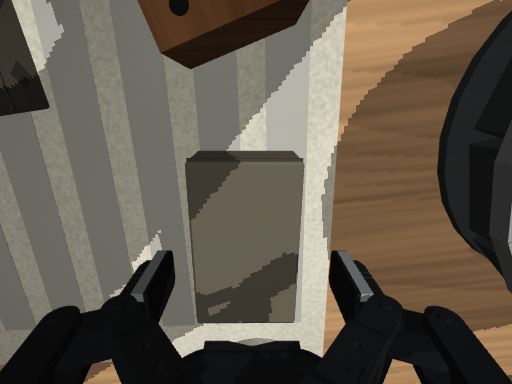

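Request:
carry_out --commands '[[[0.2,-0.08,0.08,0,0,0,85],[0.6,-0.1,0.1,0,-0.1,0,85],[1.2,-0.1,0.1,0,-0.1,0,85],[1.7,-0.1,0.1,0,-0.1,0,85],[1.8,-0.1,0.1,0,-0.1,0,85]]]'

```text
t: 13.25
tcp_pos: [0.5744, -0.2528, 0.0069]
tool_rot: [0.046, 0.703, -0.045, 0.708]
force: [-0.5, -0.1, 0.2]
finger_gap: 0.997
```

```bash
python3 -c "
from h import *
stat(); plan(.5725,-.252,.003,82.8)"
```

```text
t 13.25 p [ 0.5744 -0.2528  0.0069] yaw 82.6 q [-0.59  0.83  1.57  0.01  0.74 -2.04] F [-0.5 -0.1  0.2] gap 85.2
t 13.25 yaw 82.6 -> 82.8 q6 -2.04 shift [ 0.16  0.02 -0.08] rot [-0.04  0.07 -0.02] |mm| 4.0
```

Request:
carry_out --commands '[[[0.12,0,-0.05,0,0,0,50],[0.12,0,-0.05,0,0,0,50],[0.12,0,-0.05,0,0,0,50],[0.12,0,-0.05,0,0,0,50],[0.12,0,-0.05,0,0,0,50]]]' --force 60

```text
t: 13.75
tcp_pos: [0.574, -0.2532, 0.0054]
tool_rot: [0.045, 0.703, -0.046, 0.708]
force: [0.2, 0.1, -4.4]
finger_gap: 0.784
```

Request:
carry_out --commands '[[[-0.6,0,0,0,0,0,50],[-2,0,0,0,0,0,50],[-3.6,0,0,0,0,0,50],[-5.2,0,0,0,0,0,50],[-6,0,0,0,0,0,50]]]'

```text
t: 14.25
tcp_pos: [0.5747, -0.2542, 0.1608]
tool_rot: [0.044, 0.7, -0.047, 0.711]
force: [1.0, -1.1, -4.1]
finger_gap: 0.787
```

```bash
python3 -c "
from h import *
stat(); plan(.537,.001,.16,90)
s=snap('wrist'); save(s,'w10')"
```

```text
t 14.25 p [ 0.5747 -0.2542  0.1608] yaw 82.6 q [-0.6   0.61  1.5   0.    1.02 -2.04] F [ 1.  -1.1 -4.1] gap 67.2
t 14.25 yaw 82.6 -> 90.0 q6 -2.04 shift [-0.04  9.93 -2.81] rot [-1.48  0.17  0.05] |mm| 258.0
```

View pics/w10.png

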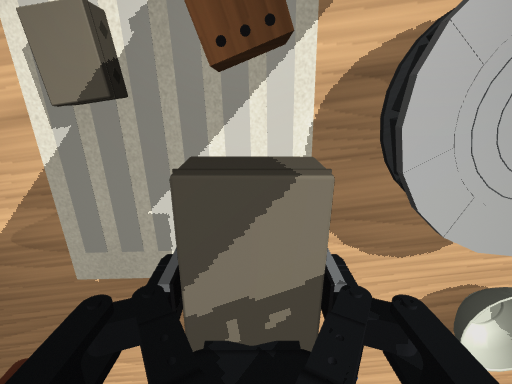

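Request:
carry_out --commands '[[[0,1.2,-0.4,0,0,0,50],[0,3.1,-0.9,-0.4,0,0,50],[0,5,-1.5,-0.8,0.1,0,50],[0,7,-2,-1.2,0.15,0,50],[0,8.6,-2.5,-1.45,0.15,0,50]]]'

```text
t: 14.8
tcp_pos: [0.5376, -0.0296, 0.1551]
tool_rot: [0.001, 0.709, -0.0, 0.705]
force: [0.6, 0.5, -4.7]
finger_gap: 0.784
```

Request:
carry_out --commands '[[[0,0.8,0.02,0,0,0,50],[0,1.25,0.05,0,0,0,50],[0,1.25,0.05,0,0,0,50],[0,1.25,0.05,0,0,0,50],[0,1.25,0.05,0,0,0,50]]]'

```text
t: 15.3
tcp_pos: [0.5405, -0.0022, 0.1551]
tool_rot: [0.001, 0.708, -0.002, 0.706]
force: [-0.2, 0.2, -3.9]
finger_gap: 0.786
```

```bash
python3 -c "
from h import *
stat(); plan(.538,.001,.082,90)
s=snap('wrist'); save(s,'w11')"
```

```text
t 15.3 p [ 0.5405 -0.0022  0.1551] yaw 89.8 q [-0.21  0.52  1.72 -0.    0.91 -1.78] F [-0.2  0.2 -3.9] gap 67.1
t 15.3 yaw 89.8 -> 90.0 q6 -1.78 shift [ 2.92  0.13 -0.09] rot [-0.05 -0.04  0.01] |mm| 73.0
```

View pics/w11.png

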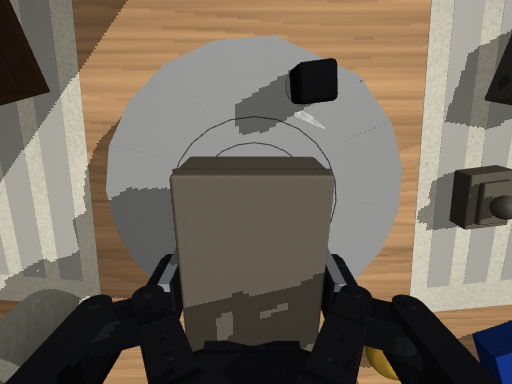

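Request:
carry_out --commands '[[[0.6,0.05,-0.03,0,0,0,50],[1.4,0.1,-0.06,0,0,0,50],[2,0.1,-0.06,0,0,0,50],[2.5,0.1,-0.06,0,0,0,50],[2.75,0.1,-0.06,0,0,0,50]]]'

```text
t: 15.85
tcp_pos: [0.538, 0.001, 0.0852]
tool_rot: [0.001, 0.709, -0.001, 0.705]
force: [0.2, -0.4, -5.0]
finger_gap: 0.785
```

Request:
carry_out --commands '[[[0.08,0,0,0,0,0,50],[0.14,0,0,0,0,0,50],[0.18,0,0,0,0,0,50],[0.18,0,0,0,0,0,50],[0.18,0,0,0,0,0,50]]]'

```text
t: 16.35
tcp_pos: [0.5385, 0.0018, 0.0823]
tool_rot: [0.001, 0.708, -0.001, 0.706]
force: [-0.5, 0.2, -4.0]
finger_gap: 0.789
```

```bash
python3 -c "
from h import *
stat(); plan(.538,.001,.08,90)"
```

```text
t 16.35 p [0.5385 0.0018 0.0823] yaw 89.9 q [-0.2   0.64  1.77 -0.    0.74 -1.77] F [-0.5  0.2 -4. ] gap 67.4
t 16.35 yaw 89.9 -> 90.0 q6 -1.77 shift [ 0.09 -0.03 -0.02] rot [-0.03 -0.04  0.01] |mm| 2.0
```

Not in contact yet, so I'll lower a little more.

Request:
carry_out --commands '[[[0.04,0,0,0,0,0,50],[0.07,0,0,0,0,0,50],[0.1,0,0,0,0,0,50],[0.12,0,0,0,0,0,50],[0.12,0,0,0,0,0,50]]]'

```text
t: 16.85
tcp_pos: [0.5383, 0.0018, 0.0803]
tool_rot: [0.001, 0.708, -0.001, 0.706]
force: [-4.0, 0.4, 7.3]
finger_gap: 0.786
```

Contact. Release, then retreat.

Request:
carry_out --commands '[[[0,0,0,0,0,0,85],[0,0,0,0,0,0,85],[0,0,0,0,0,0,85],[0,0,0,0,0,0,85],[0,0,0,0,0,0,85]]]'

```text
t: 17.35
tcp_pos: [0.5382, 0.0018, 0.0787]
tool_rot: [0.001, 0.709, -0.001, 0.706]
force: [-0.1, 0.7, 0.8]
finger_gap: 0.995
```

Request:
carry_out --commands '[[[-1,0,0,0,0,0,85],[-2.5,0,0,0,0,0,85],[-4,0,0,0,0,0,85],[-5.5,0,0,0,0,0,85],[-6.5,0,0,0,0,0,85]]]'

```text
t: 17.85
tcp_pos: [0.5397, 0.0017, 0.244]
tool_rot: [0.0, 0.707, -0.001, 0.707]
force: [0.8, 0.1, 0.3]
finger_gap: 0.998
```

```bash
python3 -c "
from h import *
stat()
s=snap('wrist'); save(s,'w12'); np.save('w12.npy',s,allow_pickle=True); save(s,'w12z',(170,90,340,260),4)"
```

```text
t 17.85 p [0.5397 0.0017 0.244 ] yaw 89.9 q [-0.2   0.4   1.63 -0.    1.11 -1.77] F [0.8 0.1 0.3] gap 85.3
```

View pics/w12.png

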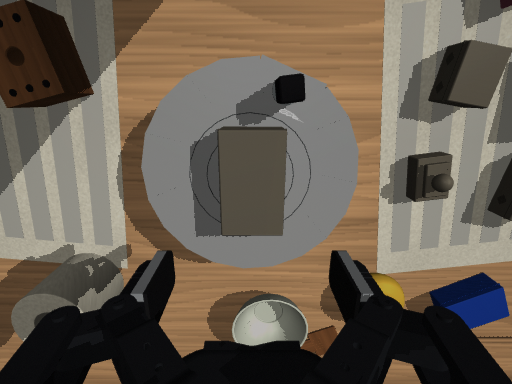

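View pics/w12z.png

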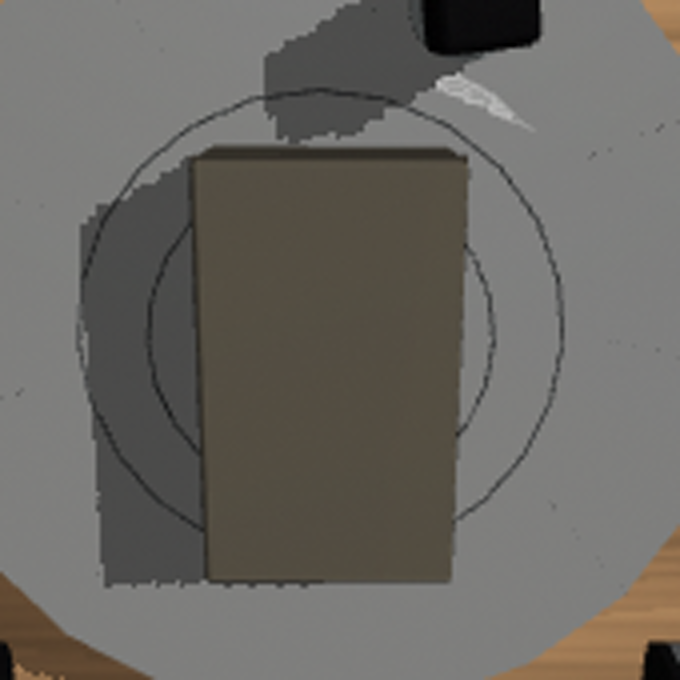

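```bash
python3 -c "
from h import *
from scipy.optimize import least_squares
s=np.load('w12.npy',allow_pickle=True).item()
quad(s,'box1',[(193,158),(467,158),(452,581),(209,580)],4,(170,90),.115)
p=(np.array([(78,325),(564,325),(320,90),(205,530),(455,521),(465,140),(190,135)])+.5)/4-.5+[170,90]
P=ray(s,p,.075)[:,:2]
r=least_squares(lambda v:np.hypot(*(P-v[:2]).T)-v[2],[.537,0,.06]);print(r.x,r.fun)
plan(.44,.393,.26,93)
"
```

```text
box1 [0.537  0.0028] [ 66. 113.  66. 113.] ang03 -0.1 ang01 89.7
[5.37103909e-01 3.95499604e-04 6.99814745e-02] [ 0.0008035   0.00038873  0.00063802 -0.00030173 -0.00018511 -0.00030561
 -0.0010378 ]
t 17.9 yaw 89.9 -> 93.0 q6 -1.77 shift [-0.56 15.66 -4.11] rot [-0.62  0.07  0.03] |mm| 405.0
```

Request:
carry_out --commands '[[[0,1.6,-0.4,0,0,0,85],[0,3.6,-0.9,0,0,0,85],[0,5.6,-1.4,0,0,0,85],[0,7.5,-1.9,-0.3,0,0,85],[0,9.4,-2.4,-0.6,0,0,85]]]'

```text
t: 18.4
tcp_pos: [0.4789, 0.2373, 0.2412]
tool_rot: [-0.018, 0.709, 0.018, 0.705]
force: [1.2, 0.4, 0.1]
finger_gap: 1.0
```

```bash
python3 -c "
from h import *
stat()
plan(.44,.393,.2,93)
"
```

```text
t 18.4 p [0.4789 0.2373 0.2412] yaw 92.9 q [ 0.25  0.4   1.64  0.    1.11 -1.37] F [1.2 0.4 0.1] gap 85.4
t 18.4 yaw 92.9 -> 93.0 q6 -1.37 shift [ 1.65  6.3  -1.23] rot [-0.02 -0.05  0.  ] |mm| 166.0
```

Request:
carry_out --commands '[[[0.3,1.6,-0.3,0,0,0,85],[0.7,3.4,-0.7,0,0,0,85],[1.2,5.2,-1.1,0,0,0,85],[1.6,6.3,-1.2,0,0,0,85],[1.6,6.3,-1.2,0,0,0,85]]]'

```text
t: 18.9
tcp_pos: [0.4397, 0.3943, 0.1996]
tool_rot: [-0.02, 0.709, 0.019, 0.704]
force: [0.7, -0.1, -0.0]
finger_gap: 0.995
```

```bash
python3 -c "
from h import *
stat()
s=snap('wrist'); save(s,'w13'); np.save('w13.npy',s,allow_pickle=True); save(s,'w13z',(200,100,320,250),4)"
```

```text
t 18.9 p [0.4397 0.3943 0.1996] yaw 93.1 q [ 0.54  0.52  1.55  0.    1.08 -1.09] F [ 0.7 -0.1 -0. ] gap 85.0
```

View pics/w13.png

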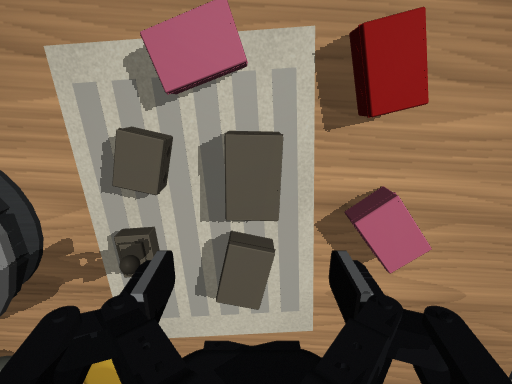

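View pics/w13z.png

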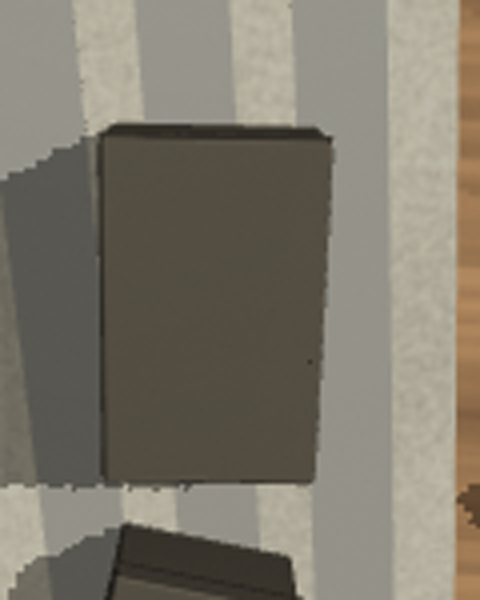

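```bash
python3 -c "
from h import *
s=np.load('w13.npy',allow_pickle=True).item()
quad(s,'box2',[(103,135),(331,137),(315,482),(107,481)],4,(200,100),.04)
quad(s,'box3',[(229,247),(273,251),(262,308),(219,298)],1,(0,0),.04)
quad(s,'box5',[(117,128),(170,142),(160,193),(112,182)],1,(0,0),.04)
plan(.44,.393,.05,93)
"
```

```text
box2 [0.4378 0.3965] [ 61. 101.  62. 101.] ang03 2.2 ang01 92.7
box3 [0.5686 0.3943] [55. 88. 59. 78.] ang03 -6.6 ang01 82.0
box5 [0.4251 0.2697] [57. 61. 55. 62.] ang03 -12.1 ang01 78.6
t 18.95 yaw 93.1 -> 93.0 q6 -1.09 shift [6.01 0.03 0.02] rot [ 0.01 -0.07  0.02] |mm| 150.0
```

Request:
carry_out --commands '[[[1.2,0.05,-0.04,0.1,0,0,85],[3,0.09,-0.07,0.1,0,0,85],[4.8,0.09,-0.07,0.1,0,0,85],[6.4,0.09,-0.07,0.1,0,0,85],[7,0.09,-0.07,0.1,0,0,85]]]'

```text
t: 19.45
tcp_pos: [0.4376, 0.3908, 0.0234]
tool_rot: [-0.015, 0.711, 0.013, 0.703]
force: [-0.2, -0.8, -0.8]
finger_gap: 0.995
```

Request:
carry_out --commands '[[[0.4,0,0,0,0,0,85],[0.7,0,0,0,0,0,85],[0.8,0,0,0,0,0,85],[0.8,0,0,0,0,0,85],[0.8,0,0,0,0,0,85]]]'

```text
t: 19.95
tcp_pos: [0.4398, 0.3941, 0.0079]
tool_rot: [-0.014, 0.708, 0.015, 0.706]
force: [0.3, 0.1, -0.2]
finger_gap: 0.994
```

```bash
python3 -c "
from h import *
stat(); plan(.438,.396,.004,92.5)
s=snap('wrist'); save(s,'w14')"
```

```text
t 19.95 p [0.4398 0.3941 0.0079] yaw 92.4 q [ 0.54  0.81  1.66  0.    0.68 -1.07] F [ 0.3  0.1 -0.2] gap 84.9
t 19.95 yaw 92.4 -> 92.5 q6 -1.07 shift [ 0.16  0.08 -0.07] rot [-0.02 -0.03 -0.01] |mm| 5.0
```

View pics/w14.png

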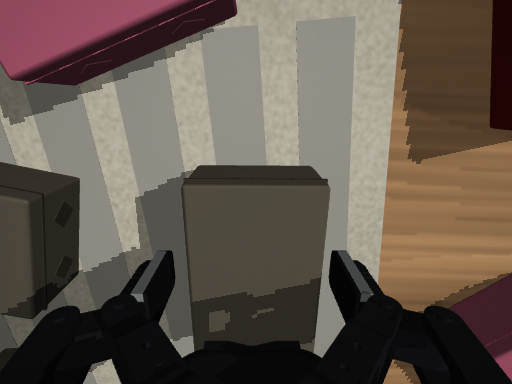

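Request:
carry_out --commands '[[[0.1,0.05,-0.06,0,0,0,45],[0.1,0.05,-0.06,0,0,0,45],[0.1,0.05,-0.06,0,0,0,45],[0.1,0.05,-0.06,0,0,0,45],[0.1,0.05,-0.06,0,0,0,45]]]' --force 60

```text
t: 20.5
tcp_pos: [0.4375, 0.3952, 0.0047]
tool_rot: [-0.014, 0.708, 0.015, 0.706]
force: [-1.7, 0.8, 5.5]
finger_gap: 0.74
```

```bash
python3 -c "
from h import *
stat()"
```

```text
t 20.5 p [0.4375 0.3952 0.0047] yaw 92.4 q [ 0.54  0.81  1.66  0.    0.67 -1.07] F [-1.7  0.8  5.5] gap 63.2
```

Request:
carry_out --commands '[[[-0.6,0,0,0,0,0,45],[-2.2,0,0,0,0,0,45],[-4,0,0,0,0,0,45],[-5.8,0,0,0,0,0,45],[-7.4,0,0,0,0,0,45]]]'

```text
t: 21.0
tcp_pos: [0.4378, 0.3942, 0.191]
tool_rot: [-0.015, 0.709, 0.014, 0.705]
force: [0.4, 1.1, -4.2]
finger_gap: 0.742
```

```bash
python3 -c "
from h import *
stat(); plan(.537,.001,.2,90)"
```

```text
t 21.0 p [0.4378 0.3942 0.191 ] yaw 92.4 q [ 0.54  0.53  1.56  0.    1.05 -1.07] F [ 0.4  1.1 -4.2] gap 63.4
t 21.0 yaw 92.4 -> 90.0 q6 -1.07 shift [ -0.36 -15.88   3.31] rot [ 0.47 -0.06  0.01] |mm| 406.0
```

Request:
carry_out --commands '[[[0,-1,0.2,0,0,0,45],[0,-2.6,0.5,0,0,0,45],[0,-4.4,0.9,0.2,0,0,45],[0,-6.2,1.3,0.4,0,0,45],[0,-8,1.7,0.45,0,0,45]]]'

```text
t: 21.5
tcp_pos: [0.4882, 0.1948, 0.1889]
tool_rot: [-0.001, 0.709, 0.0, 0.705]
force: [0.4, -0.9, -4.1]
finger_gap: 0.74
```

Request:
carry_out --commands '[[[0,-1.8,0.4,0,0,0,45],[0,-3.6,0.8,0,0,0,45],[0,-5.2,1.15,0,0,0,45],[0,-6.6,1.4,0,0,0,45],[0,-7.3,1.5,0,0,0,45]]]'

```text
t: 22.0
tcp_pos: [0.5269, 0.011, 0.1888]
tool_rot: [-0.0, 0.709, -0.001, 0.705]
force: [0.3, -0.1, -3.8]
finger_gap: 0.74
```

```bash
python3 -c "
from h import *
stat(); plan(.537,.002,.13,90)"
```

```text
t 22.0 p [0.5269 0.011  0.1888] yaw 90.0 q [-0.19  0.46  1.72 -0.    0.97 -1.76] F [ 0.3 -0.1 -3.8] gap 63.2
t 22.0 yaw 90.0 -> 90.0 q6 -1.76 shift [ 2.35 -0.36  0.42] rot [-0.01 -0.06  0.02] |mm| 60.0
```

Request:
carry_out --commands '[[[0,-0.2,0.2,0,0,0,45],[0,-0.3,0.4,0,0,0,45],[0.6,-0.33,0.42,0,0,0,45],[1.3,-0.33,0.42,0,0,0,45],[1.3,-0.33,0.42,0,0,0,45]]]'

```text
t: 22.5
tcp_pos: [0.5352, 0.0077, 0.1543]
tool_rot: [-0.001, 0.711, 0.002, 0.703]
force: [-1.5, -0.2, -4.1]
finger_gap: 0.739
```

```bash
python3 -c "
from h import *
import time
stat(); plan(.537,.002,.12,90);s=snap('wrist'); save(s,'w15');plan(.537,.002,.12,90)"
```

```text
t 22.5 p [0.5352 0.0077 0.1543] yaw 90.2 q [-0.19  0.52  1.73 -0.    0.91 -1.77] F [-1.5 -0.2 -4.1] gap 63.1
t 22.5 yaw 90.2 -> 90.0 q6 -1.77 shift [ 1.37 -0.23  0.09] rot [ 0.04 -0.12 -0.01] |mm| 35.0
t 22.55 yaw 90.2 -> 90.0 q6 -1.77 shift [ 1.41 -0.22  0.05] rot [ 0.04 -0.09 -0.01] |mm| 36.0
```

View pics/w15.png

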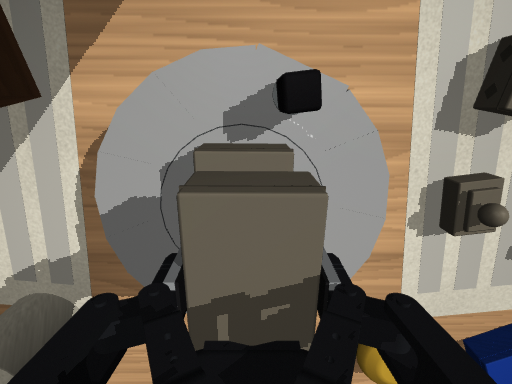

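Request:
carry_out --commands '[[[0.2,-0.2,0.06,0,0,0,45],[0.6,-0.22,0.07,0,0,0,45],[0.9,-0.22,0.07,0,-0.1,0,45],[1.15,-0.22,0.07,0,-0.1,0,45],[1.15,-0.22,0.07,0,-0.1,0,45]]]'

```text
t: 23.05
tcp_pos: [0.5379, 0.0007, 0.1265]
tool_rot: [-0.001, 0.707, 0.001, 0.708]
force: [1.2, 0.2, -4.5]
finger_gap: 0.741
```

```bash
python3 -c "
from h import *
stat(); plan(.537,.002,.12,90);s=snap('wrist'); save(s,'w16');plan(.537,.002,.12,90)"
```

```text
t 23.05 p [0.5379 0.0007 0.1265] yaw 90.1 q [-0.21  0.56  1.75  0.    0.83 -1.78] F [ 1.2  0.2 -4.5] gap 63.2
t 23.05 yaw 90.1 -> 90.0 q6 -1.78 shift [ 0.26  0.05 -0.04] rot [ 0.02  0.02 -0.  ] |mm| 7.0
t 23.1 yaw 90.1 -> 90.0 q6 -1.78 shift [ 0.28  0.05 -0.06] rot [ 0.02  0.03 -0.  ] |mm| 7.0
```

View pics/w16.png

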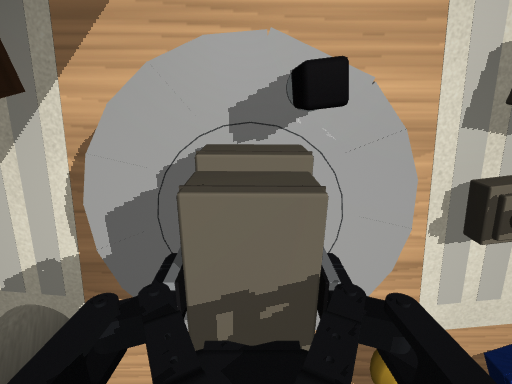

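Box1 edge (197–313) is centred under box2's (180–327). Lower onto it.

Request:
carry_out --commands '[[[0.12,0.02,-0.03,0,0,0,45],[0.2,0.02,-0.03,0,0,0,45],[0.26,0.02,-0.03,0,0,0,45],[0.3,0.02,-0.03,0,0,0,45],[0.3,0.02,-0.03,0,0,0,45]]]'

```text
t: 23.6
tcp_pos: [0.5382, 0.0011, 0.1201]
tool_rot: [-0.001, 0.706, 0.001, 0.709]
force: [-0.5, 0.5, -3.4]
finger_gap: 0.741
```

```bash
python3 -c "
from h import *
stat()"
```

```text
t 23.6 p [0.5382 0.0011 0.1201] yaw 90.1 q [-0.21  0.57  1.75  0.    0.81 -1.78] F [-0.5  0.5 -3.4] gap 63.3
```

Request:
carry_out --commands '[[[0.04,0,0,0,0,0,45],[0.06,0,0,0,0,0,45],[0.08,0,0,0,0,0,45],[0.08,0,0,0,0,0,45],[0.08,0,0,0,0,0,45]]]'

```text
t: 24.1
tcp_pos: [0.5384, 0.0011, 0.1198]
tool_rot: [-0.001, 0.705, 0.001, 0.709]
force: [-1.7, -0.1, 8.9]
finger_gap: 0.741
```

Request:
carry_out --commands '[[[0,0,0,0,0,0,85],[0,0,0,0,0,0,85],[0,0,0,0,0,0,85],[0,0,0,0,0,0,85],[0,0,0,0,0,0,85]]]'

```text
t: 24.6
tcp_pos: [0.5382, 0.0011, 0.1179]
tool_rot: [-0.001, 0.706, 0.001, 0.709]
force: [-0.5, -0.1, 0.9]
finger_gap: 0.997
```

Request:
carry_out --commands '[[[-1,0,0,0,0,0,85],[-2.2,0,0,0,0,0,85],[-3.6,0,0,0,0,0,85],[-5,0,0,0,0,0,85],[-5.6,0,0,0,0,0,85]]]'

```text
t: 25.1
tcp_pos: [0.5392, 0.0009, 0.2614]
tool_rot: [-0.001, 0.704, 0.0, 0.711]
force: [0.9, -0.7, -0.3]
finger_gap: 0.996
```

```bash
python3 -c "
from h import *
stat()
s=snap('wrist'); save(s,'w17'); np.save('w17.npy',s,allow_pickle=True); save(s,'w17z',(170,90,340,260),4)
plan(.568,.392,.26,83)"
```

```text
t 25.1 p [0.5392 0.0009 0.2614] yaw 90.1 q [-0.21  0.37  1.62  0.    1.14 -1.78] F [ 0.9 -0.7 -0.3] gap 85.0
t 25.15 yaw 90.1 -> 83.0 q6 -1.78 shift [ 0.09 15.65  1.15] rot [1.43 0.15 0.01] |mm| 392.0
```

View pics/w17z.png

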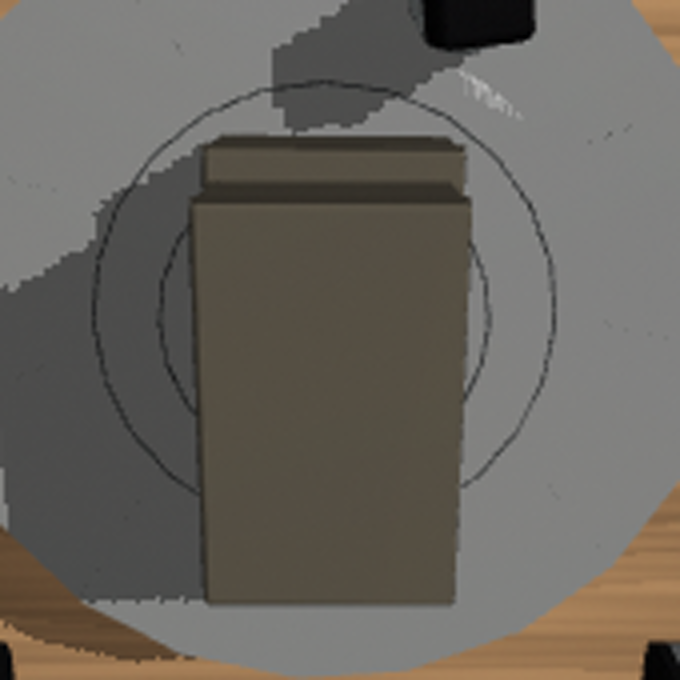

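```bash
python3 -c "
from h import *
s=np.load('w17.npy',allow_pickle=True).item()
quad(s,'box2',[(193,202),(470,203),(455,604),(207,602)],4,(170,90),.155)
"
```

```text
box2 [0.5389 0.002 ] [ 62. 101.  63. 100.] ang03 0.1 ang01 89.7
```

Request:
carry_out --commands '[[[0,1.6,0.1,0,0,0,85],[0,3.6,0.3,0.3,0,0,85],[0,5.6,0.5,0.7,0,0,85],[0,7.5,0.6,1,0.1,0,85],[0,9.4,0.7,1.4,0.15,0,85]]]'

```text
t: 25.65
tcp_pos: [0.5541, 0.2379, 0.2569]
tool_rot: [0.043, 0.709, -0.043, 0.702]
force: [0.9, -1.2, -0.3]
finger_gap: 0.997
```

```bash
python3 -c "
from h import *
stat(); plan(.568,.392,.2,83)"
```

```text
t 25.65 p [0.5541 0.2379 0.2569] yaw 83.0 q [ 0.22  0.47  1.45  0.    1.22 -1.23] F [ 0.9 -1.2 -0.3] gap 85.2
t 25.65 yaw 83.0 -> 83.0 q6 -1.23 shift [ 2.27  6.19 -0.17] rot [ 0.01 -0.12  0.01] |mm| 165.0
```

Request:
carry_out --commands '[[[0.3,1.6,0,0,0,0,85],[0.9,3.4,-0.1,0,0,0,85],[1.6,5.2,-0.15,0,0,0,85],[2.2,6.2,-0.15,0,0,0,85],[2.2,6.2,-0.15,0,0,0,85]]]'

```text
t: 26.15
tcp_pos: [0.5665, 0.3933, 0.1984]
tool_rot: [0.04, 0.711, -0.042, 0.701]
force: [-1.1, -0.9, 0.3]
finger_gap: 0.992
```

```bash
python3 -c "
from h import *
stat()
s=snap('wrist'); save(s,'w18'); np.save('w18.npy',s,allow_pickle=True); save(s,'w18z',(190,110,310,250),4)"
```

```text
t 26.15 p [0.5665 0.3933 0.1984] yaw 83.4 q [ 0.44  0.66  1.28  0.01  1.22 -1.01] F [-1.1 -0.9  0.3] gap 84.7
```

View pics/w18.png

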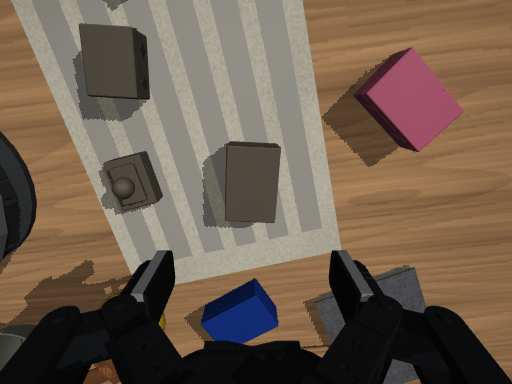

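View pics/w18z.png

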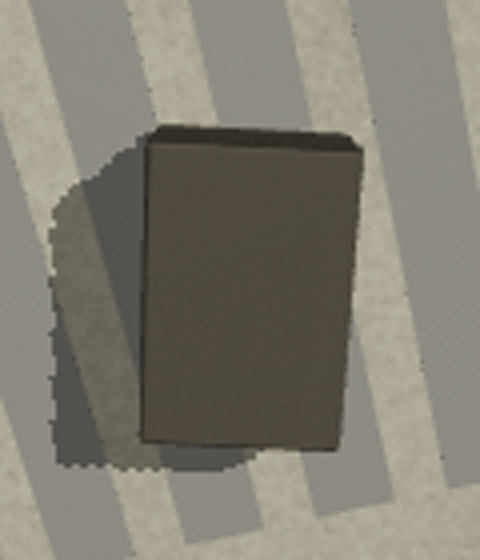

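```bash
python3 -c "
from h import *
s=np.load('w18.npy',allow_pickle=True).item()
quad(s,'box3',[(149,145),(362,152),(340,450),(143,442)],4,(190,110),.04)
quad(s,'box5',[(84,27),(134,25),(133,98),(90,94)],1,(0,0),.04)
quad(s,'cap',[(105,164),(142,153),(157,200),(120,209)],1,(0,0),.026)
"
```

```text
box3 [0.5709 0.393 ] [58. 88. 59. 88.] ang03 -9.3 ang01 81.1
box5 [0.4278 0.2682] [48. 67. 44. 61.] ang03 -13.6 ang01 81.9
cap [0.5541 0.2507] [46. 58. 48. 57.] ang03 3.4 ang01 98.4
```

```bash
python3 -c "
from h import *
plan(.571,.393,.02,81)"
```

```text
t 26.2 yaw 83.3 -> 81.0 q6 -1.01 shift [7.19 0.1  0.23] rot [ 0.46 -0.15  0.04] |mm| 180.0
```

Request:
carry_out --commands '[[[1.2,0.05,0.1,0.2,-0.1,0,85],[3,0.07,0.17,0.46,-0.15,0,85],[4.8,0.07,0.17,0.46,-0.15,0,85],[6.4,0.07,0.17,0.46,-0.15,0,85],[7,0.07,0.17,0.46,-0.15,0,85]]]'

```text
t: 26.7
tcp_pos: [0.5693, 0.3888, 0.0238]
tool_rot: [0.055, 0.706, -0.059, 0.704]
force: [-0.2, -0.5, 0.4]
finger_gap: 0.996
```

Request:
carry_out --commands '[[[0.4,0,0,0,0,0,85],[0.6,0,0,0,0,0,85],[0.7,0,0,0,0,0,85],[0.7,0,0,0,0,0,85],[0.7,0,0,0,0,0,85]]]'

```text
t: 27.2
tcp_pos: [0.5729, 0.3923, 0.0121]
tool_rot: [0.057, 0.702, -0.056, 0.707]
force: [0.6, -0.2, -0.6]
finger_gap: 0.994
```

```bash
python3 -c "
from h import *
stat(); plan(.571,.393,.004,81)
s=snap('wrist'); save(s,'w19')"
```

```text
t 27.2 p [0.5729 0.3923 0.0121] yaw 80.8 q [ 0.44  0.88  1.38 -0.    0.87 -0.97] F [ 0.6 -0.2 -0.6] gap 84.9
t 27.2 yaw 80.8 -> 81.0 q6 -0.97 shift [ 0.32  0.02 -0.08] rot [-0.04  0.08 -0.01] |mm| 8.0
```

View pics/w19.png

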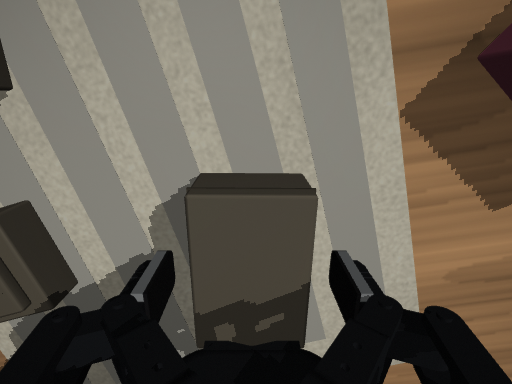

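Request:
carry_out --commands '[[[0.2,0,-0.06,0,0,0,85],[0.3,0,-0.06,0,0,0,45],[0.3,0,-0.06,0,0,0,45],[0.3,0,-0.06,0,0,0,45],[0.3,0,-0.06,0,0,0,45]]]' --force 60

```text
t: 27.75
tcp_pos: [0.5703, 0.392, 0.0027]
tool_rot: [0.056, 0.703, -0.057, 0.706]
force: [-0.2, 1.3, -1.0]
finger_gap: 0.698
```

Request:
carry_out --commands '[[[0,0,0,0,0,0,45],[-0.6,0,0,0,0,0,45],[-2.2,0,0,0,0,0,45],[-4,0,0,0,0,0,45],[-5.8,0,0,0,0,0,45]]]'

```text
t: 28.25
tcp_pos: [0.5694, 0.3918, 0.1497]
tool_rot: [0.056, 0.704, -0.057, 0.706]
force: [0.8, 0.8, -3.0]
finger_gap: 0.695
```

```bash
python3 -c "
from h import *
stat(); plan(.538,.002,.23,90)"
```

```text
t 28.25 p [0.5694 0.3918 0.1497] yaw 80.8 q [ 0.44  0.7   1.32 -0.    1.11 -0.97] F [ 0.8  0.8 -3. ] gap 59.4
t 28.25 yaw 80.8 -> 90.0 q6 -0.97 shift [ -3.19 -15.6    1.26] rot [-1.84  0.04  0.02] |mm| 399.0
```

Request:
carry_out --commands '[[[-0.8,-0.8,0,0,0,0,45],[-1.8,-2.2,0.2,-0.4,0,0,45],[-2.6,-4,0.3,-0.9,0,0,45],[-2.6,-5.8,0.5,-1.4,0,0,45],[-2.6,-7.6,0.6,-1.85,0,0,45]]]'

```text
t: 28.75
tcp_pos: [0.5542, 0.2009, 0.2152]
tool_rot: [-0.002, 0.704, 0.001, 0.71]
force: [0.8, 0.5, -2.8]
finger_gap: 0.693
```

```bash
python3 -c "
from h import *
stat(); plan(.538,.002,.215,90)"
```

```text
t 28.75 p [0.5542 0.2009 0.2152] yaw 90.2 q [ 0.16  0.5   1.55 -0.    1.09 -1.41] F [ 0.8  0.5 -2.8] gap 59.2
t 28.75 yaw 90.2 -> 90.0 q6 -1.41 shift [ 0.01 -7.95 -0.68] rot [0.04 0.09 0.01] |mm| 200.0
```

Request:
carry_out --commands '[[[0,-1.6,-0.2,0,0,0,45],[0,-3.4,-0.4,0,0,0,45],[0,-5.2,-0.6,0,0,0,45],[0,-6.8,-0.68,0,0,0,45],[0,-7.8,-0.68,0,0,0,45]]]'

```text
t: 29.25
tcp_pos: [0.5365, 0.0046, 0.2143]
tool_rot: [-0.0, 0.706, -0.001, 0.709]
force: [0.9, 0.7, -2.5]
finger_gap: 0.694
```

Request:
carry_out --commands '[[[0,-0.05,0,0,0,0,45],[0.3,-0.05,0,0,0,0,45],[0.7,-0.05,0,0,0,0,45],[1,-0.05,0,0,0,0,45],[1,-0.05,0,0,0,0,45]]]'

```text
t: 29.75
tcp_pos: [0.536, 0.0073, 0.1866]
tool_rot: [-0.001, 0.707, 0.001, 0.707]
force: [-0.5, -0.3, -2.9]
finger_gap: 0.696
```

```bash
python3 -c "
from h import *
stat(); plan(.538,.002,.163,90)"
```

```text
t 29.75 p [0.536  0.0073 0.1866] yaw 90.2 q [-0.19  0.47  1.7  -0.    0.97 -1.77] F [-0.5 -0.3 -2.9] gap 59.5
t 29.75 yaw 90.2 -> 90.0 q6 -1.77 shift [ 0.94 -0.21  0.08] rot [0.03 0.   0.  ] |mm| 24.0
```

Request:
carry_out --commands '[[[0,-0.2,0.08,0,0,0,45],[0.3,-0.2,0.08,0,0,0,45],[0.6,-0.2,0.08,0,0,0,45],[0.85,-0.2,0.08,0,0,0,45],[0.85,-0.2,0.08,0,0,0,45]]]'

```text
t: 30.25
tcp_pos: [0.5386, 0.0012, 0.1658]
tool_rot: [-0.001, 0.707, 0.0, 0.708]
force: [-0.2, 0.9, -2.7]
finger_gap: 0.693
```

```bash
python3 -c "
from h import *
stat(); plan(.538,.002,.158,90);s=snap('wrist'); save(s,'w20')"
```

```text
t 30.25 p [0.5386 0.0012 0.1658] yaw 90.1 q [-0.21  0.5   1.72 -0.    0.92 -1.78] F [-0.2  0.9 -2.7] gap 59.2
t 30.25 yaw 90.1 -> 90.0 q6 -1.78 shift [ 0.31  0.03 -0.02] rot [0.01 0.02 0.01] |mm| 8.0
```

View pics/w20.png

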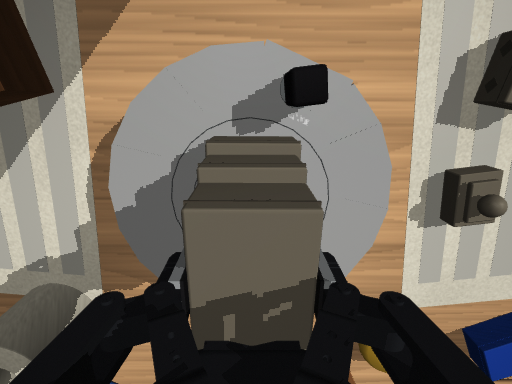

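Request:
carry_out --commands '[[[0.15,0,0,0,0,0,45],[0.25,0,0,0,0,0,45],[0.32,0,0,0,0,0,45],[0.36,0,0,0,0,0,45],[0.36,0,0,0,0,0,45]]]'

```text
t: 30.8
tcp_pos: [0.5395, 0.001, 0.158]
tool_rot: [-0.001, 0.706, -0.0, 0.709]
force: [-0.3, 0.1, -2.2]
finger_gap: 0.693
```

Request:
carry_out --commands '[[[0.04,0,0,0,0,0,45],[0.06,0,0,0,0,0,45],[0.08,0,0,0,0,0,45],[0.08,0,0,0,0,0,45],[0.08,0,0,0,0,0,45]]]'

```text
t: 31.3
tcp_pos: [0.5398, 0.001, 0.1575]
tool_rot: [-0.001, 0.705, -0.0, 0.709]
force: [-2.3, 0.3, 7.2]
finger_gap: 0.693
```

Request:
carry_out --commands '[[[0,0,0,0,0,0,85],[0,0,0,0,0,0,85],[0,0,0,0,0,0,85],[0,0,0,0,0,0,85],[0,0,0,0,0,0,85]]]'

```text
t: 31.8
tcp_pos: [0.5396, 0.001, 0.156]
tool_rot: [-0.001, 0.706, -0.0, 0.709]
force: [-0.5, -0.0, -0.2]
finger_gap: 0.995
```

Request:
carry_out --commands '[[[-1,0,0,0,0,0,85],[-2.2,0,0,0,0,0,85],[-3.6,0,0,0,0,0,85],[-4.6,0,0,0,0,0,85],[-5,0,0,0,0,0,85]]]'

```text
t: 32.3
tcp_pos: [0.5404, 0.0009, 0.2838]
tool_rot: [-0.001, 0.704, -0.0, 0.71]
force: [0.3, -0.5, -0.3]
finger_gap: 0.995
```

```bash
python3 -c "
from h import *
stat()
s=snap('wrist'); save(s,'w21'); np.save('w21.npy',s,allow_pickle=True); save(s,'w21z',(170,90,340,260),4)
plan(.434,-.394,.26,90)"
```

```text
t 32.3 p [0.5404 0.0009 0.2838] yaw 90.1 q [-0.2   0.35  1.59 -0.    1.2  -1.78] F [ 0.3 -0.5 -0.3] gap 84.9
t 32.35 yaw 90.1 -> 90.0 q6 -1.78 shift [  0.96 -15.79  -4.29] rot [0.01 0.11 0.03] |mm| 410.0
```

View pics/w21z.png

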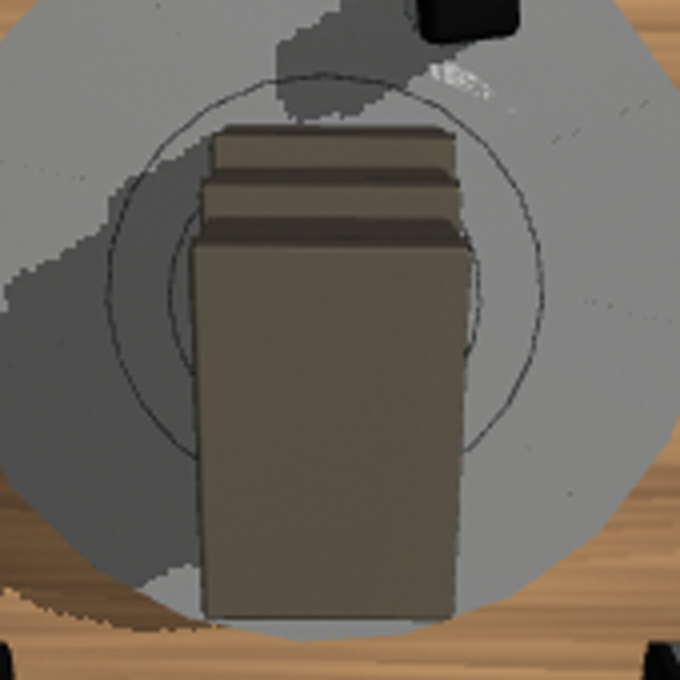

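Request:
carry_out --commands '[[[0,-1.6,-0.4,0,0,0,85],[0,-3.6,-0.9,0,0,0,85],[0,-5.6,-1.5,0,0,0,85],[0.3,-7.5,-2,0,0,0,85],[0.6,-9.3,-2.5,0,0.1,0,85]]]'

```text
t: 32.85
tcp_pos: [0.4756, -0.232, 0.2648]
tool_rot: [-0.0, 0.709, 0.0, 0.705]
force: [0.7, -0.5, -0.6]
finger_gap: 0.993
```

```bash
python3 -c "
from h import *
stat(); plan(.434,-.395,.2,90)
s=np.load('w21.npy',allow_pickle=True).item()
quad(s,'box3',[(194,247),(468,247),(454,618),(204,617)],4,(170,90),.195)"
```

```text
t 32.85 p [ 0.4756 -0.232   0.2648] yaw 90.1 q [-0.66  0.36  1.63 -0.    1.16 -2.23] F [ 0.7 -0.5 -0.6] gap 84.8
t 32.85 yaw 90.1 -> 90.0 q6 -2.23 shift [ 2.6  -6.52 -1.66] rot [ 0.01 -0.07 -0.  ] |mm| 180.0
box3 [0.5404 0.0017] [57. 88. 59. 88.] ang03 -0.2 ang01 89.9
```

Request:
carry_out --commands '[[[0.4,-1.6,-0.4,0,0,0,85],[1.1,-3.4,-0.9,0,0,0,85],[1.8,-5.2,-1.4,0,0,0,85],[2.4,-6.4,-1.6,0,0,0,85],[2.5,-6.5,-1.6,0,0,0,85]]]'

```text
t: 33.35
tcp_pos: [0.4346, -0.3962, 0.2003]
tool_rot: [0.002, 0.71, -0.001, 0.704]
force: [-0.2, 0.0, 0.4]
finger_gap: 0.996
```

```bash
python3 -c "
from h import *
stat()
s=snap('wrist'); save(s,'w22'); np.save('w22.npy',s,allow_pickle=True); save(s,'w22z',(190,110,310,250),4)"
```

```text
t 33.35 p [ 0.4346 -0.3962  0.2003] yaw 89.8 q [-0.93  0.52  1.55 -0.01  1.08 -2.49] F [-0.2  0.   0.4] gap 85.0
```

View pics/w22.png

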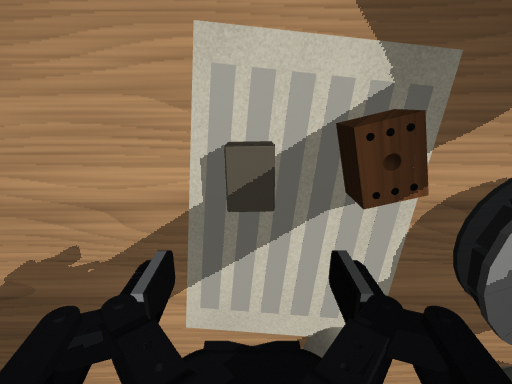

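View pics/w22z.png

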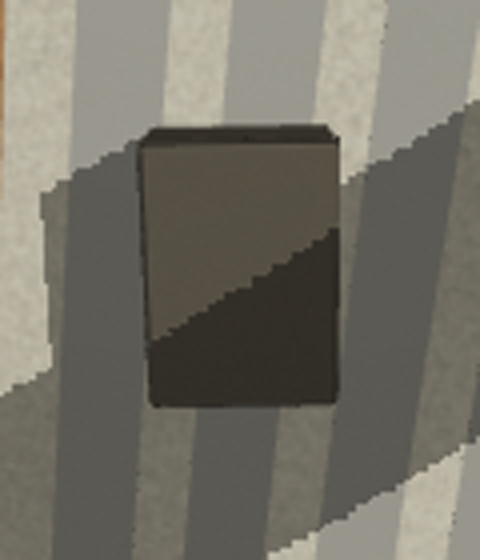

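```bash
python3 -c "
from h import *
s=np.load('w22.npy',allow_pickle=True).item()
quad(s,'box4',[(140,143),(339,142),(338,405),(150,406)],4,(190,110),.04)
plan(.434,-.395,.02,90)"
```

```text
box4 [ 0.4333 -0.397 ] [54. 77. 56. 77.] ang03 0.6 ang01 90.0
t 33.4 yaw 89.9 -> 90.0 q6 -2.49 shift [ 7.23 -0.05  0.01] rot [-0.03 -0.09 -0.03] |mm| 181.0
```

Request:
carry_out --commands '[[[1.2,-0.05,-0.03,0,0,0,85],[3,-0.07,-0.03,0,-0.1,0,85],[4.8,-0.07,-0.03,0,-0.1,0,85],[6.4,-0.07,-0.03,0,-0.1,0,85],[7,-0.07,-0.03,0,-0.1,0,85]]]'

```text
t: 33.9
tcp_pos: [0.4338, -0.3913, 0.0254]
tool_rot: [0.001, 0.707, 0.003, 0.707]
force: [-1.0, 0.4, 0.2]
finger_gap: 0.995
```

Request:
carry_out --commands '[[[0.4,0,0,0,0,0,85],[0.7,0,0,0,0,0,85],[0.8,0,0,0,0,0,85],[0.8,0,0,0,0,0,85],[0.8,0,0,0,0,0,85]]]'

```text
t: 34.4
tcp_pos: [0.4361, -0.3961, 0.0104]
tool_rot: [-0.002, 0.705, -0.001, 0.709]
force: [-0.8, 0.1, 0.1]
finger_gap: 0.992
```

```bash
python3 -c "
from h import *
stat(); plan(.4335,-.397,.004,90)
s=snap('wrist'); save(s,'w23')"
```

```text
t 34.4 p [ 0.4361 -0.3961  0.0104] yaw 90.1 q [-0.93  0.8   1.67  0.    0.67 -2.5 ] F [-0.8  0.1  0.1] gap 84.7
t 34.4 yaw 90.1 -> 90.0 q6 -2.5 shift [ 0.26 -0.03 -0.11] rot [0.01 0.07 0.04] |mm| 7.0
```

View pics/w23.png

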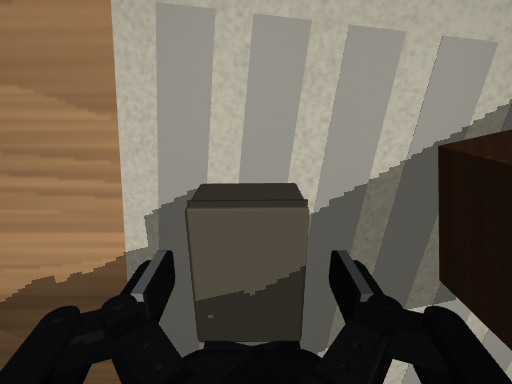

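Request:
carry_out --commands '[[[0.2,0,-0.1,0,0,0,85],[0.25,0,-0.1,0,0,0,40],[0.25,0,-0.1,0,0,0,40],[0.25,0,-0.1,0,0,0,40],[0.25,0,-0.1,0,0,0,40]]]' --force 60

```text
t: 34.95
tcp_pos: [0.4331, -0.3957, 0.0031]
tool_rot: [-0.001, 0.706, -0.0, 0.709]
force: [0.1, -1.6, 2.1]
finger_gap: 0.646
```

Request:
carry_out --commands '[[[0,0,0,0,0,0,40],[-0.6,0,0,0,0,0,40],[-2.2,0,0,0,0,0,40],[-4,0,0,0,0,0,40],[-6,0,0,0,0,0,40]]]'

```text
t: 35.45
tcp_pos: [0.4316, -0.3938, 0.1539]
tool_rot: [0.0, 0.706, 0.001, 0.708]
force: [0.1, -0.2, -2.3]
finger_gap: 0.641
```

```bash
python3 -c "
from h import *
stat(); plan(.537,.002,.255,90)"
```

```text
t 35.45 p [ 0.4316 -0.3938  0.1539] yaw 90.1 q [-0.93  0.57  1.61  0.    0.96 -2.51] F [ 0.1 -0.2 -2.3] gap 54.7
t 35.45 yaw 90.1 -> 90.0 q6 -2.51 shift [-4.01 15.83  4.25] rot [ 0.01  0.03 -0.02] |mm| 422.0
```

Request:
carry_out --commands '[[[-1.4,0.3,0,0,0,0,40],[-2.8,1.4,0.4,0,0,0,40],[-3.8,3,0.8,0,0,0,40],[-4,4.9,1.3,0,0,0,40],[-4,6.8,1.8,0,0,0,40]]]'

```text
t: 35.95
tcp_pos: [0.4771, -0.2236, 0.2551]
tool_rot: [-0.001, 0.705, -0.001, 0.71]
force: [1.2, 0.3, -2.5]
finger_gap: 0.646
```

Request:
carry_out --commands '[[[0,1.9,0.5,0,0,0,40],[0,3.8,1,0,0,0,40],[0,5.7,1.5,0,0,0,40],[0,7.4,2,0,0,0,40],[0,8.4,2.3,0,0,0,40]]]'

```text
t: 36.45
tcp_pos: [0.5333, -0.0112, 0.2533]
tool_rot: [-0.001, 0.706, 0.001, 0.708]
force: [0.0, 0.4, -3.0]
finger_gap: 0.65
```

```bash
python3 -c "
from h import *
stat(); plan(.537,.001,.22,90)"
```

```text
t 36.45 p [ 0.5333 -0.0112  0.2533] yaw 90.2 q [-0.23  0.38  1.64  0.    1.12 -1.81] F [ 0.   0.4 -3. ] gap 55.5
t 36.45 yaw 90.2 -> 90.0 q6 -1.81 shift [1.33 0.49 0.15] rot [ 0.05  0.04 -0.  ] |mm| 36.0
```

Request:
carry_out --commands '[[[0,0.3,0.1,0,0,0,40],[0.2,0.5,0.15,0,0,0,40],[0.7,0.5,0.15,0,0,0,40],[1.1,0.5,0.15,0,0,0,40],[1.1,0.5,0.15,0,0,0,40]]]'

```text
t: 36.95
tcp_pos: [0.5362, -0.0032, 0.2236]
tool_rot: [-0.0, 0.707, -0.0, 0.707]
force: [-0.4, 0.0, -0.9]
finger_gap: 0.653
```

```bash
python3 -c "
from h import *
stat(); plan(.537,.001,.205,90)"
```

```text
t 36.95 p [ 0.5362 -0.0032  0.2236] yaw 90.0 q [-0.21  0.42  1.66 -0.    1.06 -1.78] F [-0.4  0.  -0.9] gap 55.7
t 36.95 yaw 90.0 -> 90.0 q6 -1.78 shift [0.74 0.17 0.03] rot [-0.01 -0.    0.01] |mm| 19.0
```

```bash
python3 -c "
from h import *
s=snap('wrist'); save(s,'w24');stat()"
```

```text
t 37.0 p [ 0.537  -0.0033  0.2244] yaw 90.0 q [-0.21  0.42  1.66 -0.    1.06 -1.78] F [-0.3 -0.1 -1.9] gap 55.2
```

View pics/w24.png

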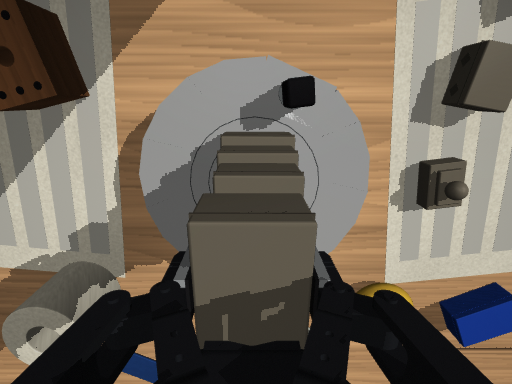

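Request:
carry_out --commands '[[[0,0.1,0.02,0,0,0,40],[0.2,0.18,0.02,0,0,0,40],[0.4,0.18,0.02,0,0,0,40],[0.6,0.18,0.02,0,0,0,40],[0.65,0.18,0.02,0,0,0,40]]]' --force 70

```text
t: 37.5
tcp_pos: [0.538, 0.0021, 0.2083]
tool_rot: [-0.001, 0.706, 0.0, 0.708]
force: [-0.5, -0.0, -2.4]
finger_gap: 0.645
```

```bash
python3 -c "
from h import *
s=snap('wrist'); save(s,'w25');stat();plan(.537,.001,.198,90)"
```

```text
t 37.55 p [0.538  0.0021 0.2083] yaw 90.1 q [-0.2   0.44  1.68 -0.    1.02 -1.78] F [ 0.1 -0.1 -2.2] gap 55.0
t 37.55 yaw 90.1 -> 90.0 q6 -1.78 shift [ 0.41 -0.04 -0.04] rot [0.01 0.03 0.01] |mm| 10.0
```

View pics/w25.png

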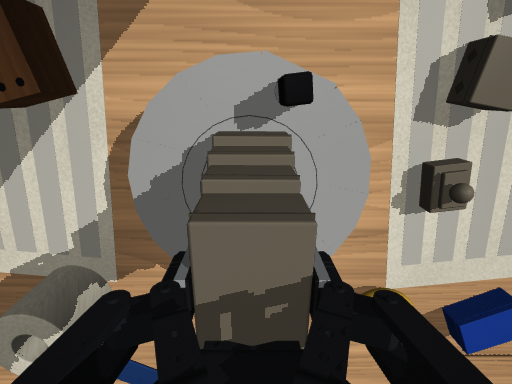

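Request:
carry_out --commands '[[[0.1,-0.02,-0.02,0,0,0,40],[0.2,-0.02,-0.02,0,0,0,40],[0.26,-0.02,-0.02,0,0,0,40],[0.3,-0.02,-0.02,0,0,0,40],[0.34,-0.02,-0.02,0,0,0,40]]]'

```text
t: 38.05
tcp_pos: [0.5381, 0.0015, 0.2006]
tool_rot: [-0.001, 0.706, -0.0, 0.709]
force: [0.1, -0.4, -2.4]
finger_gap: 0.649
```

```bash
python3 -c "
from h import *
stat()"
```

```text
t 38.05 p [0.5381 0.0015 0.2006] yaw 90.1 q [-0.2   0.45  1.69 -0.    1.   -1.78] F [ 0.1 -0.4 -2.4] gap 55.4
```

Request:
carry_out --commands '[[[0.04,0,0,0,0,0,40],[0.07,0,0,0,0,0,40],[0.1,0,0,0,0,0,40],[0.12,0,0,0,0,0,40],[0.14,0,0,0,0,0,40]]]'

```text
t: 38.55
tcp_pos: [0.5381, 0.0015, 0.198]
tool_rot: [-0.001, 0.705, -0.0, 0.709]
force: [-3.3, 1.0, 8.0]
finger_gap: 0.651
```

Request:
carry_out --commands '[[[0,0,0,0,0,0,85],[0,0,0,0,0,0,85],[0,0,0,0,0,0,85],[0,0,0,0,0,0,85],[0,0,0,0,0,0,85]]]'

```text
t: 39.05
tcp_pos: [0.538, 0.0014, 0.197]
tool_rot: [-0.001, 0.706, -0.0, 0.709]
force: [0.1, 1.5, -0.5]
finger_gap: 0.993
```

Request:
carry_out --commands '[[[-1,0,0,0,0,0,85],[-2.2,0,0,0,0,0,85],[-3.2,0,0,0,0,0,85],[-4,0,0,0,0,0,85],[-4,0,0,0,0,0,85]]]'

```text
t: 39.55
tcp_pos: [0.5395, 0.0013, 0.3001]
tool_rot: [-0.001, 0.703, -0.001, 0.711]
force: [-0.3, -0.7, -0.6]
finger_gap: 0.993
```

```bash
python3 -c "
from h import *
stat()
s=snap('wrist'); save(s,'w26'); np.save('w26.npy',s,allow_pickle=True); save(s,'w26z',(170,90,340,260),4)
plan(.427,.267,.27,79)"
```

```text
t 39.55 p [0.5395 0.0013 0.3001] yaw 90.1 q [-0.2   0.33  1.57 -0.    1.23 -1.78] F [-0.3 -0.7 -0.6] gap 84.8
t 39.6 yaw 90.1 -> 79.0 q6 -1.78 shift [ 1.07 10.63 -4.45] rot [2.21 0.09 0.01] |mm| 289.0
```

View pics/w26z.png

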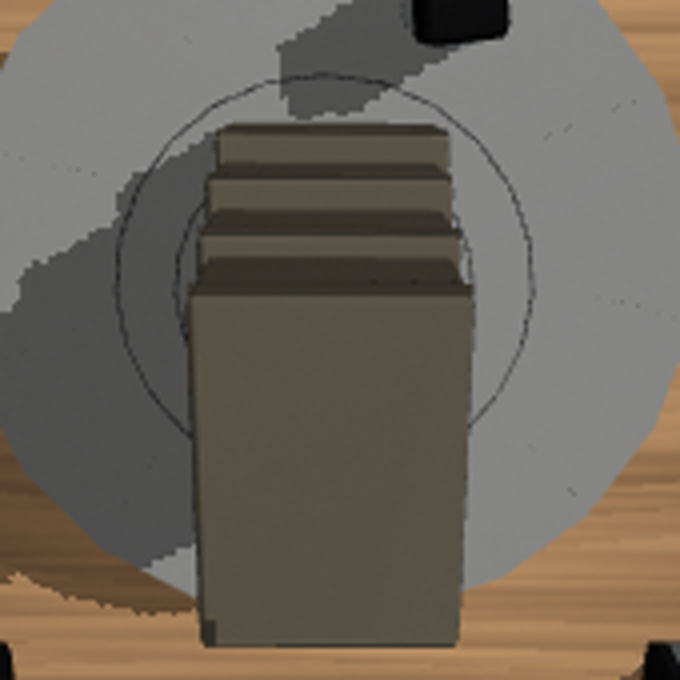

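```bash
python3 -c "
from h import *
s=np.load('w26.npy',allow_pickle=True).item()
quad(s,'box4',[(191,297),(472,297),(458,646),(204,646)],4,(170,90),.235)"
```

```text
box4 [0.5389 0.0023] [54. 76. 54. 76.] ang03 0.0 ang01 90.1
```

Request:
carry_out --commands '[[[0,1.6,-0.5,0,0,0,85],[0,3.4,-1.2,0.4,0,0,85],[0,5.3,-2,0.9,0,0,85],[0.4,7.2,-2.8,1.5,0,0,85],[1,9,-3.6,2,0,0,85]]]'

```text
t: 40.1
tcp_pos: [0.4484, 0.2232, 0.2719]
tool_rot: [0.062, 0.703, -0.062, 0.706]
force: [1.1, 0.7, -0.4]
finger_gap: 0.996
```

```bash
python3 -c "
from h import *
stat(); plan(.427,.267,.2,79)"
```

```text
t 40.1 p [0.4484 0.2232 0.2719] yaw 79.9 q [ 0.24  0.31  1.69 -0.    1.14 -1.15] F [ 1.1  0.7 -0.4] gap 85.0
t 40.1 yaw 79.9 -> 79.0 q6 -1.15 shift [ 2.87  1.58 -1.16] rot [0.19 0.05 0.01] |mm| 87.0
```

Request:
carry_out --commands '[[[0.6,0.8,-0.6,0.1,0,0,85],[1.6,1.5,-1.1,0.2,0,0,85],[2.5,1.5,-1.1,0.2,0,0,85],[2.8,1.5,-1.1,0.2,0,0,85],[2.8,1.5,-1.1,0.2,0,0,85]]]'

```text
t: 40.6
tcp_pos: [0.4279, 0.2627, 0.2009]
tool_rot: [0.066, 0.704, -0.068, 0.704]
force: [-0.8, 0.0, 0.0]
finger_gap: 0.995
```

```bash
python3 -c "
from h import *
stat()
s=snap('wrist'); save(s,'w27'); np.save('w27.npy',s,allow_pickle=True); save(s,'w27z',(190,110,310,250),4)"
```

```text
t 40.6 p [0.4279 0.2627 0.2009] yaw 79.1 q [ 0.33  0.41  1.77 -0.    0.97 -1.05] F [-0.8  0.   0. ] gap 85.0
```

View pics/w27.png

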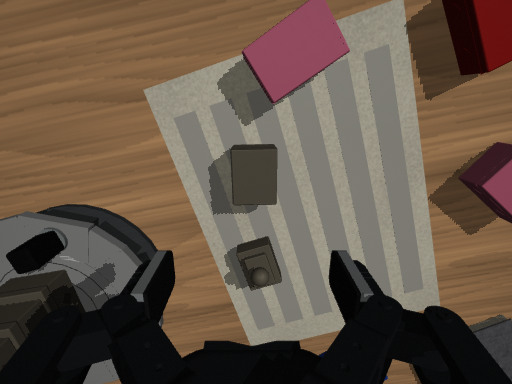

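View pics/w27z.png

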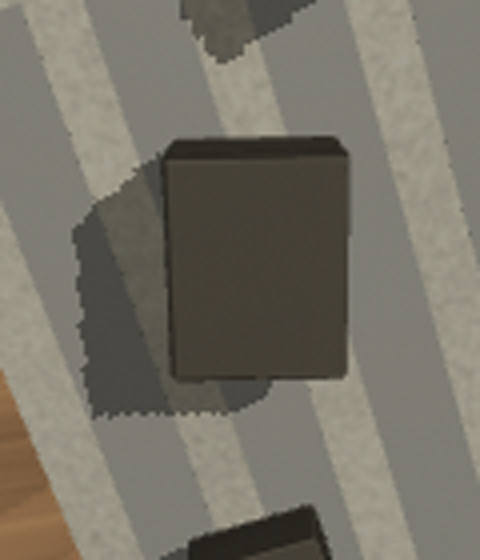

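```bash
python3 -c "
from h import *
s=np.load('w27.npy',allow_pickle=True).item()
quad(s,'box5',[(166,157),(349,156),(347,379),(174,380)],4,(190,110),.04)
quad(s,'cap',[(239,249),(270,241),(281,281),(250,289)],1,(0,0),.026)
plan(.4255,.266,.025,79)"
```

```text
box5 [0.4265 0.2662] [50. 66. 51. 66.] ang03 -10.0 ang01 79.4
cap [0.5512 0.2502] [42. 63. 44. 64.] ang03 2.9 ang01 95.8
t 40.65 yaw 79.0 -> 79.0 q6 -1.05 shift [ 7.08  0.11 -0.18] rot [0.01 0.03 0.02] |mm| 177.0
```

Request:
carry_out --commands '[[[1.2,0.05,-0.1,-0.1,0,0,85],[3,0.11,-0.14,-0.1,0,0,85],[4.8,0.11,-0.14,-0.1,0,0,85],[6.4,0.11,-0.14,-0.1,0,0,85],[7,0.11,-0.14,-0.1,0,0,85]]]'

```text
t: 41.15
tcp_pos: [0.4268, 0.2654, 0.0254]
tool_rot: [0.064, 0.704, -0.066, 0.705]
force: [-0.8, -0.8, -0.1]
finger_gap: 0.998
```

Request:
carry_out --commands '[[[0.4,0,0,0,0,0,85],[0.7,0,0,0,0,0,85],[0.8,0,0,0,0,0,85],[0.8,0,0,0,0,0,85],[0.8,0,0,0,0,0,85]]]'

```text
t: 41.65
tcp_pos: [0.4279, 0.2666, 0.0087]
tool_rot: [0.064, 0.702, -0.064, 0.706]
force: [0.3, -0.1, 0.1]
finger_gap: 0.997
```

```bash
python3 -c "
from h import *
stat(); plan(.4265,.266,.004,79.6)
s=snap('wrist'); save(s,'w28')"
```

```text
t 41.65 p [0.4279 0.2666 0.0087] yaw 79.6 q [ 0.34  0.75  1.89 -0.01  0.5  -1.05] F [ 0.3 -0.1  0.1] gap 85.2
t 41.65 yaw 79.6 -> 79.6 q6 -1.05 shift [ 0.19 -0.03 -0.05] rot [-0.01  0.07 -0.01] |mm| 5.0
```

View pics/w28.png

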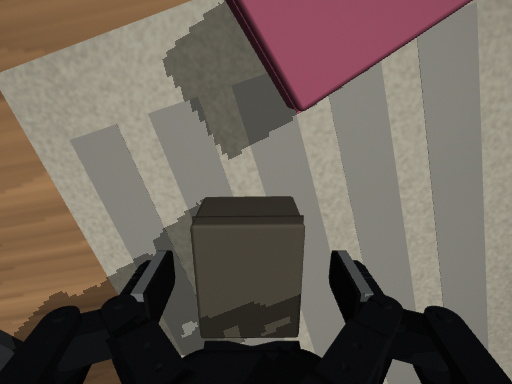

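Request:
carry_out --commands '[[[0.15,0,-0.05,0,0,0,85],[0.2,0,-0.05,0,0,0,35],[0.2,0,-0.05,0,0,0,35],[0.2,0,-0.05,0,0,0,35],[0.2,0,-0.05,0,0,0,35]]]' --force 60

```text
t: 42.2
tcp_pos: [0.4259, 0.2666, 0.003]
tool_rot: [0.064, 0.703, -0.065, 0.706]
force: [-0.0, -0.2, 1.8]
finger_gap: 0.602
```

Request:
carry_out --commands '[[[0,0,0,0,0,0,35],[-0.6,0,0,0,0,0,35],[-2.2,0,0,0,0,0,35],[-4,0,0,0,0,0,35],[-6,0,0,0,0,0,35]]]'

```text
t: 42.7
tcp_pos: [0.4242, 0.2663, 0.1531]
tool_rot: [0.064, 0.704, -0.065, 0.705]
force: [1.7, 1.1, -2.9]
finger_gap: 0.601
```

```bash
python3 -c "
from h import *
stat(); plan(.537,.001,.29,90)"
```

```text
t 42.7 p [0.4242 0.2663 0.1531] yaw 79.6 q [ 0.34  0.48  1.82 -0.    0.84 -1.05] F [ 1.7  1.1 -2.9] gap 51.3
t 42.7 yaw 79.6 -> 90.0 q6 -1.05 shift [-5.45 -9.63  6.37] rot [-2.09  0.01  0.03] |mm| 319.0
```

Request:
carry_out --commands '[[[-1.4,0,0,0,0,0,35],[-3,-0.4,0.3,-0.4,0,0,35],[-4.6,-1.2,0.8,-1,0,0,35],[-5.4,-2.5,1.7,-1.6,0,0,35],[-5.5,-4,2.7,-2.1,0,0,35]]]'

```text
t: 43.2
tcp_pos: [0.4746, 0.1563, 0.2938]
tool_rot: [-0.002, 0.703, 0.002, 0.711]
force: [0.5, 0.4, -2.6]
finger_gap: 0.604
```

```bash
python3 -c "
from h import *
stat(); plan(.537,.001,.285,90)"
```

```text
t 43.2 p [0.4746 0.1563 0.2938] yaw 90.3 q [ 0.09  0.28  1.67 -0.    1.19 -1.48] F [ 0.5  0.4 -2.6] gap 51.6
t 43.2 yaw 90.3 -> 90.0 q6 -1.48 shift [ 0.38 -6.23  2.46] rot [0.06 0.13 0.  ] |mm| 168.0
```

Request:
carry_out --commands '[[[0,-1.6,0.6,0,0,0,35],[0,-3.3,1.3,0,0.1,0,35],[0,-4.8,1.9,0,0.1,0,35],[0,-5.8,2.3,0,0.1,0,35],[0,-6.2,2.45,0,0.1,0,35]]]'

```text
t: 43.7
tcp_pos: [0.535, -0.0011, 0.2903]
tool_rot: [0.0, 0.709, -0.001, 0.705]
force: [0.3, 0.5, -2.5]
finger_gap: 0.601
```

Request:
carry_out --commands '[[[0.2,0,0,0,0,0,35],[0.6,0,0,0,0,0,35],[1,0,0,0,0,0,35],[1.2,0,0,0,0,0,35],[1.2,0,0,0,0,0,35]]]'

```text
t: 44.2
tcp_pos: [0.5331, 0.0026, 0.2598]
tool_rot: [-0.001, 0.71, 0.001, 0.704]
force: [-0.9, 0.3, -2.3]
finger_gap: 0.599
```

```bash
python3 -c "
from h import *
s=snap('wrist'); save(s,'w29');stat(); plan(.537,.001,.238,90)"
```

```text
t 44.25 p [0.5337 0.0023 0.2605] yaw 90.1 q [-0.2   0.37  1.62 -0.    1.15 -1.78] F [-0.1 -0.6 -1.6] gap 51.5
t 44.25 yaw 90.1 -> 90.0 q6 -1.78 shift [ 0.9  -0.05  0.14] rot [ 0.03 -0.07  0.01] |mm| 23.0
```

View pics/w29.png

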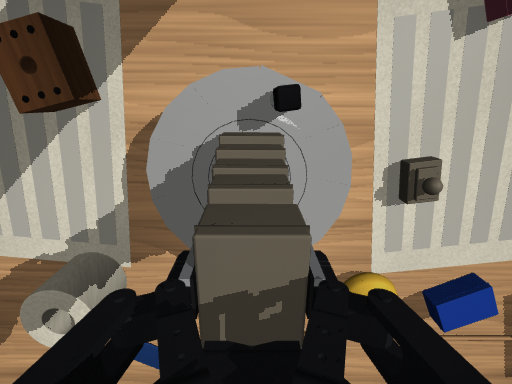

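Request:
carry_out --commands '[[[0.1,-0.03,0.12,0,-0.1,0,35],[0.3,-0.03,0.14,0,-0.1,0,35],[0.5,-0.03,0.14,0,-0.1,0,35],[0.65,-0.03,0.14,0,-0.1,0,35],[0.7,-0.03,0.14,0,-0.1,0,35]]]'

```text
t: 44.75
tcp_pos: [0.5373, 0.0007, 0.2429]
tool_rot: [-0.001, 0.706, -0.0, 0.708]
force: [0.6, -0.1, -1.8]
finger_gap: 0.604
```

```bash
python3 -c "
from h import *
s=snap('wrist'); save(s,'w30');stat(); plan(.537,.001,.238,90)"
```

```text
t 44.8 p [0.5374 0.0006 0.243 ] yaw 90.1 q [-0.21  0.39  1.64 -0.    1.1  -1.78] F [ 0.9  0.6 -2. ] gap 51.3
t 44.8 yaw 90.1 -> 90.0 q6 -1.78 shift [ 0.2   0.01 -0.02] rot [0.01 0.04 0.01] |mm| 5.0
```

View pics/w30.png

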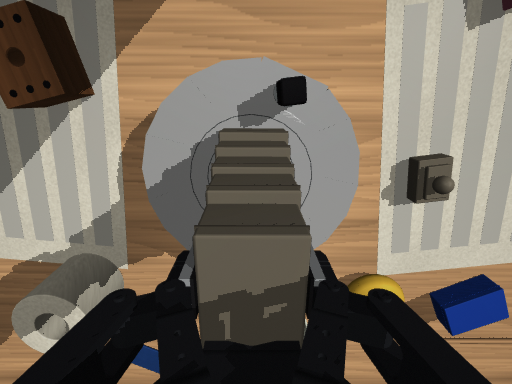

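Request:
carry_out --commands '[[[0.08,0.03,0,0,0,0,35],[0.14,0.03,0,0,0,0,35],[0.18,0.03,0,0,0,0,35],[0.21,0.03,0,0,0,0,35],[0.23,0.03,0,0,0,0,35]]]'

```text
t: 45.3
tcp_pos: [0.5378, 0.0014, 0.2379]
tool_rot: [-0.001, 0.706, -0.0, 0.709]
force: [-1.4, 1.2, 1.1]
finger_gap: 0.601
```

Request:
carry_out --commands '[[[0.02,0,0,0,0,0,35],[0.04,0,0,0,0,0,35],[0.04,0,0,0,0,0,35],[0.04,0,0,0,0,0,35],[0.04,0,0,0,0,0,35]]]'

```text
t: 45.8
tcp_pos: [0.5378, 0.0014, 0.2379]
tool_rot: [-0.001, 0.705, -0.0, 0.709]
force: [-1.6, 0.6, 4.9]
finger_gap: 0.602
```

Request:
carry_out --commands '[[[0,0,0,0,0,0,85],[0,0,0,0,0,0,85],[0,0,0,0,0,0,85],[0,0,0,0,0,0,85],[0,0,0,0,0,0,85]]]'

```text
t: 46.3
tcp_pos: [0.5378, 0.0014, 0.2367]
tool_rot: [-0.001, 0.706, -0.0, 0.709]
force: [0.6, -0.8, -0.9]
finger_gap: 0.999
```

Request:
carry_out --commands '[[[-1,0,0,0,0,0,85],[-2.2,0,0,0,0,0,85],[-3.2,0,0,0,0,0,85],[-3.6,0,0,0,0,0,85],[-3.6,0,0,0,0,0,85]]]'

```text
t: 46.8
tcp_pos: [0.5381, 0.0014, 0.3281]
tool_rot: [-0.001, 0.704, -0.0, 0.71]
force: [-0.4, 0.8, -0.4]
finger_gap: 0.997
```

```bash
python3 -c "
from h import *
stat()
s=snap('wrist'); save(s,'w31'); np.save('w31.npy',s,allow_pickle=True); save(s,'w31z',(170,90,340,260),4)
plan(.551,.25,.29,94)"
```

```text
t 46.8 p [0.5381 0.0014 0.3281] yaw 90.1 q [-0.2   0.3   1.53 -0.    1.3  -1.78] F [-0.4  0.8 -0.4] gap 85.2
t 46.85 yaw 90.1 -> 94.0 q6 -1.78 shift [1.46 9.94 0.56] rot [-0.79  0.05  0.02] |mm| 252.0
```

View pics/w31.png

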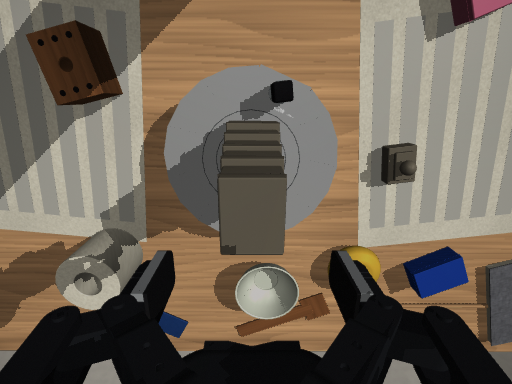

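View pics/w31z.png

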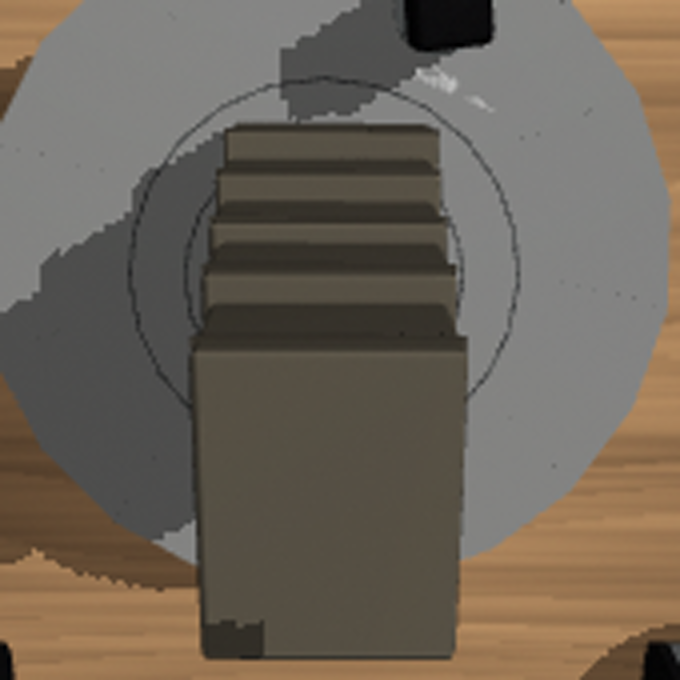

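```bash
python3 -c "
from h import *
s=np.load('w31.npy',allow_pickle=True).item()
quad(s,'box5',[(194,351),(466,351),(456,657),(205,657)],4,(170,90),.275)"
```

```text
box5 [0.5386 0.0022] [50. 64. 51. 64.] ang03 0.2 ang01 90.1
```

Request:
carry_out --commands '[[[0,1.6,0.1,0,0,0,85],[0,3.6,0.2,-0.2,0,0,85],[0.6,5.6,0.3,-0.4,0,0,85],[1.6,7.5,0.4,-0.8,0,0,85],[2.4,9.3,0.5,-0.8,0,0,85]]]'

```text
t: 47.35
tcp_pos: [0.5483, 0.2305, 0.266]
tool_rot: [-0.026, 0.706, 0.024, 0.707]
force: [0.5, -1.1, 0.4]
finger_gap: 0.994
```

```bash
python3 -c "
from h import *
stat(); plan(.551,.25,.2,94)"
```

```text
t 47.35 p [0.5483 0.2305 0.266 ] yaw 94.1 q [ 0.21  0.45  1.47 -0.    1.22 -1.43] F [ 0.5 -1.1  0.4] gap 84.9
t 47.35 yaw 94.1 -> 94.0 q6 -1.43 shift [2.64 0.78 0.16] rot [0.02 0.01 0.03] |mm| 69.0
```

Request:
carry_out --commands '[[[0.8,0.5,0.16,0,0,0,85],[1.8,0.75,0.16,0,0,0,85],[2.5,0.75,0.16,0,0,0,85],[2.6,0.75,0.16,0,0,0,85],[2.6,0.75,0.16,0,0,0,85]]]'

```text
t: 47.85
tcp_pos: [0.5515, 0.2477, 0.202]
tool_rot: [-0.026, 0.707, 0.024, 0.707]
force: [0.3, -0.4, 0.1]
finger_gap: 0.998
```

```bash
python3 -c "
from h import *
stat()
s=snap('wrist'); save(s,'w32'); np.save('w32.npy',s,allow_pickle=True); save(s,'w32z',(190,110,310,250),4)"
```

```text
t 47.85 p [0.5515 0.2477 0.202 ] yaw 94.1 q [ 0.24  0.53  1.52 -0.    1.09 -1.4 ] F [ 0.3 -0.4  0.1] gap 85.2
```

View pics/w32.png

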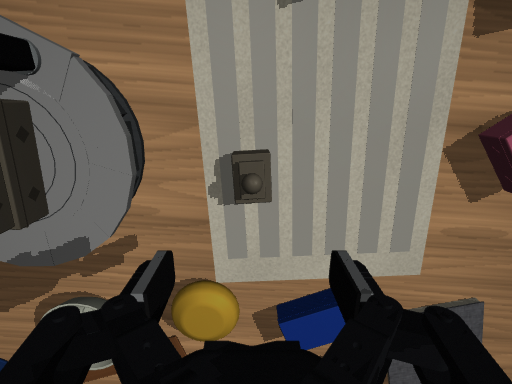

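View pics/w32z.png

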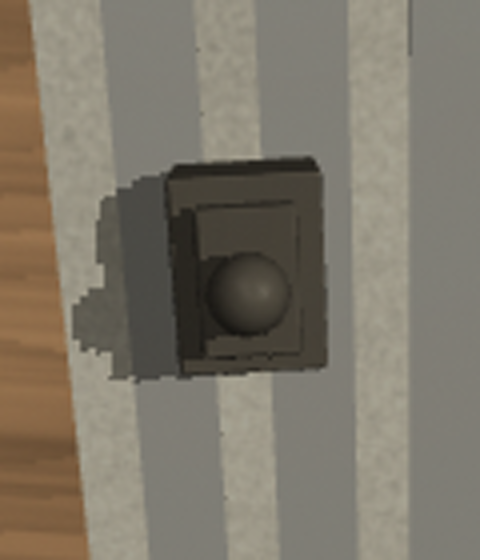

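```bash
python3 -c "
from h import *
s=np.load('w32.npy',allow_pickle=True).item()
quad(s,'cap',[(168,178),(323,172),(327,368),(182,372)],4,(190,110),.026)
plan(.5515,.25,.025,93)"
```

```text
cap [0.5547 0.2489] [45. 61. 45. 60.] ang03 6.6 ang01 96.0
t 47.9 yaw 94.0 -> 93.0 q6 -1.4 shift [ 7.13  0.11 -0.05] rot [0.21 0.03 0.02] |mm| 178.0
```

Request:
carry_out --commands '[[[1.2,0.03,0.08,-0.2,0,0,85],[3,0.06,0.1,-0.45,0,0,85],[4.8,0.06,0.1,-0.45,0,0,85],[6.4,0.06,0.1,-0.45,0,0,85],[7,0.06,0.1,-0.45,0,0,85]]]'

```text
t: 48.4
tcp_pos: [0.5542, 0.2486, 0.0262]
tool_rot: [-0.04, 0.706, 0.038, 0.706]
force: [-1.2, -0.0, 0.7]
finger_gap: 0.994
```

Request:
carry_out --commands '[[[0.4,0,0,0,0,0,75],[0.7,0,0,0,0,0,75],[0.8,0,0,0,0,0,75],[0.8,0,0,0,0,0,75],[0.8,0,0,0,0,0,75]]]'

```text
t: 48.9
tcp_pos: [0.5566, 0.2497, 0.0101]
tool_rot: [-0.039, 0.704, 0.039, 0.708]
force: [0.4, 0.1, -0.6]
finger_gap: 0.881
```

```bash
python3 -c "
from h import *
stat(); plan(.5547,.249,.003,96.2)
s=snap('wrist'); save(s,'w33')"
```

```text
t 48.9 p [0.5566 0.2497 0.0101] yaw 96.3 q [ 0.24  0.81  1.61 -0.    0.71 -1.44] F [ 0.4  0.1 -0.6] gap 75.2
t 48.9 yaw 96.3 -> 96.2 q6 -1.44 shift [ 0.28 -0.02 -0.08] rot [0.02 0.07 0.02] |mm| 7.0
```

View pics/w33.png

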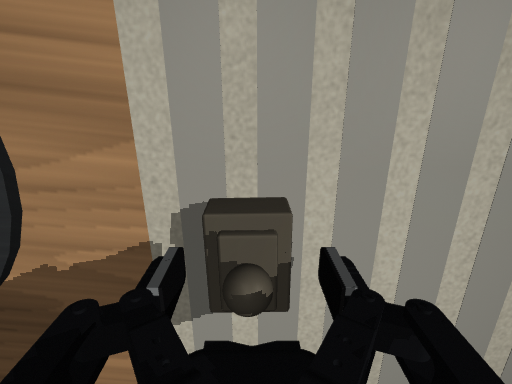

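Request:
carry_out --commands '[[[0.2,0,-0.06,0,0,0,75],[0.28,0,-0.06,0,0,0,30],[0.28,0,-0.06,0,0,0,30],[0.28,0,-0.06,0,0,0,30],[0.28,0,-0.06,0,0,0,30]]]' --force 60

```text
t: 49.45
tcp_pos: [0.5543, 0.2493, 0.0017]
tool_rot: [-0.039, 0.705, 0.038, 0.707]
force: [-0.4, 0.1, -0.7]
finger_gap: 0.525
```

```bash
python3 -c "
from h import *
stat()"
```

```text
t 49.45 p [0.5543 0.2493 0.0017] yaw 96.3 q [ 0.24  0.83  1.62 -0.    0.69 -1.44] F [-0.4  0.1 -0.7] gap 44.8
```

Request:
carry_out --commands '[[[0,0,0,0,0,0,30],[-0.6,0,0,0,0,0,30],[-2.2,0,0,0,0,0,30],[-4,0,0,0,0,0,30],[-6,0,0,0,0,0,30]]]'

```text
t: 49.95
tcp_pos: [0.5525, 0.2492, 0.153]
tool_rot: [-0.04, 0.706, 0.038, 0.707]
force: [0.7, 0.5, -1.1]
finger_gap: 0.526
```

Request:
carry_out --commands '[[[-1.8,0,0,0,0,0,30],[-3.6,0,0,0,0,0,30],[-5.2,0,0,0,0,0,30],[-6.4,0,0,0,0,0,30],[-6.8,0,0,0,0,0,30]]]'

```text
t: 50.45
tcp_pos: [0.554, 0.2501, 0.3267]
tool_rot: [-0.039, 0.702, 0.039, 0.71]
force: [1.1, 0.2, -2.0]
finger_gap: 0.523
```

```bash
python3 -c "
from h import *
stat(); plan(.537,.001,.325,90); s=snap('wrist'); save(s,'w34')"
```

```text
t 50.45 p [0.554  0.2501 0.3267] yaw 96.3 q [ 0.24  0.41  1.36 -0.    1.36 -1.44] F [ 1.1  0.2 -2. ] gap 44.6
t 50.45 yaw 96.3 -> 90.0 q6 -1.44 shift [ 0.05 -9.83 -1.78] rot [1.27 0.14 0.  ] |mm| 250.0
```

View pics/w34.png

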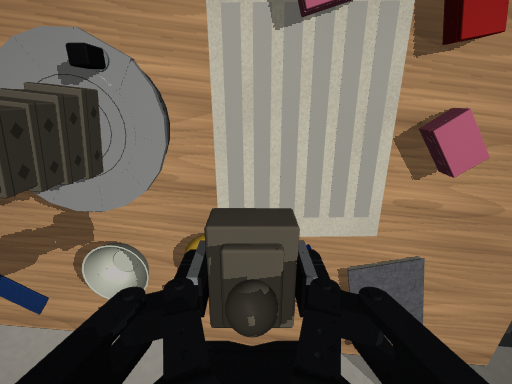

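Request:
carry_out --commands '[[[0,-1.2,-0.2,0.1,0,0,30],[0,-3,-0.5,0.4,0.1,0,30],[0,-4.8,-0.8,0.8,0.1,0,30],[0,-6.6,-1.2,1.1,0.1,0,30],[0,-8.4,-1.5,1.27,0.1,0,30]]]'

```text
t: 51.0
tcp_pos: [0.5366, 0.0355, 0.3197]
tool_rot: [-0.0, 0.71, -0.001, 0.704]
force: [0.8, -0.7, -1.7]
finger_gap: 0.526
```

```bash
python3 -c "
from h import *
stat(); plan(.5375,.0015,.31,90)"
```

```text
t 51.0 p [0.5366 0.0355 0.3197] yaw 89.9 q [-0.14  0.32  1.53 -0.    1.3  -1.71] F [ 0.8 -0.7 -1.7] gap 45.0
t 51.0 yaw 89.9 -> 90.0 q6 -1.71 shift [ 0.39 -1.36  0.04] rot [-0.01 -0.11  0.01] |mm| 35.0
```

Request:
carry_out --commands '[[[0,-0.8,0.02,0,-0.1,0,30],[0,-1.35,0.04,0,-0.1,0,30],[0.3,-1.35,0.04,0,-0.1,0,30],[0.6,-1.35,0.04,0,-0.1,0,30],[0.6,-1.35,0.04,0,-0.1,0,30]]]'

```text
t: 51.5
tcp_pos: [0.5383, 0.0046, 0.3049]
tool_rot: [-0.0, 0.707, 0.0, 0.707]
force: [-0.7, 0.8, -1.9]
finger_gap: 0.522
```

```bash
python3 -c "
from h import *
s=snap('wrist'); save(s,'w35');stat(); plan(.5375,.0015,.285,90)"
```

```text
t 51.55 p [0.5388 0.0046 0.3057] yaw 90.1 q [-0.2   0.33  1.55 -0.    1.26 -1.77] F [ 0.6  0.1 -0.6] gap 45.0
t 51.55 yaw 90.1 -> 90.0 q6 -1.77 shift [ 0.83 -0.12 -0.05] rot [0.01 0.01 0.01] |mm| 21.0
```

View pics/w35.png

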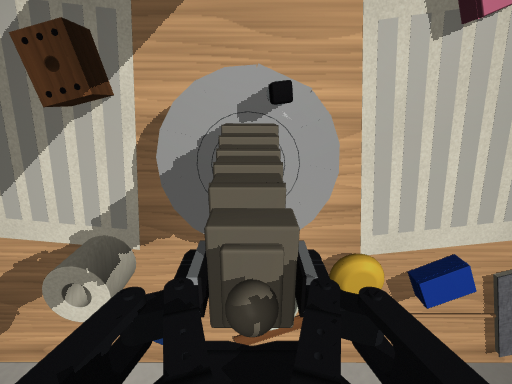

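Request:
carry_out --commands '[[[0,-0.12,-0.04,0,0,0,30],[0.3,-0.12,-0.04,0,0,0,30],[0.6,-0.12,-0.04,0,0,0,30],[0.8,-0.12,-0.04,0,0,0,30],[0.8,-0.12,-0.04,0,0,0,30]]]'

```text
t: 52.05
tcp_pos: [0.538, 0.0002, 0.2859]
tool_rot: [-0.0, 0.706, -0.001, 0.708]
force: [0.4, 0.5, -1.4]
finger_gap: 0.528
```

```bash
python3 -c "
from h import *
s=snap('wrist'); save(s,'w36');stat(); plan(.5375,.0015,.277,90)"
```

```text
t 52.1 p [5.384e-01 1.000e-04 2.864e-01] yaw 90.0 q [-0.21  0.35  1.58 -0.    1.21 -1.78] F [-1.  1. -2.] gap 44.8
t 52.1 yaw 90.0 -> 90.0 q6 -1.78 shift [ 0.38  0.06 -0.04] rot [-0.01  0.03  0.02] |mm| 10.0
```

View pics/w36.png

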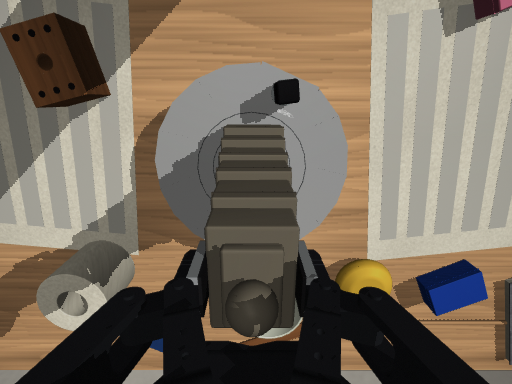

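Box5 edge (212–297, centre 254.5) against the cap (206–299, 252.5), within about 1.5 mm. Lower.

Request:
carry_out --commands '[[[0.1,0.05,-0.02,0,0,0,30],[0.2,0.05,-0.02,0,0,0,30],[0.28,0.05,-0.02,0,0,0,30],[0.34,0.05,-0.02,0,0,0,30],[0.38,0.05,-0.02,0,0,0,30]]]'

```text
t: 52.6
tcp_pos: [0.5382, 0.0013, 0.2774]
tool_rot: [-0.0, 0.706, -0.001, 0.709]
force: [0.4, -0.8, -1.6]
finger_gap: 0.523
```

```bash
python3 -c "
from h import *
stat()"
```

```text
t 52.6 p [0.5382 0.0013 0.2774] yaw 90.0 q [-0.2   0.35  1.6  -0.    1.19 -1.77] F [ 0.4 -0.8 -1.6] gap 44.7
```

Request:
carry_out --commands '[[[0.02,0,0,0,0,0,30],[0.04,0,0,0,0,0,30],[0.06,0,0,0,0,0,30],[0.08,0,0,0,0,0,30],[0.08,0,0,0,0,0,30]]]'

```text
t: 53.1
tcp_pos: [0.5384, 0.0012, 0.2767]
tool_rot: [-0.001, 0.705, -0.001, 0.709]
force: [-1.9, 0.3, 4.3]
finger_gap: 0.53
```

Request:
carry_out --commands '[[[0,0,0,0,0,0,85],[0,0,0,0,0,0,85],[0,0,0,0,0,0,85],[0,0,0,0,0,0,85],[0,0,0,0,0,0,85]]]'

```text
t: 53.6
tcp_pos: [0.5383, 0.0012, 0.2754]
tool_rot: [-0.0, 0.706, -0.001, 0.709]
force: [0.4, 0.3, 0.2]
finger_gap: 0.995
```

Request:
carry_out --commands '[[[-0.8,0,0,0,0,0,85],[-1.8,0,0,0,0,0,85],[-3,0,0,0,0,0,85],[-4,0,0,0,0,0,85],[-4,0,0,0,0,0,85]]]'

```text
t: 54.1
tcp_pos: [0.54, 0.001, 0.3795]
tool_rot: [-0.001, 0.703, -0.001, 0.712]
force: [-0.2, 1.1, 0.3]
finger_gap: 0.995
```

```bash
python3 -c "
from h import *
stat()
s=snap('wrist'); save(s,'w37'); np.save('w37.npy',s,allow_pickle=True); save(s,'w37z',(170,90,340,260),4)"
```

```text
t 54.1 p [0.54   0.001  0.3795] yaw 90.0 q [-0.2   0.26  1.45 -0.    1.42 -1.77] F [-0.2  1.1  0.3] gap 85.0
```

View pics/w37z.png

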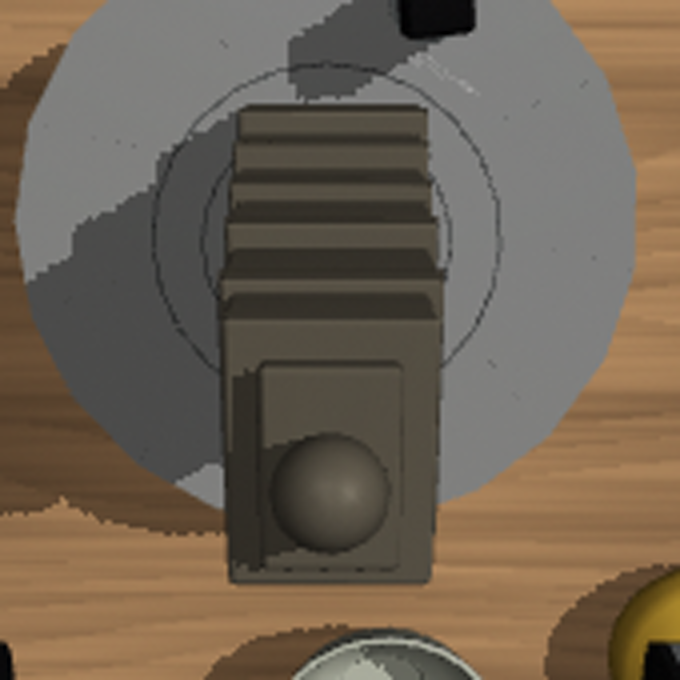

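The cap is placed and squarely aligned. I'll back the arm off to one side, then check from the fixed cameras.

```bash
python3 -c "
from h import *
s=np.load('w37.npy',allow_pickle=True).item()
quad(s,'cap',[(222,318),(440,320),(431,581),(230,581)],4,(170,90),.301)"
```

```text
cap [0.5391 0.0019] [45. 60. 45. 60.] ang03 -0.1 ang01 89.7
```

Request:
carry_out --commands '[[[0,0.8,0,0,0,0,85],[0,2.4,-0.2,0,0,0,85],[0,4.2,-0.4,0,0,0,85],[0,6.2,-0.6,0,0,0,85],[0,8,-1,0,0,0,85]]]'

```text
t: 54.65
tcp_pos: [0.5122, 0.2031, 0.373]
tool_rot: [-0.0, 0.707, -0.001, 0.708]
force: [1.0, -0.1, -0.3]
finger_gap: 0.997
```

Request:
carry_out --commands '[[[0,1.6,-1,0,0,0,85],[0,3.2,-2,0,0,0,85],[0,4.8,-3,0,0,0,85],[0,6,-4,0,0,0,85],[0,6,-4,0,0,0,85]]]'

```text
t: 55.15
tcp_pos: [0.4088, 0.3543, 0.3725]
tool_rot: [-0.003, 0.707, 0.001, 0.707]
force: [0.7, -0.6, 0.2]
finger_gap: 0.993
```

```bash
python3 -c "
from h import *
stat()
s=snap('scene'); save(s,'s38'); save(s,'s38z',(170,120,310,260),4); s=snap('top'); save(s,'t38'); np.save('t38.npy',s,allow_pickle=True); save(s,'t38z',(230,140,340,260),5)"
```

```text
t 55.15 p [0.4088 0.3543 0.3725] yaw 90.3 q [ 0.51  0.27  1.44 -0.    1.42 -1.07] F [ 0.7 -0.6  0.2] gap 84.8
```

View pics/s38.png

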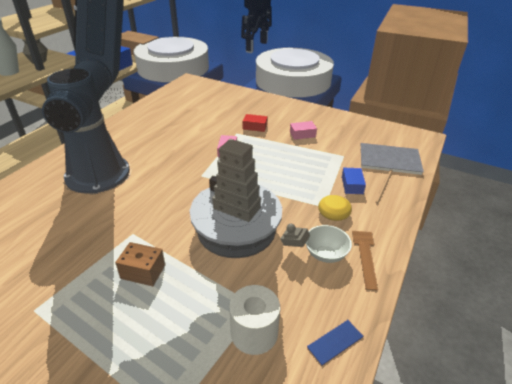

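View pics/s38z.png

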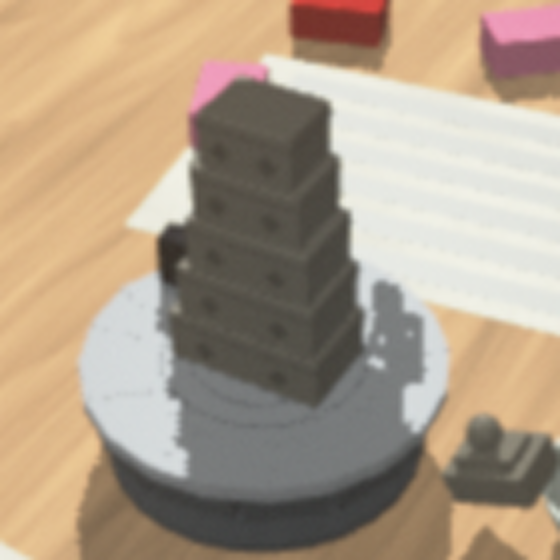

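View pics/t38z.png

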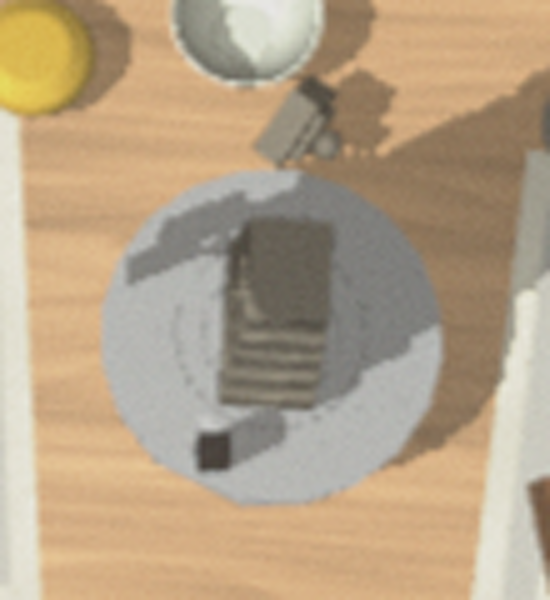

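The cap got knocked off during the retreat. It now lies between the turntable and the bowl, near (293,235) in the scene view. I'll look closer.

```bash
python3 -c "
from h import *
s=snap('scene'); save(s,'s39z',(270,215,320,260),14); np.save('s39.npy',s,allow_pickle=True); s=snap('top'); save(s,'t39z',(270,145,310,185),14)
np.save('t39.npy',s,allow_pickle=True)
stat(); plan(.64,.06,.373,90); plan(.64,.06,.373,0)"
```

```text
t 55.35 p [0.4134 0.3507 0.3734] yaw 89.9 q [ 0.5   0.27  1.44 -0.    1.42 -1.07] F [-0.3  0.3  0.3] gap 85.2
t 55.35 yaw 89.9 -> 90.0 q6 -1.07 shift [  0.08 -11.61   9.08] rot [-0.02  0.04  0.04] |mm| 369.0
t 55.35 yaw 89.9 -> 0.0 q6 -1.07 shift [  0.08 -11.61   9.08] rot [17.98  0.06 -0.  ] |mm| 369.0
```

View pics/s39z.png

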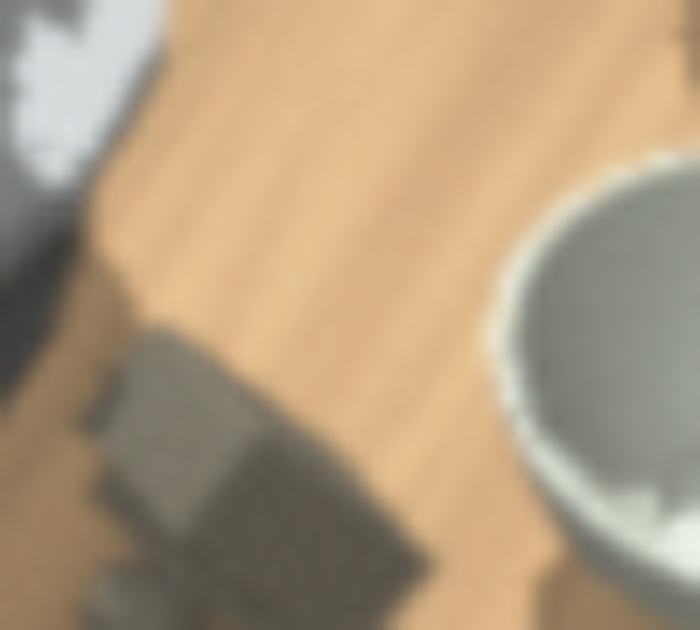

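View pics/t39z.png

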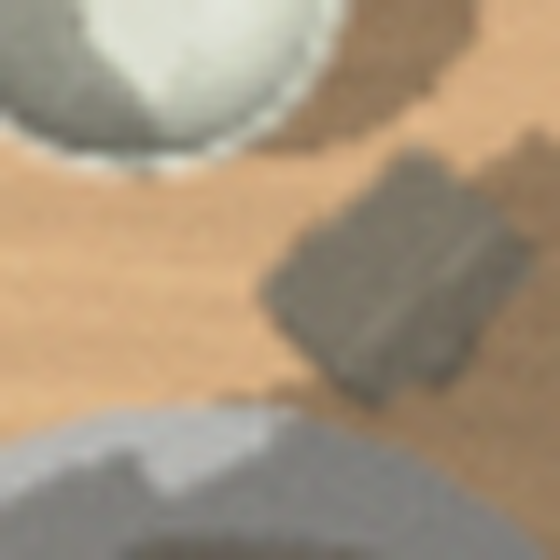

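The cap was still tumbling between the two pictures. I'll move to a viewpoint while it settles.

Request:
carry_out --commands '[[[0,-1.2,1.2,0,0,0,85],[0,-2.6,2.6,0,0,0,85],[0,-4,4,0,0,0,85],[0,-5.2,5.2,0,0,0,85],[0,-6,6,0,0,0,85]]]'

```text
t: 55.85
tcp_pos: [0.5658, 0.1969, 0.3746]
tool_rot: [0.001, 0.706, -0.003, 0.709]
force: [-0.8, 0.8, 0.3]
finger_gap: 0.994
```

```bash
python3 -c "
from h import *
s=snap('scene'); save(s,'s40'); s=snap('top'); save(s,'t40',(230,120,340,260),5)
s=snap('wrist'); save(s,'w40');np.save('w40.npy',s,allow_pickle=True)
stat()"
```

```text
t 56.0 p [0.5647 0.1981 0.3743] yaw 89.6 q [ 0.15  0.36  1.31 -0.    1.47 -1.41] F [ 0.5 -0.3 -0.4] gap 85.4
```

View pics/s40.png

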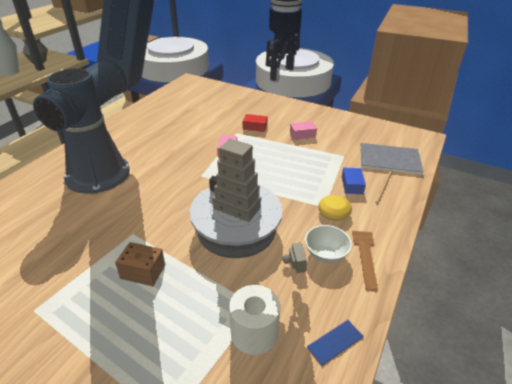

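View pics/t40.png

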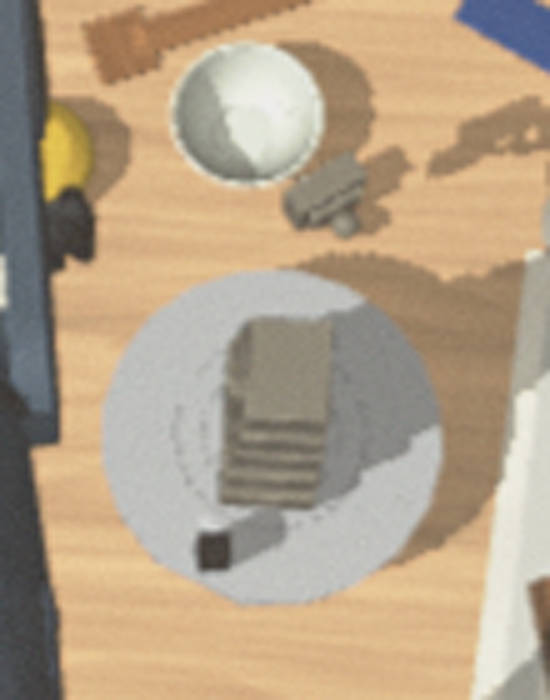

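View pics/w40.png

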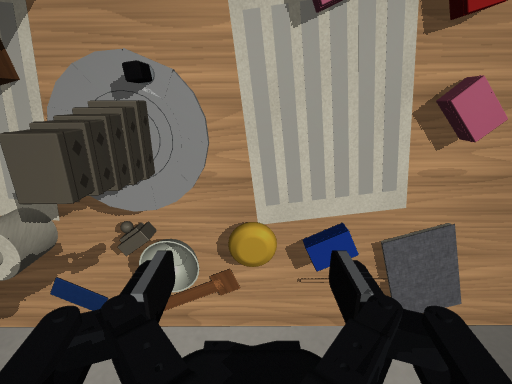

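Request:
carry_out --commands '[[[0,-1,1.2,0,0,0,85],[0,-2.6,2.6,0,0,0,85],[0,-4.2,4,0,0,0,85],[0,-5.8,5.4,0,0,0,85],[0,-7.2,6.6,0,0,0,85]]]'

```text
t: 56.5
tcp_pos: [0.7247, 0.0245, 0.3762]
tool_rot: [-0.0, 0.706, -0.001, 0.708]
force: [0.4, 0.6, 0.2]
finger_gap: 0.996
```

Request:
carry_out --commands '[[[0,-0.8,0.2,0,0,0,85],[0.3,-1.6,0.2,0,0,0,85],[0.8,-1.7,0.2,0,0,0,85],[1,-1.7,0.2,0,0,0,85],[1,-1.7,0.2,0,0,0,85]]]'

```text
t: 57.0
tcp_pos: [0.7277, -0.0151, 0.3499]
tool_rot: [-0.0, 0.707, 0.0, 0.707]
force: [-0.4, 0.3, 0.1]
finger_gap: 0.995
```

```bash
python3 -c "
from h import *
s=snap('wrist'); save(s,'w41');np.save('w41.npy',s,allow_pickle=True);save(s,'w41z',(200,90,320,210),6)
s=snap('scene'); save(s,'s41');np.save('s41.npy',s,allow_pickle=True); save(s,'s41z',(270,225,330,285),10)
s=snap('top'); save(s,'t41')
stat()"
```

```text
t 57.15 p [ 0.7291 -0.0154  0.3521] yaw 90.1 q [-0.17  0.59  0.98 -0.    1.57 -1.75] F [-0.3 -0.4  0.4] gap 84.9
```

View pics/w41.png

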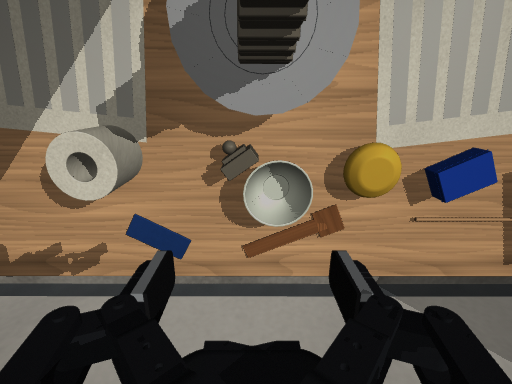

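View pics/s41.png

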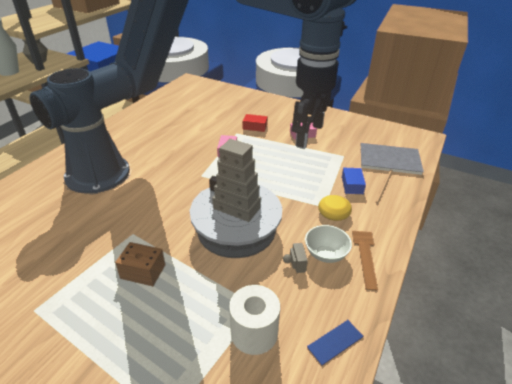

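View pics/s41z.png

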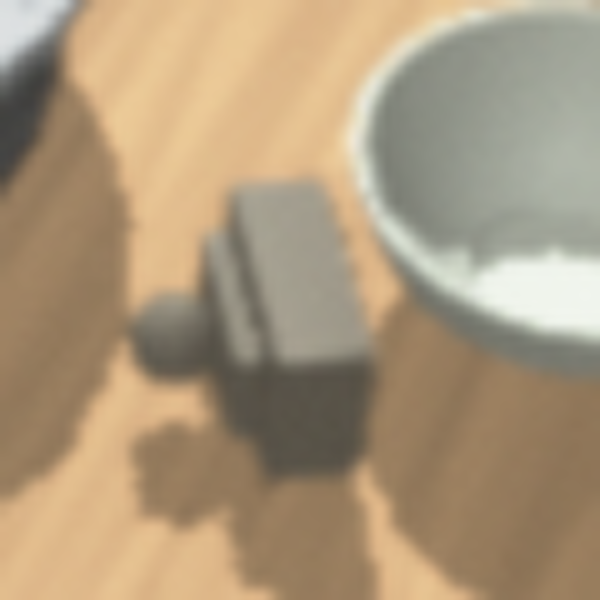

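View pics/t41.png

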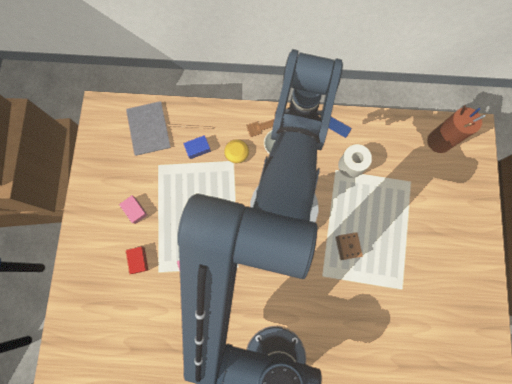

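The cap now lies still on its long side next to the bowl, with its ball pointing back towards the robot, at (239,160) in the wrist view. The column and pin are intact. I'll zoom in to measure it.

View pics/w41z.png

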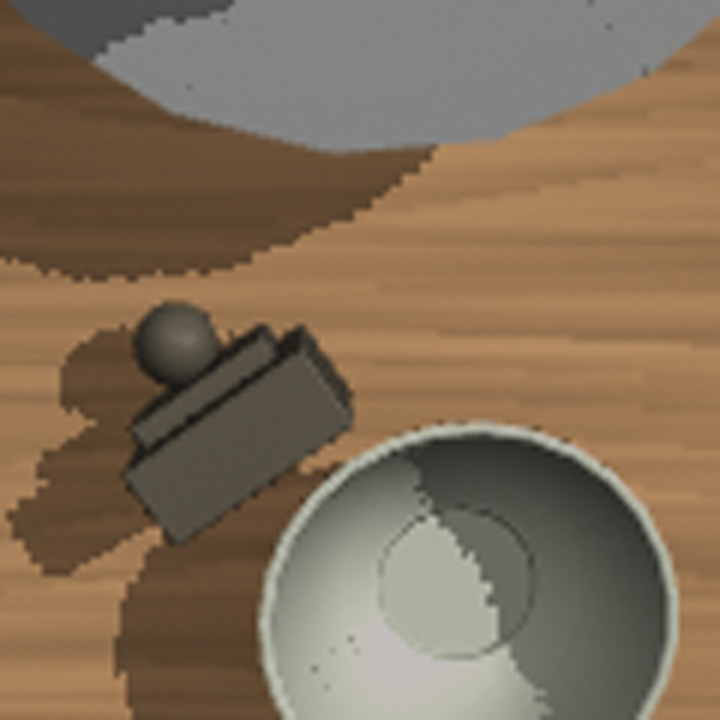

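```bash
python3 -c "
from h import *
s=np.load('w41.npy',allow_pickle=True).item()
quad(s,'capside',[(126,475),(300,345),(351,402),(178,543)],6,(200,90),.046)
print(ray(s,(200+175/6,90+343/6),.023))
p=ray(s,[(200+470/6,90+425/6),(200+265/6,90+620/6),(200+675/6,90+610/6)],.05);print(p)
"
```

```text
capside [ 0.7409 -0.0347] [60. 21. 62. 24.] ang03 38.4 ang01 128.2
[[ 0.71816476 -0.05241031  0.023     ]]
[[ 0.73592279  0.02911233  0.05      ]
 [ 0.79173463 -0.02690833  0.05      ]
 [ 0.78874202  0.08854923  0.05      ]]
```

The cap block centre is at (0.741, -0.035), ball direction 218°. Plan: grip its 62 mm length with tool z along the ball, carry it to the empty left mat, pitch the tool about 55° and release so it settles on its base. First, turn the wrist.

Request:
carry_out --commands '[[[0,-0.3,0.2,1.6,0,0,85],[0,-0.6,0.4,3.2,0,0,85],[0,-0.8,0.48,4.8,0,0,85],[0,-0.8,0.48,6.4,0,0,85],[0,-0.8,0.48,8,0,0,85]]]'

```text
t: 57.65
tcp_pos: [0.7415, -0.0362, 0.3523]
tool_rot: [0.244, 0.662, -0.244, 0.666]
force: [0.2, -0.4, -0.3]
finger_gap: 0.995
```

Request:
carry_out --commands '[[[0.8,0,0,1.6,0,0,85],[1.6,0,0,3.2,0,0,85],[2.4,0,0,4.8,0,0,85],[3.2,0,0,6.4,0,0,85],[4,0,0,8,0,0,85]]]'

```text
t: 58.15
tcp_pos: [0.7421, -0.0361, 0.2518]
tool_rot: [0.457, 0.538, -0.455, 0.543]
force: [0.3, -0.0, -0.5]
finger_gap: 0.997
```

Request:
carry_out --commands '[[[0.5,0,0,1.6,0,0,85],[1,0,0,3.2,0,0,85],[1,0,0,4.8,0,0,85],[1,0,0,6.4,0,0,85],[1,0,0,8,0,0,85]]]'

```text
t: 58.65
tcp_pos: [0.7422, -0.0362, 0.2272]
tool_rot: [0.615, 0.35, -0.612, 0.354]
force: [-0.3, 0.0, -0.2]
finger_gap: 0.995
```

```bash
python3 -c "
from h import *
stat(); plan(.7409,-.0347,.2,-51.6,mod=False)"
```

```text
t 58.65 p [ 0.7422 -0.0362  0.2272] yaw -30.3 q [-0.2   0.7   1.1  -0.    1.33  0.33] F [-0.3  0.  -0.2] gap 85.0
t 58.65 yaw -30.3 -> -51.6 q6 0.33 shift [ 1.09 -0.08 -0.02] rot [ 4.26 -0.03 -0.06] |mm| 27.0
```

Request:
carry_out --commands '[[[0.3,0,0,1.5,0,0,85],[0.6,-0.04,0,3,0,0,85],[1,-0.06,0,4.2,0,0,85],[1.1,-0.06,0,4.26,0,0,85],[1.1,-0.06,0,4.26,0,0,85]]]'

```text
t: 59.15
tcp_pos: [0.7407, -0.0358, 0.199]
tool_rot: [0.668, 0.234, -0.666, 0.236]
force: [-0.2, -0.8, 0.7]
finger_gap: 0.996
```

```bash
python3 -c "
from h import *
s=snap('wrist'); save(s,'w42');np.save('w42.npy',s,allow_pickle=True);save(s,'w42z',(180,90,340,210),5)
stat(); plan(.7409,-.0347,.01,-51.6,mod=False)"
```

```text
t 59.2 p [ 0.741  -0.036   0.1995] yaw -51.2 q [-0.2   0.72  1.13 -0.    1.28  0.7 ] F [ 1.  -0.5  0.6] gap 84.8
t 59.2 yaw -51.2 -> -51.6 q6 0.7 shift [ 7.58 -0.08 -0.01] rot [ 0.08 -0.03 -0.05] |mm| 190.0
```

View pics/w42.png

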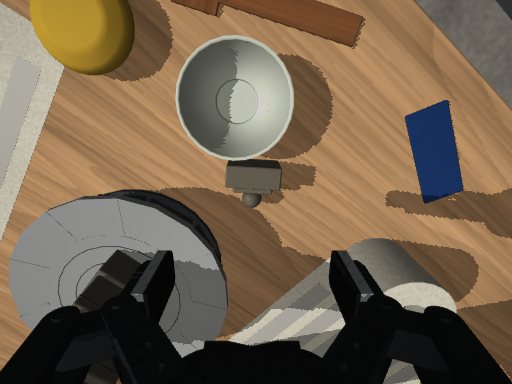

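View pics/w42z.png

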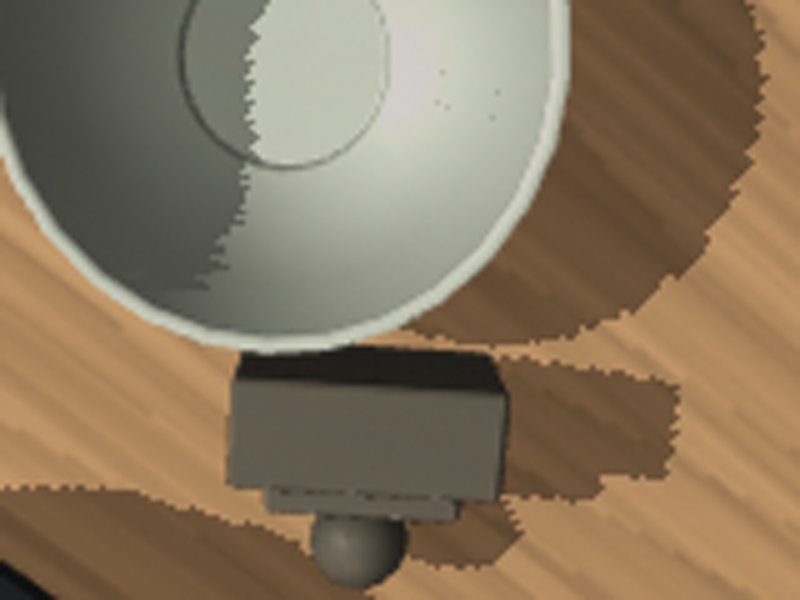

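```bash
python3 -c "
from h import *
s=np.load('w42.npy',allow_pickle=True).item()
quad(s,'capside',[(235,378),(507,395),(500,500),(229,487)],5,(180,90),.046)
quad(s,'bowl',[(0,160),(290,350),(570,60),(290,350)],5,(180,90),.05)
plan(.7409,-.0347,.01,-52,mod=False)"
```

```text
capside [ 0.744  -0.0349] [60. 24. 61. 25.] ang03 -144.5 ang01 -54.5
bowl [0.7688 0.0071] [71. 82. 82. 71.] ang03 -41.7 ang01 -41.7
t 59.2 yaw -51.2 -> -52 q6 0.7 shift [ 7.58 -0.08 -0.01] rot [ 0.16 -0.03 -0.05] |mm| 190.0
```

Request:
carry_out --commands '[[[1.2,0,-0.03,0.3,0,0,85],[3,0,-0.04,0.5,0,0,85],[4.6,0,-0.04,0.5,0,0,85],[5.6,0,-0.04,0.5,0,0,85],[6,0,-0.04,0.5,0,0,85]]]'

```text
t: 59.7
tcp_pos: [0.7404, -0.0358, 0.046]
tool_rot: [-0.672, -0.22, 0.672, -0.22]
force: [-0.7, 0.2, -0.2]
finger_gap: 0.997
```

```bash
python3 -c "
from h import *
s=snap('wrist'); save(s,'w43')
stat(); plan(.7425,-.035,.006,-54,mod=False)"
```

```text
t 59.75 p [ 0.7406 -0.0358  0.0459] yaw -53.8 q [-0.2   0.89  1.22 -0.    1.02  0.74] F [-0.4 -0.4 -0.3] gap 85.0
t 59.75 yaw -53.8 -> -54 q6 0.74 shift [ 1.59  0.02 -0.08] rot [ 0.04  0.01 -0.01] |mm| 40.0
```

View pics/w43.png

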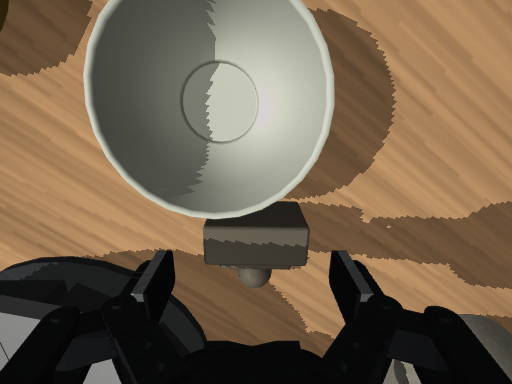

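Request:
carry_out --commands '[[[0.4,0.02,-0.08,0,0,0,85],[0.9,0.02,-0.08,0,0,0,85],[1.3,0.02,-0.08,0,0,0,85],[1.55,0.02,-0.08,0,0,0,85],[1.55,0.02,-0.08,0,0,0,85]]]'

```text
t: 60.25
tcp_pos: [0.7434, -0.0353, 0.0091]
tool_rot: [0.673, 0.219, -0.672, 0.22]
force: [0.1, 0.7, -0.1]
finger_gap: 0.998
```

```bash
python3 -c "
from h import *
s=snap('wrist'); save(s,'w44')
stat(); plan(.7425,-.035,.006,-54,mod=False)"
```

```text
t 60.3 p [ 0.7438 -0.0354  0.0098] yaw -53.8 q [-0.2   0.94  1.23 -0.    0.97  0.74] F [ 0.1 -0.1  0.3] gap 85.2
t 60.3 yaw -53.8 -> -54 q6 0.74 shift [ 0.15 -0.05  0.03] rot [ 0.03 -0.02 -0.04] |mm| 4.0
```

View pics/w44.png

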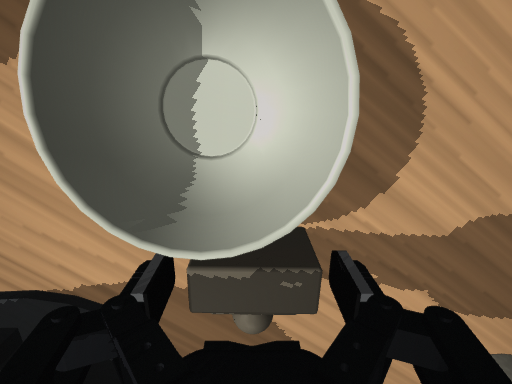

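Request:
carry_out --commands '[[[0.1,0,0,0,0,0,85],[0.12,0,0,0,0,0,50],[0.12,0,0,0,0,0,50],[0.12,0,0,0,0,0,50],[0.12,0,0,0,0,0,50]]]' --force 60

```text
t: 60.8
tcp_pos: [0.7447, -0.0357, 0.0079]
tool_rot: [0.674, 0.218, -0.671, 0.221]
force: [1.2, 0.6, 1.2]
finger_gap: 0.714
```

Request:
carry_out --commands '[[[0,0,0,0,0,0,50],[-0.5,0,0,0,0,0,50],[-1.5,0,0.2,0,0,0,50],[-2.8,0,0.4,0,0,0,50],[-4,0,0.4,0,0,0,50]]]'

```text
t: 61.3
tcp_pos: [0.7344, -0.0414, 0.108]
tool_rot: [0.673, 0.219, -0.672, 0.22]
force: [-0.1, 0.5, -1.9]
finger_gap: 0.717
```

```bash
python3 -c "
from h import *
s=snap('wrist'); save(s,'w45')
stat(); plan(.62,.2,.3,None)"
```

```text
t 61.35 p [ 0.7384 -0.0418  0.1147] yaw -53.8 q [-0.21  0.8   1.21 -0.    1.11  0.73] F [ 1.2 -0.9  2.2] gap 61.5
t 61.35 yaw -53.8 -> -53.8 q6 0.73 shift [ -7.51 -10.53  -1.95] rot [ 0.   -0.09 -0.12] |mm| 327.0
```

View pics/w45.png

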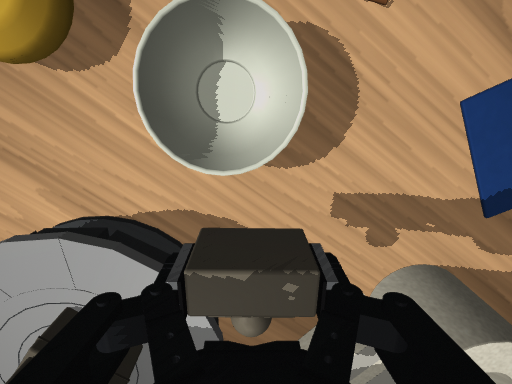

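Request:
carry_out --commands '[[[-1.5,0,0,0,0,0,50],[-3.2,-0.3,0,-1.5,0,0,50],[-5,-1,-0.2,-3,0,0,50],[-6.8,-2,-0.4,-4.6,0,0,50],[-7.5,-3.6,-0.8,-6.2,0,0,50]]]'

```text
t: 61.85
tcp_pos: [0.7001, 0.0419, 0.2999]
tool_rot: [0.592, 0.388, -0.585, 0.396]
force: [1.3, 0.2, -2.0]
finger_gap: 0.718
```

```bash
python3 -c "
from h import *
stat(); plan(.58,.3,.3,111,mod=False)"
```

```text
t 61.85 p [0.7001 0.0419 0.2999] yaw -22.7 q [-0.1   0.57  1.15 -0.    1.41  0.3 ] F [ 1.3  0.2 -2. ] gap 61.4
t 61.85 yaw -22.7 -> 111 q6 0.3 shift [-0.11 -8.42 -7.67] rot [-26.74   0.18  -0.1 ] |mm| 285.0
```

Request:
carry_out --commands '[[[0,-1.2,-1,-1.5,0,0,50],[0,-2.6,-2.4,-3.1,0,0,50],[0,-4,-3.6,-4.7,0,0,50],[0,-5.4,-5,-6.3,0,0,50],[0,-6.6,-6,-7.9,0,0,50]]]'

```text
t: 62.35
tcp_pos: [0.6021, 0.2484, 0.2935]
tool_rot: [0.421, 0.568, -0.42, 0.57]
force: [0.4, -0.3, -2.5]
finger_gap: 0.719
```

```bash
python3 -c "
from h import *
stat(); plan(.58,.3,.2,111,mod=False)"
```

```text
t 62.35 p [0.6021 0.2484 0.2935] yaw 17.1 q [ 0.22  0.51  1.29 -0.    1.34 -0.08] F [ 0.4 -0.3 -2.5] gap 61.4
t 62.35 yaw 17.1 -> 111 q6 -0.08 shift [ 3.74 -0.25 -2.24] rot [-18.79   0.04  -0.  ] |mm| 109.0
```

Request:
carry_out --commands '[[[0,0,-0.8,-1.6,0,0,50],[0.6,-0.2,-1.6,-3.2,0,0,50],[1.2,-0.25,-2.2,-4.8,0,0,50],[1.8,-0.25,-2.2,-6.4,0,0,50],[2.4,-0.25,-2.2,-8,0,0,50]]]'

```text
t: 62.85
tcp_pos: [0.5815, 0.2974, 0.2328]
tool_rot: [0.2, 0.677, -0.201, 0.679]
force: [-0.1, -0.3, -0.3]
finger_gap: 0.72
```

Request:
carry_out --commands '[[[0,0,0,-1.6,0,0,50],[0,0,0,-3.2,0,0,50],[0,0,0,-4.8,0,0,50],[0,0,0,-6.4,0,0,50],[0,0,0,-8,0,0,50]]]'

```text
t: 63.35
tcp_pos: [0.5819, 0.2966, 0.2332]
tool_rot: [-0.044, 0.705, 0.042, 0.707]
force: [0.3, 0.5, -1.7]
finger_gap: 0.718
```

```bash
python3 -c "
from h import *
stat(); plan(.58,.3,.2,111,mod=False); s=snap('wrist'); save(s,'w46')"
```

```text
t 63.35 p [0.5819 0.2966 0.2332] yaw 97.0 q [ 0.3   0.56  1.36 -0.    1.22 -1.39] F [ 0.3  0.5 -1.7] gap 61.3
t 63.35 yaw 97.0 -> 111 q6 -1.39 shift [ 1.33  0.15 -0.06] rot [-2.8   0.03  0.03] |mm| 33.0
```

View pics/w46.png

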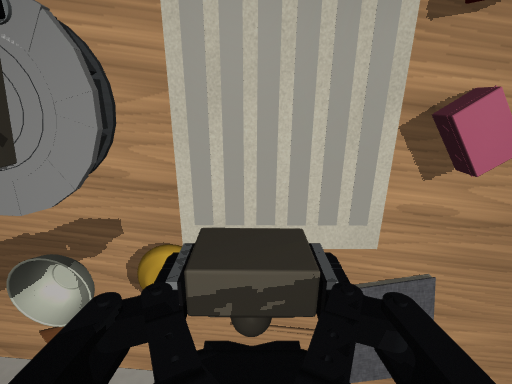

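Request:
carry_out --commands '[[[0,0,-0.2,-1,0,0,50],[0,0,-0.4,-2,0,0,50],[0,0,-0.4,-2,0,0,50],[0,0,-0.4,-2,0,0,50],[0,0,-0.4,-2,0,0,50]]]'

```text
t: 63.9
tcp_pos: [0.5728, 0.2955, 0.2334]
tool_rot: [-0.103, 0.698, 0.101, 0.701]
force: [1.1, 0.1, -1.7]
finger_gap: 0.72
```

Request:
carry_out --commands '[[[0,0,0,0,-1,0,50],[0,0,0,0,-2.2,0,50],[0,0,0,0,-3.5,0,50],[0,0,0,0,-4.8,0,50],[0,0,0,0,-6,0,50]]]'

```text
t: 64.4
tcp_pos: [0.5724, 0.2954, 0.2341]
tool_rot: [-0.073, 0.491, 0.125, 0.859]
force: [1.3, -0.6, -2.2]
finger_gap: 0.722
```

```bash
cat >> h.py <<'E'
def axes():
    st=manip.sense(); M=R.from_quat(st["tool_rot"]).as_matrix(); print("tool x",M[:,0].round(3),"y",M[:,1].round(3),"z",M[:,2].round(3),"tilt",np.degrees(np.arccos(-M[2,0])).round(1))
def wshift(d):
    st=manip.sense(); print("shift",(R.from_quat(st["tool_rot"]).inv().apply(d)/.025).round(2))
E
python3 -c "
from h import *
stat(); axes()"
```

```text
t 64.4 p [0.5724 0.2954 0.2341] yaw 106.6 q [ 0.31  0.41  1.79 -0.03  0.41 -1.53] F [ 1.3 -0.6 -2.2] gap 61.6
tool x [ 0.486  0.143 -0.862] y [-0.286  0.958 -0.002] z [0.826 0.247 0.507] tilt 30.5
```

```bash
cat > kin.py <<'E'
import numpy as np
from scipy.optimize import least_squares
D=np.array([[.3675,.3312,.2555,.32,1.72,1.10],[.3983,.0829,.2554,.19,1.92,1.03],[.4092,-.2486,.0742,.61,1.92,.61],[.5703,-.2537,.2006,.56,1.46,1.12],[.5744,-.2528,.0069,.83,1.57,.74],[.7291,-.0154,.3521,.59,.98,1.57],[.7438,-.0354,.0098,.94,1.23,.97],[.54,.001,.3795,.26,1.45,1.42],[.4279,.2666,.0087,.75,1.89,.5],[.5724,.2954,.2341,.41,1.79,.41]])
def fk(v,q2,q3,q5):
    L1,L2,h,T,a0,o=v; s=q2+q3; p=s+q5
    r=a0+L1*np.sin(q2)+L2*np.sin(s)+o*np.cos(s)+T*np.sin(p)
    z=h+L1*np.cos(q2)+L2*np.cos(s)-o*np.sin(s)+T*np.cos(p)
    return r,z
d=.107
R_=np.sqrt(D[:,0]**2+D[:,1]**2-d**2)
def f(v):
    r,z=fk(v,D[:,3],D[:,4],D[:,5]); return np.r_[r-R_,z-D[:,2]]
s=least_squares(f,[.45,.45,.3,.3,0,0]); V=s.x
if __name__=="__main__":
    print(V.round(3),(s.fun*1e3).round(1))
    for th in (45,50,55,60):
        for z in (.02,.05):
            ok=[]
            for q2 in np.arange(-.75,2.2,.02):
                for q3 in np.arange(.22,2.44,.02):
                    q5=np.pi-np.radians(th)-q2-q3
                    if q5<0.03: continue
                    r,zz=fk(V,q2,q3,q5)
                    if abs(zz-z)<.006: ok.append(np.hypot(r,d))
            print(th,z,(min(ok),max(ok)) if ok else None)
E
python3 kin.py
```

```text
[0.589 0.392 0.273 0.296 0.001 0.115] [ 1.7 -2.1  3.4  2.8 -2.1 -0.  -0.8 -1.  -1.8 -0.1  0.9  0.1 -1.4  1.8
  0.9 -0.1 -1.3 -1.4  0.2  0.3]
45 0.02 (np.float64(0.9334398146174854), np.float64(1.1807004081929504))
45 0.05 (np.float64(0.9144872891989269), np.float64(1.1791495542471218))
50 0.02 (np.float64(0.9949462549570268), np.float64(1.1969892939931739))
50 0.05 (np.float64(0.9777835008263827), np.float64(1.1960537177630626))
55 0.02 (np.float64(1.0560661327425034), np.float64(1.2111794408149184))
55 0.05 (np.float64(1.0413956368424129), np.float64(1.2108596629666621))
60 0.02 (np.float64(1.1195157497616193), np.float64(1.223151801415864))
60 0.05 (np.float64(1.1080985368598453), np.float64(1.2234480628846272))
```

Tilting forward would run into the joint 5 limit. Tilting backward is feasible, so I'll undo the pitch, turn the wrist half round, and pitch the other way in the arm plane.

Request:
carry_out --commands '[[[0,0,0,0,1,0,50],[0,0,0,0,2.2,0,50],[0,0,0,0,3.6,0,50],[0,0,0,0,5,0,50],[0,0,0,0,6.1,0,50]]]'

```text
t: 64.9
tcp_pos: [0.5739, 0.2957, 0.2345]
tool_rot: [-0.103, 0.702, 0.1, 0.698]
force: [0.5, 0.2, -2.7]
finger_gap: 0.719
```

```bash
python3 -c "
from h import *
stat(); axes(); plan(.43,.27,.22,-70,mod=False)"
```

```text
t 64.9 p [0.5739 0.2957 0.2345] yaw 106.6 q [ 0.3   0.56  1.37 -0.    1.22 -1.55] F [ 0.5  0.2 -2.7] gap 61.4
tool x [-0.006 -0.005 -1.   ] y [-0.285  0.958 -0.003] z [ 0.958  0.285 -0.007] tilt 0.4
t 64.9 yaw 106.6 -> -70 q6 -1.55 shift [ 0.62  0.66 -5.81] rot [35.31  0.05  0.12] |mm| 147.0
```

Request:
carry_out --commands '[[[0,0.1,-1,1.6,0,0,50],[0,0.3,-2.2,3.2,0,0,50],[0,0.5,-3.6,4.8,0,0,50],[0,0.6,-5,6.4,0,0,50],[0,0.6,-5.8,8,0,0,50]]]'

```text
t: 65.4
tcp_pos: [0.4263, 0.2677, 0.2339]
tool_rot: [0.143, 0.694, -0.148, 0.69]
force: [-0.2, -0.4, -2.3]
finger_gap: 0.713
```

Request:
carry_out --commands '[[[0,0,0,1.6,0,0,50],[0,0,0,3.2,0,0,50],[0,0,0,4.8,0,0,50],[0,0,0,6.4,0,0,50],[0,0,0,8,0,0,50]]]'

```text
t: 65.9
tcp_pos: [0.4298, 0.2684, 0.2344]
tool_rot: [0.372, 0.601, -0.375, 0.6]
force: [0.4, -0.2, -1.2]
finger_gap: 0.713
```

Request:
carry_out --commands '[[[0,0,0,1.6,0,0,50],[0,0,0,3.2,0,0,50],[0,0,0,4.8,0,0,50],[0,0,0,6.4,0,0,50],[0,0,0,8,0,0,50]]]'

```text
t: 66.4
tcp_pos: [0.4299, 0.2684, 0.2344]
tool_rot: [-0.554, -0.436, 0.558, -0.437]
force: [0.2, -0.6, -1.7]
finger_gap: 0.723
```

Request:
carry_out --commands '[[[0,0,0,1.6,0,0,50],[0,0,0,3.2,0,0,50],[0,0,0,4.8,0,0,50],[0,0,0,6.4,0,0,50],[0,0,0,8,0,0,50]]]'

```text
t: 66.9
tcp_pos: [0.4299, 0.2684, 0.2344]
tool_rot: [-0.67, -0.219, 0.674, -0.221]
force: [-0.8, -0.3, -1.5]
finger_gap: 0.718
```

```bash
python3 -c "
from h import *
stat(); axes(); plan(.43,.27,.22,-70,mod=False)"
```

```text
t 66.9 p [0.4299 0.2684 0.2344] yaw -53.8 q [ 0.34  0.37  1.72 -0.    1.06  1.28] F [-0.8 -0.3 -1.5] gap 61.3
tool x [-0.003 -0.004 -1.   ] y [ 0.591 -0.807  0.001] z [-0.807 -0.591  0.005] tilt 0.3
t 66.9 yaw -53.8 -> -70 q6 1.28 shift [ 0.57 -0.05 -0.05] rot [ 3.25  0.06 -0.02] |mm| 14.0
```

Request:
carry_out --commands '[[[0,0,0,1.5,0,0,50],[0,0,0,2.8,0,0,50],[0,0,0,3.3,0,0,50],[0,0,0,3.3,0,0,50],[0,0,0,3.3,0,0,50]]]'

```text
t: 67.4
tcp_pos: [0.4297, 0.2683, 0.2343]
tool_rot: [-0.695, -0.123, 0.698, -0.125]
force: [-1.0, -0.5, -1.4]
finger_gap: 0.722
```

Request:
carry_out --commands '[[[0,0,0,0,-1,0,50],[0,0,0,0,-2.2,0,50],[0,0,0,0,-3.5,0,50],[0,0,0,0,-4.8,0,50],[0,0,0,0,-6,0,50]]]'

```text
t: 67.9
tcp_pos: [0.4305, 0.2686, 0.2344]
tool_rot: [-0.489, -0.086, 0.854, -0.153]
force: [0.3, -0.1, -1.2]
finger_gap: 0.713
```

```bash
python3 -c "
from h import *
stat(); axes(); s=snap('scene'); save(s,'s47')"
```

```text
t 67.9 p [0.4305 0.2686 0.2344] yaw -69.8 q [ 0.34  0.61  1.39 -0.01  1.67  1.56] F [ 0.3 -0.1 -1.2] gap 60.9
tool x [-0.474 -0.177 -0.863] y [ 0.345 -0.939  0.002] z [-0.81  -0.296  0.506] tilt 30.4
```

View pics/s47.png

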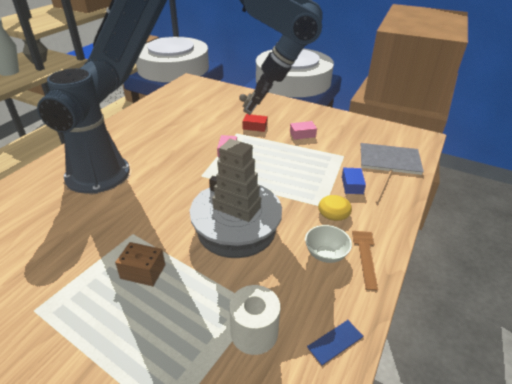

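Request:
carry_out --commands '[[[0,0,0,0,-1,0,50],[0,0,0,0,-2.2,0,50],[0,0,0,0,-3.4,0,50],[0,0,0,0,-4.6,0,50],[0,0,0,0,-5.2,0,50]]]'

```text
t: 68.45
tcp_pos: [0.43, 0.2683, 0.2324]
tool_rot: [-0.285, -0.049, 0.942, -0.168]
force: [-0.5, -0.2, -1.8]
finger_gap: 0.72
```

```bash
python3 -c "
from h import *
stat(); axes(); wshift([0,0,-.15]); s=snap('scene'); save(s,'s48z',(215,50,335,150),6)"
```

```text
t 68.45 p [0.43   0.2683 0.2324] yaw -69.8 q [ 0.34  0.84  1.18 -0.01  2.11  1.56] F [-0.5 -0.2 -1.8] gap 61.5
tool x [-0.781 -0.288 -0.554] y [ 0.345 -0.939  0.002] z [-0.521 -0.189  0.833] tilt 56.4
shift [ 3.32 -0.01 -5.  ]
```

View pics/s48z.png

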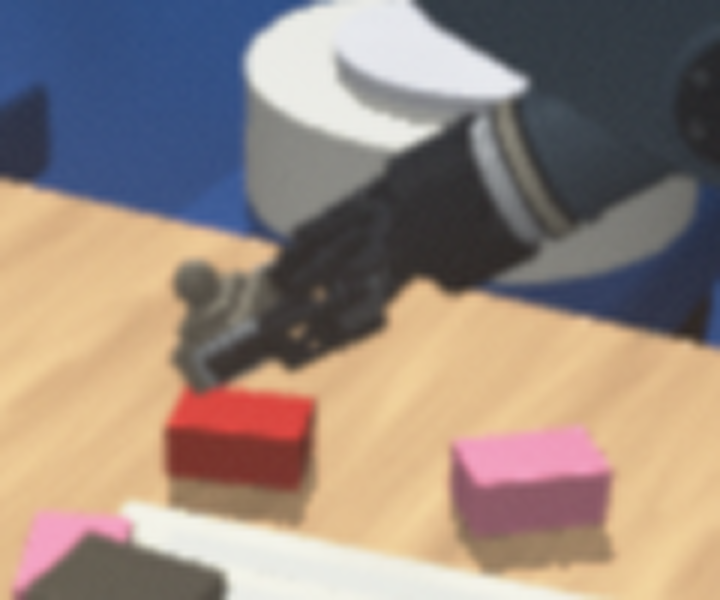

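Request:
carry_out --commands '[[[0.7,0,-1,0,0,0,50],[1.6,0,-2.4,0,0,0,50],[2.5,0,-3.8,0,0,0,50],[3.2,0,-4.9,0,0,0,50],[3.6,0,-5.5,0,0,0,50]]]'

```text
t: 69.0
tcp_pos: [0.4301, 0.2681, 0.0674]
tool_rot: [-0.285, -0.05, 0.942, -0.168]
force: [0.5, 0.7, -1.5]
finger_gap: 0.72
```

```bash
python3 -c "
from h import *
stat(); axes(); wshift([0,0,.02-manip.sense()['tcp_pos'][2]]); s=snap('scene'); save(s,'s49z',(215,50,335,180),5)"
```

```text
t 69.0 p [0.4301 0.2681 0.0674] yaw -69.8 q [ 0.34  1.05  1.2  -0.01  1.87  1.56] F [ 0.5  0.7 -1.5] gap 61.5
tool x [-0.781 -0.288 -0.555] y [ 0.345 -0.939  0.002] z [-0.521 -0.189  0.832] tilt 56.3
shift [ 1.05 -0.   -1.58]
```

View pics/s49z.png

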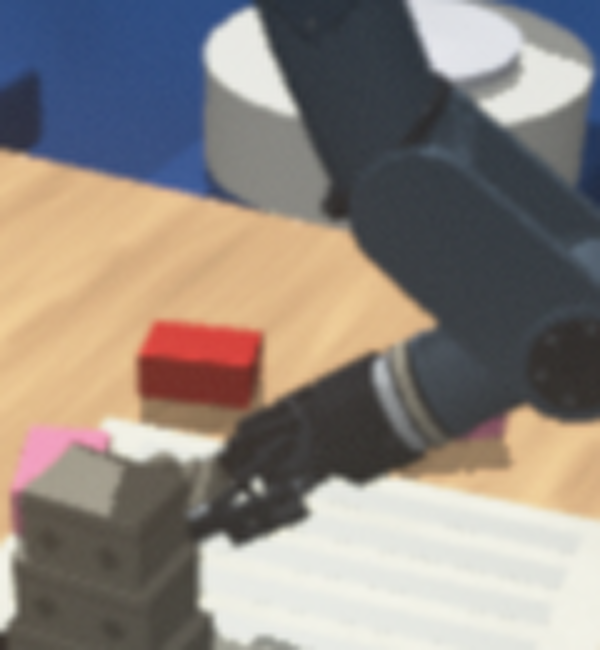

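Request:
carry_out --commands '[[[0.25,0,-0.4,0,0,0,50],[0.5,0,-0.8,0,0,0,50],[0.75,0,-1.15,0,0,0,50],[0.95,0,-1.45,0,0,0,50],[1,0,-1.5,0,0,0,50]]]'

```text
t: 69.55
tcp_pos: [0.4306, 0.2681, 0.0239]
tool_rot: [-0.285, -0.049, 0.942, -0.168]
force: [0.1, 0.1, -2.1]
finger_gap: 0.718
```

```bash
python3 -c "
from h import *
stat(); s=snap('wrist'); save(s,'w50'); s=snap('scene'); save(s,'s50z',(215,80,345,200),5)"
```

```text
t 69.55 p [0.4306 0.2681 0.0239] yaw -69.8 q [ 0.34  1.11  1.19 -0.01  1.82  1.56] F [ 0.1  0.1 -2.1] gap 61.3
```

View pics/w50.png

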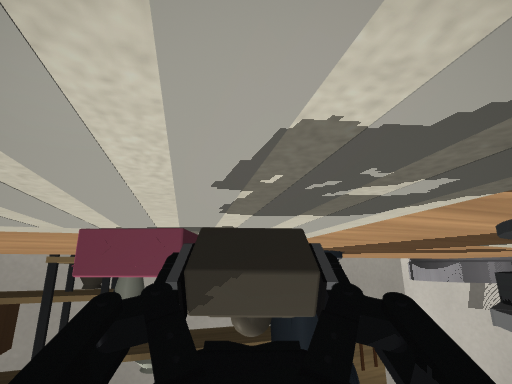

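View pics/s50z.png

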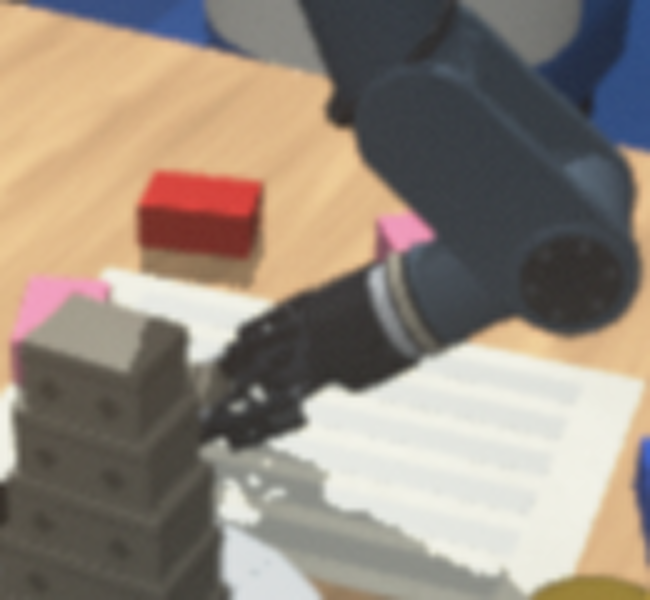

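Request:
carry_out --commands '[[[0.05,0,-0.08,0,0,0,50],[0.1,0,-0.15,0,0,0,50],[0.14,0,-0.2,0,0,0,50],[0.17,0,-0.26,0,0,0,50],[0.17,0,-0.26,0,0,0,50]]]'

```text
t: 70.15
tcp_pos: [0.4309, 0.2682, 0.0168]
tool_rot: [-0.285, -0.049, 0.942, -0.168]
force: [1.1, 0.3, -2.3]
finger_gap: 0.72
```

```bash
python3 -c "
from h import *
stat()"
```

```text
t 70.15 p [0.4309 0.2682 0.0168] yaw -69.8 q [ 0.34  1.12  1.19 -0.01  1.82  1.57] F [ 1.1  0.3 -2.3] gap 61.5
```

Request:
carry_out --commands '[[[0.02,0,-0.03,0,0,0,50],[0.04,0,-0.06,0,0,0,50],[0.06,0,-0.08,0,0,0,50],[0.06,0,-0.09,0,0,0,50],[0.06,0,-0.09,0,0,0,50]]]'

```text
t: 70.65
tcp_pos: [0.431, 0.2683, 0.015]
tool_rot: [-0.285, -0.05, 0.942, -0.168]
force: [1.2, -0.2, 2.9]
finger_gap: 0.721
```

Edge contact at z 0.015, as predicted. Release so it settles onto its base.

Request:
carry_out --commands '[[[0,0,0,0,0,0,85],[0,0,0,0,0,0,85],[0,0,0,0,0,0,85],[0,0,0,0,0,0,85],[0,0,0,0,0,0,85]]]'

```text
t: 71.15
tcp_pos: [0.4309, 0.2682, 0.0142]
tool_rot: [-0.285, -0.049, 0.942, -0.168]
force: [-0.4, -0.1, 0.4]
finger_gap: 0.994
```

```bash
python3 -c "
from h import *
stat(); s=snap('wrist'); save(s,'w51')"
```

```text
t 71.15 p [0.4309 0.2682 0.0142] yaw -69.8 q [ 0.34  1.13  1.19 -0.01  1.81  1.57] F [-0.4 -0.1  0.4] gap 84.9
```

View pics/w51.png

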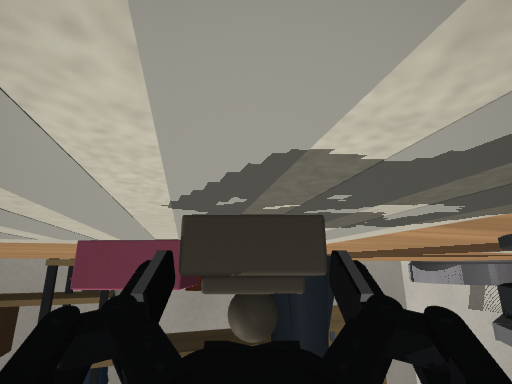

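Request:
carry_out --commands '[[[-0.5,0,0,0,0,0,85],[-1.4,0,0,0,0,0,85],[-2.6,0,0,0,0,0,85],[-4,0,0,0,0,0,85],[-5.2,0,0.5,0,0,0,85]]]'

```text
t: 71.7
tcp_pos: [0.5268, 0.3035, 0.0963]
tool_rot: [-0.285, -0.049, 0.942, -0.168]
force: [-0.1, -0.8, -1.2]
finger_gap: 0.997
```

```bash
python3 -c "
from h import *
stat(); axes(); wshift([0,0,.15]); s=snap('wrist'); save(s,'w52');s=snap('scene'); save(s,'s52');s=snap('top'); save(s,'t52',(150,140,340,270),4)"
```

```text
t 71.7 p [0.5268 0.3035 0.0963] yaw -69.8 q [ 0.34  1.13  0.85 -0.01  2.14  1.56] F [-0.1 -0.8 -1.2] gap 85.2
tool x [-0.781 -0.288 -0.554] y [ 0.345 -0.939  0.003] z [-0.521 -0.189  0.832] tilt 56.4
shift [-3.32  0.02  4.99]
```

View pics/w52.png

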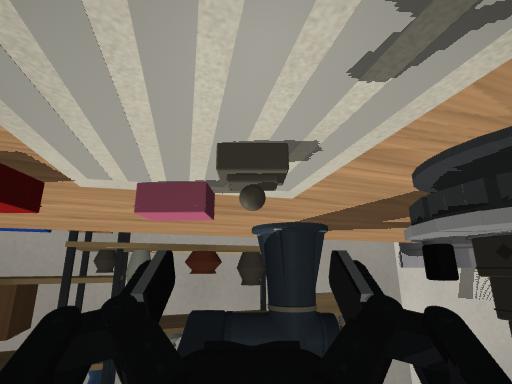

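View pics/s52.png

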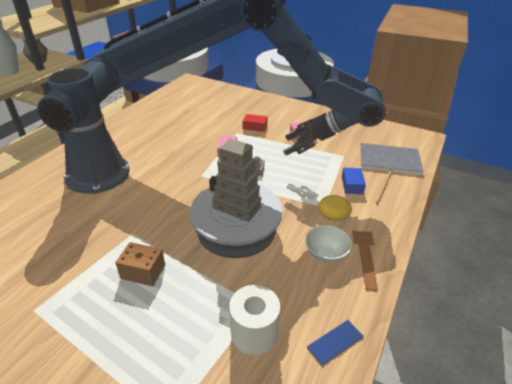

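The cap stands upright on the mat. I'll raise, untilt and turn for the normal pick.

Request:
carry_out --commands '[[[-0.6,0,1,0,0,0,85],[-1.5,0,2.4,0,1,0,85],[-2.4,0,3.8,0,2.2,0,85],[-3.2,0,5,0,3.6,0,85],[-3.6,0,5.6,0,5,0,85]]]'

```text
t: 72.35
tcp_pos: [0.5233, 0.3029, 0.2654]
tool_rot: [-0.486, -0.085, 0.856, -0.153]
force: [0.9, 0.3, 0.5]
finger_gap: 0.996
```

Request:
carry_out --commands '[[[0,0,0,0,1.3,0,85],[0,0,0,0,2.6,0,85],[0,0,0,0,4,0,85],[0,0,0,0,5.4,0,85],[0,0,0,0,6.3,0,85]]]'

```text
t: 72.85
tcp_pos: [0.5204, 0.302, 0.2623]
tool_rot: [0.698, 0.123, -0.695, 0.125]
force: [-0.0, -0.6, -1.1]
finger_gap: 0.993
```

```bash
python3 -c "
from h import *
stat(); axes(); plan(.43,.27,.25,20,mod=False)"
```

```text
t 72.85 p [0.5204 0.302  0.2623] yaw -69.8 q [ 0.34  0.46  1.46 -0.    1.22  1.56] F [-0.  -0.6 -1.1] gap 84.8
tool x [ 0.005 -0.001 -1.   ] y [ 0.345 -0.939  0.003] z [-0.939 -0.345 -0.004] tilt 0.3
t 72.85 yaw -69.8 -> 20 q6 1.56 shift [ 0.48 -0.05  3.84] rot [-1.796e+01 -1.000e-02 -6.000e-02] |mm| 97.0
```

Request:
carry_out --commands '[[[0,0,0.8,-1.6,0,0,85],[0,0,1.8,-3.2,0,0,85],[0,0,2.8,-4.8,0,0,85],[0,0,3.6,-6.4,0,0,85],[0,0,3.8,-8,0,0,85]]]'

```text
t: 73.35
tcp_pos: [0.4292, 0.2686, 0.2611]
tool_rot: [-0.61, -0.356, 0.612, -0.357]
force: [0.2, 0.2, 0.9]
finger_gap: 0.997
```

Request:
carry_out --commands '[[[0,0,0,-1.6,0,0,85],[0,0,0,-3.2,0,0,85],[0.5,0,0,-4.8,0,0,85],[1,0,0,-6.4,0,0,85],[1.5,0,0,-8,0,0,85]]]'

```text
t: 73.85
tcp_pos: [0.432, 0.2693, 0.2236]
tool_rot: [0.452, 0.543, -0.453, 0.544]
force: [0.1, 0.3, 0.4]
finger_gap: 0.996
```

Request:
carry_out --commands '[[[0.4,0,0,-1,0,0,85],[0.8,0,0,-2,0,0,85],[0.8,0,0,-2,0,0,85],[0.8,0,0,-2,0,0,85],[0.8,0,0,-2,0,0,85]]]'

```text
t: 74.35
tcp_pos: [0.434, 0.2699, 0.2055]
tool_rot: [0.406, 0.578, -0.405, 0.581]
force: [-0.2, 0.1, 0.7]
finger_gap: 0.999
```

```bash
python3 -c "
from h import *
stat(); axes(); s=snap('wrist'); save(s,'w53');np.save('w53.npy',s,allow_pickle=True); save(s,'w53z',(190,100,330,230),5)"
```

```text
t 74.35 p [0.434  0.2699 0.2055] yaw 20.1 q [ 0.34  0.41  1.75 -0.    0.98 -0.01] F [-0.2  0.1  0.7] gap 85.3
tool x [ 0.004 -0.001 -1.   ] y [0.939 0.344 0.003] z [ 0.344 -0.939  0.003] tilt 0.2
```

View pics/w53.png

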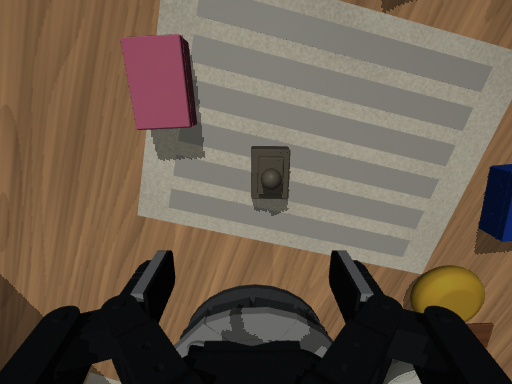

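View pics/w53z.png

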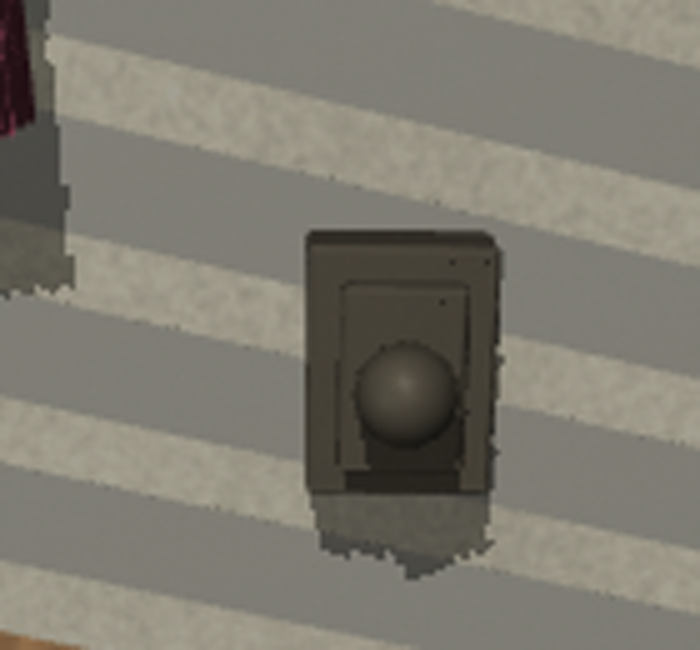

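```bash
python3 -c "
from h import *
s=np.load('w53.npy',allow_pickle=True).item()
quad(s,'cap',[(307,243),(499,245),(488,491),(309,491)],5,(190,100),.026)
plan(.445,.27,.03,20,mod=False)"
```

```text
cap [0.454  0.2784] [45. 61. 44. 61.] ang03 -69.7 ang01 19.7
t 74.4 yaw 20.1 -> 20 q6 -0.01 shift [7.03 0.38 0.13] rot [ 0.02  0.03 -0.04] |mm| 176.0
```

```bash
python3 -c "
from h import *
plan(.454,.278,.03,20,mod=False)"
```

```text
t 74.4 yaw 20.1 -> 20 q6 -0.01 shift [ 7.03  0.83 -0.05] rot [ 0.02  0.03 -0.04] |mm| 177.0
```

Request:
carry_out --commands '[[[0.8,0.5,-0.05,0,0,0,85],[2.4,0.83,-0.05,0,0,0,85],[4.2,0.83,-0.05,0,0,0,85],[5.8,0.83,-0.05,0,0,0,85],[7,0.83,-0.05,0,0,0,85]]]'

```text
t: 74.9
tcp_pos: [0.4536, 0.2779, 0.0286]
tool_rot: [0.405, 0.578, -0.405, 0.581]
force: [0.6, 0.3, 0.9]
finger_gap: 0.994
```

Request:
carry_out --commands '[[[0.4,0,0,0,0,0,75],[0.8,0,0,0,0,0,75],[0.9,0,0,0,0,0,75],[0.9,0,0,0,0,0,75],[0.9,0,0,0,0,0,75]]]'

```text
t: 75.4
tcp_pos: [0.455, 0.2784, 0.0092]
tool_rot: [0.406, 0.578, -0.404, 0.582]
force: [0.3, -0.0, -0.6]
finger_gap: 0.88
```

```bash
python3 -c "
from h import *
stat(); plan(.454,.278,.003,20,mod=False); s=snap('wrist'); save(s,'w54')"
```

```text
t 75.4 p [0.455  0.2784 0.0092] yaw 20.2 q [ 0.34  0.77  1.81 -0.    0.56 -0.01] F [ 0.3 -0.  -0.6] gap 75.1
t 75.4 yaw 20.2 -> 20 q6 -0.01 shift [ 0.25 -0.05  0.  ] rot [ 0.03  0.03 -0.07] |mm| 6.0
```

View pics/w54.png

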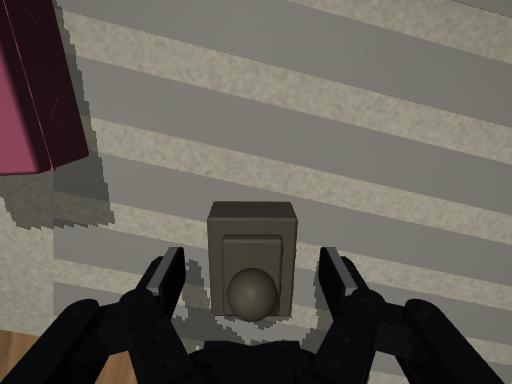

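Request:
carry_out --commands '[[[0.2,0,0,0,0,0,75],[0.28,0,0,0,0,0,30],[0.28,0,0,0,0,0,30],[0.28,0,0,0,0,0,30],[0.28,0,0,0,0,0,30]]]' --force 60

```text
t: 75.95
tcp_pos: [0.4543, 0.2781, 0.0011]
tool_rot: [0.405, 0.578, -0.404, 0.581]
force: [-0.3, 1.4, 2.6]
finger_gap: 0.525
```

```bash
python3 -c "
from h import *
stat()"
```

```text
t 75.95 p [0.4543 0.2781 0.0011] yaw 20.2 q [ 0.34  0.78  1.81 -0.    0.54 -0.01] F [-0.3  1.4  2.6] gap 44.8
```

Request:
carry_out --commands '[[[0,0,0,0,0,0,30],[-0.6,0,0,0,0,0,30],[-2.2,0,0,-0.5,0,0,30],[-4,0,0,-1.8,0,0,30],[-6,0,0,-3.4,0,0,30]]]'

```text
t: 76.45
tcp_pos: [0.4521, 0.2776, 0.1511]
tool_rot: [0.312, 0.634, -0.314, 0.635]
force: [2.0, 0.4, -2.1]
finger_gap: 0.524
```

Request:
carry_out --commands '[[[-1.8,0,0,-1.5,0,0,30],[-3.6,0,0,-3,0,0,30],[-5.2,0,0,-4.6,0,0,30],[-6.4,0,0,-6.2,0,0,30],[-6.8,0,0,-7.8,0,0,30]]]'

```text
t: 76.95
tcp_pos: [0.4539, 0.2789, 0.3244]
tool_rot: [0.084, 0.699, -0.082, 0.706]
force: [-0.4, -0.1, -1.2]
finger_gap: 0.525
```

```bash
python3 -c "
from h import *
stat(); plan(.538,.002,.325,90,mod=False)"
```

```text
t 76.95 p [0.4539 0.2789 0.3244] yaw 76.5 q [ 0.34  0.3   1.55 -0.    1.29 -0.99] F [-0.4 -0.1 -1.2] gap 44.8
t 76.95 yaw 76.5 -> 90 q6 -0.99 shift [-0.   -9.98  5.86] rot [-2.7   0.11 -0.02] |mm| 289.0
```

Request:
carry_out --commands '[[[0,-1.2,0.6,-0.5,0,0,30],[0,-2.8,1.6,-1.2,0,0,30],[0,-4.6,2.7,-2,0,0,30],[0,-6.4,3.8,-2.7,0.1,0,30],[0,-8,4.7,-2.7,0.1,0,30]]]'

```text
t: 77.45
tcp_pos: [0.5185, 0.0557, 0.3208]
tool_rot: [0.002, 0.709, -0.002, 0.705]
force: [0.8, 0.8, -1.6]
finger_gap: 0.524
```

```bash
python3 -c "
from h import *
stat(); plan(.538,.002,.31,90,mod=False)"
```

```text
t 77.45 p [0.5185 0.0557 0.3208] yaw 89.7 q [-0.11  0.29  1.57 -0.    1.29 -1.67] F [ 0.8  0.8 -1.6] gap 44.7
t 77.45 yaw 89.7 -> 90 q6 -1.67 shift [ 0.43 -2.15  0.79] rot [-0.05 -0.07 -0.  ] |mm| 58.0
```

Request:
carry_out --commands '[[[0,-0.8,0.4,0,0,0,30],[0,-1.7,0.7,0,0,0,30],[0,-2.15,0.79,0,0,0,30],[0.25,-2.15,0.79,0,0,0,30],[0.4,-2.15,0.79,0,0,0,30]]]'

```text
t: 77.95
tcp_pos: [0.537, 0.0045, 0.3103]
tool_rot: [0.002, 0.71, -0.002, 0.705]
force: [0.1, 0.2, -1.7]
finger_gap: 0.524
```

```bash
python3 -c "
from h import *
s=snap('wrist'); save(s,'w55');stat(); plan(.538,.002,.285,90)"
```

```text
t 78.0 p [0.5366 0.0049 0.3098] yaw 89.7 q [-0.2   0.32  1.55 -0.    1.28 -1.76] F [-0.5  0.5 -2. ] gap 44.8
t 78.0 yaw 89.7 -> 90.0 q6 -1.76 shift [ 0.99 -0.12  0.07] rot [-0.06 -0.09 -0.01] |mm| 25.0
```

View pics/w55.png

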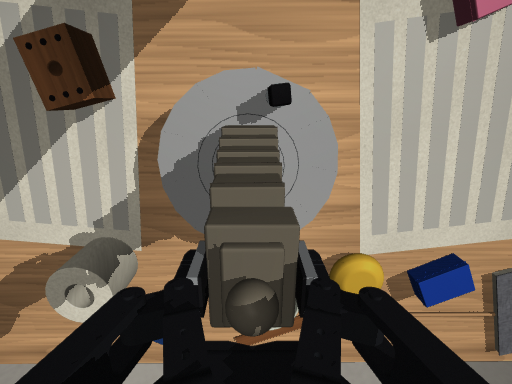

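Request:
carry_out --commands '[[[0,-0.12,0.05,0,0,0,30],[0.3,-0.12,0.06,0,-0.1,0,30],[0.6,-0.12,0.06,0,-0.1,0,30],[0.9,-0.12,0.06,0,-0.1,0,30],[0.95,-0.12,0.06,0,-0.1,0,30]]]'

```text
t: 78.5
tcp_pos: [0.5385, 0.0009, 0.2862]
tool_rot: [0.002, 0.707, -0.002, 0.708]
force: [0.5, 0.4, -1.5]
finger_gap: 0.525
```

```bash
python3 -c "
from h import *
s=snap('wrist'); save(s,'w56');stat(); plan(.538,.002,.276,90)"
```

```text
t 78.55 p [0.5388 0.0008 0.2865] yaw 89.7 q [-0.21  0.35  1.58  0.    1.21 -1.77] F [-0.2 -0.4 -1.6] gap 44.7
t 78.55 yaw 89.7 -> 90.0 q6 -1.77 shift [ 0.42  0.05 -0.03] rot [-0.07  0.02 -0.  ] |mm| 11.0
```

Request:
carry_out --commands '[[[0.1,0.05,-0.02,0,0,0,30],[0.22,0.05,-0.02,0,0,0,30],[0.32,0.05,-0.02,0,0,0,30],[0.38,0.05,-0.02,0,0,0,30],[0.4,0.05,-0.02,0,0,0,30]]]'

```text
t: 79.05
tcp_pos: [0.539, 0.0018, 0.2775]
tool_rot: [0.002, 0.706, -0.002, 0.708]
force: [0.7, -0.6, -2.7]
finger_gap: 0.523
```

```bash
python3 -c "
from h import *
stat(); plan(.538,.002,.276,90)"
```

```text
t 79.05 p [0.539  0.0018 0.2775] yaw 89.7 q [-0.2   0.36  1.6   0.    1.19 -1.77] F [ 0.7 -0.6 -2.7] gap 44.7
t 79.05 yaw 89.7 -> 90.0 q6 -1.77 shift [ 0.06  0.01 -0.04] rot [-0.07  0.05  0.  ] |mm| 2.0
```

Request:
carry_out --commands '[[[0.03,0,0,0,0,0,30],[0.05,0,0,0,0,0,30],[0.07,0,0,0,0,0,30],[0.09,0,0,0,0,0,30],[0.09,0,0,0,0,0,30]]]'

```text
t: 79.55
tcp_pos: [0.5391, 0.0018, 0.2761]
tool_rot: [0.002, 0.705, -0.002, 0.709]
force: [-1.8, 0.1, 3.7]
finger_gap: 0.527
```

Request:
carry_out --commands '[[[0,0,0,0,0,0,85],[0,0,0,0,0,0,85],[0,0,0,0,0,0,85],[0,0,0,0,0,0,85],[0,0,0,0,0,0,85]]]'

```text
t: 80.05
tcp_pos: [0.5391, 0.0018, 0.2753]
tool_rot: [0.002, 0.706, -0.002, 0.709]
force: [0.8, 0.4, -0.9]
finger_gap: 0.999
```

Request:
carry_out --commands '[[[-0.8,0,0,0,0,0,85],[-1.8,0,0,0,0,0,85],[-3,0,0,0,0,0,85],[-4,0,0,0,0,0,85],[-4,0,0,0,0,0,85]]]'

```text
t: 80.55
tcp_pos: [0.5407, 0.0015, 0.3793]
tool_rot: [0.001, 0.703, -0.003, 0.712]
force: [1.2, 0.1, 0.3]
finger_gap: 0.996
```

```bash
python3 -c "
from h import *
stat(); s=snap('wrist'); np.save('w57.npy',s,allow_pickle=True)
r=np.load('w37.npy',allow_pickle=True).item()
# project expected cap block corners and compare with reference image w37
for t,n in ((s,'now'),(r,'ref')):
    C=[[.539+a*.031,.002+b*.023,.301] for a,b in ((-1,-1),(-1,1),(1,1),(1,-1))]
    print(n,proj(t,C).round(1).tolist(), proj(t,[[.539,.002,.319],[.445,.037,.12]]).round(1).tolist())
d=cv2.absdiff(s['image'],r['image']).mean(2); print('mean diff in cap area',d[165:240,220:285].mean(),'pin area',d[80:110,262:295].mean(),'all',d.mean())
g=cv2.cvtColor(s['image'],cv2.COLOR_RGB2GRAY); g2=cv2.cvtColor(r['image'],cv2.COLOR_RGB2GRAY)
for y in (110,130,150,175,190,210,230):
    f=lambda a:[int(x) for x in np.where(np.abs(np.diff(a[y,200:300].astype(int)))>22)[0]+200]
    print(y,f(g),f(g2))
"
```

```text
t 80.55 p [0.5407 0.0015 0.3793] yaw 89.7 q [-0.2   0.26  1.44  0.    1.42 -1.77] F [1.2 0.1 0.3] gap 85.0
now [[223.3, 167.4], [279.8, 167.1], [277.8, 234.9], [226.2, 235.2]] [[251.8, 211.0], [277.2, 89.2]]
ref [[224.3, 168.1], [280.6, 168.1], [278.2, 235.7], [226.7, 235.7]] [[252.4, 211.8], [278.1, 89.9]]
mean diff in cap area 4.763829059829059 pin area 7.966666666666667 all 3.0696919759114585
110 [229, 232, 240, 241, 242, 261] [231, 241, 262, 268, 270]
130 [207, 227, 275, 276, 289, 290] [208, 211, 212, 227, 228, 276, 289, 290]
150 [206, 207, 224, 278, 293, 294] [207, 208, 219, 220, 225, 279, 281, 282]
175 [217, 223, 280, 284, 285] [280, 284]
190 [224, 235, 279] [224, 226, 227, 279]
210 [212, 224, 225, 278] [213, 225, 279]
230 [225, 226, 230, 231, 278] [225, 226, 278]
```

Request:
carry_out --commands '[[[0,0,0,0,0,0,85],[0,0,0,0,0,0,85],[0,0,0,0,0,0,85],[0,0,0,0,0,0,85],[0,0,0,0,0,0,85]]]'

```text
t: 81.1
tcp_pos: [0.5385, 0.0019, 0.3749]
tool_rot: [0.002, 0.706, -0.002, 0.708]
force: [-0.3, -1.0, 0.3]
finger_gap: 0.996
```

```bash
python3 -c "
from h import *
s=snap('wrist'); r=np.load('w57.npy',allow_pickle=True).item()
d=cv2.absdiff(s['image'],r['image']).mean(2); print('cap',d[165:240,220:285].mean(),'pin',d[80:110,262:295].mean())
t=snap('scene'); a=np.load('scene0.npy',allow_pickle=True).item()
d=cv2.absdiff(t['image'],a['image']).mean(2)
print('bowl',d[225:262,303:352].mean(),'sponge',d[193:220,317:353].mean(),'roll',d[288:352,228:282].mean(),'bare bench',d[330:370,400:440].mean())
stat()
"
```

```text
cap 12.117128205128205 pin 20.457239057239054
bowl 2.6109578966721827 sponge 2.509945130315501 roll 14.049768518518519 bare bench 1.615625
t 81.2 p [0.5386 0.0019 0.3752] yaw 89.7 q [-0.2   0.27  1.45  0.    1.42 -1.77] F [0.5 0.8 0.7] gap 85.2
```

```bash
python3 -c "
from h import *
s=snap('wrist')
C=[[.539+a*.031,.002+b*.023,.301] for a,b in ((-1,-1),(-1,1),(1,1),(1,-1))]
print(proj(s,C).round(1).tolist(), proj(s,[[.445,.037,.12]]).round(1))
g=cv2.cvtColor(s['image'],cv2.COLOR_RGB2GRAY)
for y in (190,210,230): print(y,[int(x) for x in np.where(np.abs(np.diff(g[y,200:300].astype(int)))>22)[0]+200])
m=g<40; m[:,:255]=0; m[120:]=0; m[:60]=0; m[:,310:]=0
yy,xx=np.where(m); print('pin dark',xx.mean(),yy.mean(),m.sum())
ring=cv2.cvtColor(snap('scene')['image'],cv2.COLOR_RGB2GRAY); a=cv2.cvtColor(np.load('scene0.npy',allow_pickle=True).item()['image'],cv2.COLOR_RGB2GRAY)
e=lambda im,y:[int(x) for x in np.where(np.abs(np.diff(im[y,215:300].astype(int)))>18)[0]+215]
for y in (295,310,325,340): print(y,e(ring,y),e(a,y))
"
```

```text
[[222.4, 172.0], [279.5, 171.6], [277.6, 240.1], [225.3, 240.4]] [[276.7  92.7]]
190 [222, 279]
210 [218, 223, 224, 278]
230 [224, 225, 277]
pin dark 276.8662790697674 92.2703488372093 344
295 [217, 218, 231, 232, 240, 241, 255, 276] [217, 218, 219, 221, 222, 223, 276]
310 [219, 220, 228, 229, 235, 236, 244, 262, 263, 278, 279] [215, 222, 223, 244, 245, 262, 263, 278, 279]
325 [219, 220, 255, 256, 266, 267, 268, 277, 278] [215, 229, 230, 241, 242, 266, 267, 277, 278]
340 [230, 231, 277, 278] [230, 231, 277, 278]
```

Cap edges and the pin match their expected projections. The roll's edges are unmoved; only shadows differ. Handing in.

```bash
python3 -c "
from h import *
print(manip.sign_off())"
```

```text
the job is handed in; nothing more can be done
None
```

The turntable is locked with the drop pin. All five boxes and the cap are stacked in one column at its centre, and I handed the job in at about 81 s of the 208 s allowed.

**Pin:** I set it through the rim hole and felt round the ring until the tip dropped. It went down about 33 mm and the collar met the top with 4.8 N. It was home before any box or the cap was moved.

**Column:** From the wrist camera as each piece was placed, every box and the cap measured within about 3.5 mm of the column's base box and of the turntable's centre. Long sides were parallel to better than 1°.

**Cap:** It was knocked off the column once, just after I first placed it. It came to rest on its side by the water bowl. I gripped it there, set it upright on the left mat by tilting the tool and releasing, picked it up again and put it back on top.

**Last checks:**
- The cap's edges and the pin's grip lay within about 1 pixel of where they should appear in the wrist view.
- The gripper was open, with its finger tips over 40 mm above the cap.
- The bowl and sponge areas were almost unchanged from the start picture. The roll area differed more, but its outer edges were in the same place, so I put that down to shadow.

**Not checked:**
- The limit on viewing pictures ran out during the final placing, so the last checks were by numbers, not by eye.
- I did not re-measure the five boxes after the cap was knocked off. In the pictures taken then and when the cap went back on, the column looked intact.

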